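# Put the rinsed paste pots to dry under the air nozzle

## Task

Get the rinsed yellow paste pots drying: take the parcel-tape roll off the drying board and lay it flat in the white tape tray, and set every yellow pot upside down on a post of its own on the board, well down so it rests on the post's top. When all are on, slide the board flat along the bench by its black grip bar, without lifting it, until the tip of the air nozzle points at the red spot, and only then throw the red valve lever fully over, away from the robot. Leave the other things on the bench where they are, and have pots, board and roll all still in place when you finish.

Things in the scene. Friction and masses are not known exactly. Their poses are not given: they have to be found in the camera images.
- pot_a: yellow square plastic pot with a black base, 56 x 56 mm outside, 90 mm long, wall 4 mm, base 5 mm thick, inside 48 x 48 mm and 85 mm deep. Origin: outside centre of its base; z runs along the pot from base to open mouth. It starts lying on one flat side. May be absent (None).
- pot_b: yellow square plastic pot with a black base, 56 x 56 mm outside, 90 mm long, wall 4 mm, base 5 mm thick, inside 48 x 48 mm and 85 mm deep. Origin: outside centre of its base; z runs along the pot from base to open mouth. It starts lying on one flat side. May be absent (None).
- pot_c: yellow square plastic pot with a black base, 56 x 56 mm outside, 90 mm long, wall 4 mm, base 5 mm thick, inside 48 x 48 mm and 85 mm deep. Origin: outside centre of its base; z runs along the pot from base to open mouth. It starts lying on one flat side. May be absent (None).
- board: plywood drying board, loose on the bench, 280 (x) x 250 (y) x 16 mm, 0.65 kg. Origin: centre of its underside, z up. Carries three upright aluminium posts (30 mm diameter, 100 mm tall above the board) in a row along its x axis at x = -100, 0, 100 mm, y = 0; a black grip bar near its +y edge and a red spot near its -y edge.
- post0 (a point): centre of the flat top of the drying post at board x = -100 mm, 116 mm above the bench; axes as the board. A seated pot's inner base rests here, so its rim hangs 15 mm above the board and its origin (outside of base) is 5 mm above this point.
- post1 (a point): centre of the flat top of the drying post at board x = 0 mm, 116 mm above the bench; axes as the board. A seated pot's inner base rests here, so its rim hangs 15 mm above the board and its origin (outside of base) is 5 mm above this point.
- post2 (a point): centre of the flat top of the drying post at board x = 100 mm, 116 mm above the bench; axes as the board. A seated pot's inner base rests here, so its rim hangs 15 mm above the board and its origin (outside of base) is 5 mm above this point.
- spot (a point): centre of the red spot (18 mm diameter) on the board's top face, at board x = 80 mm, y = -90 mm; it may start partly hidden by the tape roll
- grip (a point): point in the black grip bar of the board, 30 mm above the board's top face. The bar stands up from the board at board x = 0, y = 100 mm: 20 mm thick along board y, 80 mm long along board x, 45 mm tall.
- nozzle_tip (a point): lower end of the pointed brass air nozzle, 56 mm above the bench (40 mm above the board's face), pointing down. Fixed. Cone up to 22 mm in diameter; its pipe rises from it and runs away from the robot, 200 mm above the bench, to a stand whose foot begins 110 mm beyond the tip.
- roll: brown parcel-tape roll, a ring of outer diameter 80 mm, inner diameter 58 mm (wall 11 mm), 48 mm tall, starting flat on the board on its -y part. Origin: centre of its underside, axis z.
- tray: white open tape tray, 160 x 160 x 30 mm, wall 4 mm, fixed. Origin: centre of its underside.
- tray_in (a point): centre of the tray's inner floor
- valve (a joint): red valve lever, rad: 0 = off, leaning to the robot (-x of its block); 1.0 = fully over, away from the robot (+x of its block). It stays where it is left.
- valve_tip (a point): middle of the round tip of the red lever; its x axis, seen from above, points the way the lever is thrown
- glue: bystander: white glue bottle, 56 mm diameter, 130 mm tall, standing; origin at its foot
- mailer: bystander: flat cardboard mailer 130 x 100 x 25 mm; origin under its centre
- stapler: bystander: red and black stapler 140 x 36 x 41 mm; origin under its centre
- inkpad: bystander: blue ink pad 100 x 70 x 20 mm; origin under its centre
Not all that is in view belongs to the job. Leave any blue or purple look-alike of the part that bears valve alone. Leave any pink or turquoise look-alike of the pot_a alone.

How it is judged:
By the outcome, as a careful person would: the job done as asked, in the order asked, and still so for the second after the job is handed in, with the robot touching nothing.
Of pot_a, pot_b, pot_c only 2 to 3 are there at a start; the rules pass over those that are not, and their reading is None.
At some moment in a run one of pot_a, pot_b, pot_c, roll may be knocked a few centimetres aside while the robot is not near it.
It also fails if it takes over 210 s, if anything falls off the work surface, if the arm or the gripper's body presses on something with over 40 N, if the wrist force passes 120 N, or if a joint passes its speed limit or range.

## Robot

A 6-joint arm with a two-finger parallel gripper is mounted at the origin on the work surface. World frame = base frame: x ahead of the robot, y to its left, z up, the work surface at z = 0. Lengths are in m, angles in rad, forces in N, time in s.
With the tool pointing down it reaches from about 0.4 to 0.825 m from the base axis. Payload 7 kg.
Tool frame: the origin (TCP) lies midway between the tips of the shut fingers; the grasp point (between the pads) lies 19 mm behind it; y points along the fingers, z is the direction in which the jaws open and shut, and the axes are right-handed (so a half turn about y gives the same grasp; the last joint's range is limited). The gripper opens to 88 mm and grips with 3 to 60 N. Pads are 19 mm wide; open, the fingers measure 130 mm over their backs; the gripper's body (78 mm by 193 mm) begins 47 mm behind the grasp point.
Start: joints at [-0.835, 0.359, 0.012, 0, -1.224, -0.288], TCP at [0.292, -0.608, 0.227] pointing down, gripper open.
Joint ranges: [-3.07, 3.07], [-1.43, 2.12], [-1.02, 1.25], [-3.03, 1.67], [-3.05, -0], [-3.03, 3.03]. Speed limits (rad/s): [2.39, 2.39, 3.01, 3.14, 3.14, 3.14].

## Interface

Orientations are given as [roll, pitch, yaw] about the fixed x, y, z axes, in that order (R = Rz(yaw) Ry(pitch) Rx(roll)).
In Python, from station import arm gives the robot as it stands.
- The arm moves only by the tool move_arm, never from a script. Its argument "deltas" is a list of rows, each an object with "dp": the shift along the tool's x, y, z in mm, a list of three; "rotation": the turn, a rotation vector about the tool's x, y, z in degrees, a list of three. A call has 1 to 5 rows; each row shifts and turns the pose as measured when the row begins, along the tool's axes as they then stand; what a row does not reach is not made up. A row lasts 1/12 s, in which the tool goes at most 41.7 mm and 7.16 degrees, less where a joint would pass 70% of its speed; a pose out of reach is approached as far as the arm can. A call is refused whole if a number of a shift passes 41.7 or a number of a turn 7.16, either way. A call with a gripper value outside its range is refused whole. "jaw" is the closure in counts, from 0 (fully open) to 255 (shut), set as the call begins (left out, the last holds). The fingers move at their own pace and stop on an object; "squeeze" is the grip in N (left out, the last holds). Time passes only in rows, so rows that do not move let the fingers close. It gives the time, the measured TCP pose, the force and the opening at its end, in the units of the state.
- arm.get_state(): the state, without advancing time (a new reading comes with each control period).
- arm.grab_frame(name): name is "scene" or "side" or "wrist"; returns a dict with "pixels" (400x640x3 uint8, red, green, blue), "z_map" (400x640 float32, m along the optical axis (not along the pixel's ray), 0 where there is no reading), "fx", "fy", "cx", "cy" (pixels), "cam_to_world" (4x4, takes a point from camera to world coordinates); the wrist camera has in their place "mount" (4x4, takes a point from camera to tool coordinates, whose origin is the TCP and whose axes are the tool frame's). Camera axes: x right, y down, z forward; pixel columns grow to the right and rows downward; lengths in m; the calibration is good to about 2 mm. A picture is of the moment at which its call begins: read the wrist's pose just before it.
- arm.job_done(): hands the job in, once; it reports no verdict.
The state is a dict: "t": time; "q": joint angles; "qd": joint speeds; "joint_efforts": joint torques, N m; "eef_pos": TCP position; "ee_rot": TCP orientation; "force": force on the tool from outside, world axes, zero at the start; "moment": the same for the moment, N m; "width": finger opening in m.
Only numpy, scipy, OpenCV 4.12 (cv2) and the standard library are available. Lean on these libraries where they do the work, as an engineer would, in place of code of your own. Each camera call takes 0.05 s, during which the arm holds its last target.

## Working session

There is one attempt and no reset: what is moved stays moved. The work goes in short steps, Python scripts to look and compute and a tool call to move; the robot and the scene stay as the last step left them, time stands still between calls to the robot, and variables do not carry over. Pictures are saved under pics/ and viewed, and the job is handed in when it is done.

Besides the shell and the picture viewer there is one more tool, called after "Call:" as a command line: name --argument value ..., lists and objects as JSON in quotes. move_arm: Moves the arm, as the interface text tells. Its arguments: {"type":"object","properties":{"deltas":{"type":"array","items":{"type":"object","properties":{"dp":{"type":"array","items":{"type":"number"}},"rotation":{"type":"array","items":{"type":"number"}}}}},"jaw":{"type":"number"},"squeeze":{"type":"number"}},"required":["deltas"]}

```bash
mkdir -p pics; ls; cat > h.py <<'E'
import numpy as np, cv2
from station import arm
from scipy.spatial.transform import Rotation as R
def T(st):
    M=np.eye(4);M[:3,:3]=R.from_euler('xyz',st['ee_rot']).as_matrix();M[:3,3]=st['eef_pos'];return M
def grab(n):
    st=arm.get_state(); f=arm.grab_frame(n)
    f['c2w']=f['cam_to_world'] if n!='wrist' else T(st)@f['mount']
    return f
def save(f,p): cv2.imwrite('pics/'+p,cv2.cvtColor(f['pixels'],cv2.COLOR_RGB2BGR))
def pts(f):
    z=f['z_map'];v,u=np.mgrid[:z.shape[0],:z.shape[1]]
    P=np.stack([(u-f['cx'])/f['fx']*z,(v-f['cy'])/f['fy']*z,z],-1)
    return P@f['c2w'][:3,:3].T+f['c2w'][:3,3]
def ray(f,u,v,h):
    d=f['c2w'][:3,:3]@np.array([(u-f['cx'])/f['fx'],(v-f['cy'])/f['fy'],1]);o=f['c2w'][:3,3]
    return o+d*(h-o[2])/d[2]
def proj(f,p):
    q=np.linalg.inv(f['c2w'])@np.append(p,1);return q[0]/q[2]*f['fx']+f['cx'],q[1]/q[2]*f['fy']+f['cy']
def S():
    s=arm.get_state();print({k:np.round(s[k],4).tolist() for k in ['t','q','eef_pos','ee_rot','force','width']});return s
E
python3 - <<'E'
from h import *
s=S();print(T(s).round(3))
for n in ['scene','side','wrist']:
    f=grab(n);save(f,n+'0.png');print(n,f['c2w'].round(3).tolist(),f['fx'],f['cx'],f['cy'])
E
```

```text
pics
{'t': 0.0, 'q': [-0.8349, 0.3593, 0.0111, -0.0003, -1.2241, -0.2881], 'eef_pos': [0.292, -0.608, 0.2257], 'ee_rot': [-1.5692, 0.0001, 0.4477], 'force': [-0.2789, -0.0523, -0.2182], 'width': 0.0875}
[[ 0.901 -0.001 -0.433  0.292]
 [ 0.433  0.001  0.901 -0.608]
 [-0.    -1.     0.002  0.226]
 [ 0.     0.     0.     1.   ]]
scene [[0.462, 0.722, -0.515, 1.269], [0.887, -0.386, 0.254, -0.393], [-0.015, -0.574, -0.819, 1.294], [0.0, 0.0, 0.0, 1.0]] 451.6014415505029 317.856571007644 199.2997539016074
side [[-0.854, -0.342, 0.393, -0.043], [-0.521, 0.563, -0.642, 0.899], [-0.002, -0.752, -0.659, 1.056], [0.0, 0.0, 0.0, 1.0]] 413.4432517989629 312.2621822951873 203.318106848301
wrist [[-0.433, 0.858, 0.277, 0.217], [0.902, 0.411, 0.134, -0.644], [0.001, 0.308, -0.952, 0.384], [0.0, 0.0, 0.0, 1.0]] 317.92638787714475 323.31472460927137 202.10585139545458
```

View pics/scene0.png

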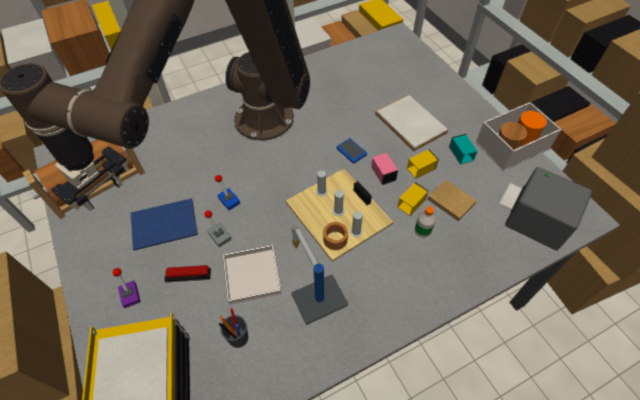

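View pics/side0.png

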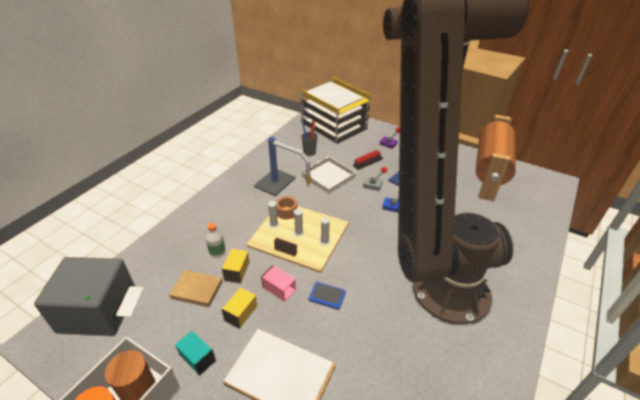

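View pics/wrist0.png

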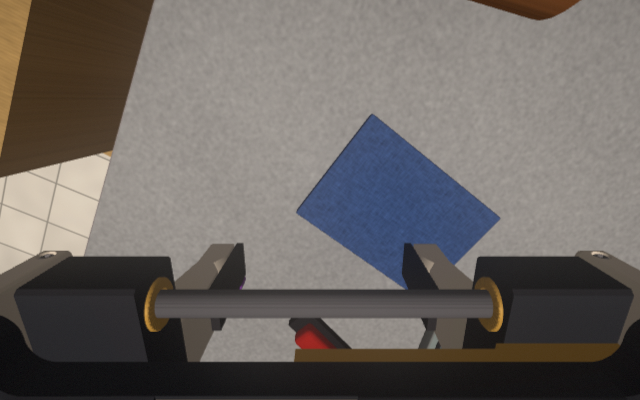

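Scene candidates:
- **Pots:** yellow at (423,162) and (413,198). Pink (384,168) and turquoise (462,148) are look-alikes.
- **Valves:** grey block at (218,232) is the real one. Blue (228,197) and purple (127,293) are look-alikes.
- **Roll:** (335,235). The orange items in the bin are not it.
- **Tray:** (251,272).

I'll check a close crop.

```bash
python3 - <<'E'
from h import *
f=grab('scene');im=cv2.cvtColor(f['pixels'],cv2.COLOR_RGB2BGR)
cv2.imwrite('pics/c1.png',cv2.resize(im[130:320,200:480],None,fx=2.8,fy=2.8,interpolation=cv2.INTER_CUBIC))
P=pts(f);hsv=cv2.cvtColor(f['pixels'],cv2.COLOR_RGB2HSV)
def blobs(fr,n,lo,hi,box,amin=25,zmin=-1,zmax=1):
    P=pts(fr);h=cv2.cvtColor(fr['pixels'],cv2.COLOR_RGB2HSV)
    m=cv2.inRange(h,lo,hi);m2=np.zeros_like(m);x0,y0,x1,y1=box;m2[y0:y1,x0:x1]=m[y0:y1,x0:x1]
    k,l,s,c=cv2.connectedComponentsWithStats(m2)
    for i in range(1,k):
        if s[i,4]<amin: continue
        Q=P[l==i];print(n,c[i].round(1),s[i,4],'med',np.median(Q,0).round(3),'min',np.percentile(Q,3,axis=0).round(3),'max',np.percentile(Q,97,axis=0).round(3))
blobs(f,'yellow',(20,150,80),(32,255,255),(340,100,520,260))
blobs(f,'red',(0,150,80),(6,255,255),(90,160,300,300),8)
blobs(f,'tray',(0,0,190),(180,40,255),(210,240,290,310))
g=grab('side')
blobs(g,'yellowS',(20,150,80),(32,255,255),(150,230,300,340))
for n,(u,v) in dict(post0=(321,174),post1=(339,196),post2=(357,215),roll=(335,228),bar=(362,190),tip=(296,243)).items():
    print(n,P[v-1:v+2,u-1:u+2].reshape(-1,3).mean(0).round(3))
E
```

```text
yellow [421.8 163.4] 545 med [0.518 0.391 0.051] min [0.483 0.358 0.   ] max [0.54  0.442 0.06 ]
yellow [412.  198.6] 559 med [0.628 0.272 0.052] min [0.594 0.238 0.001] max [0.66  0.324 0.06 ]
red [217.9 177.9] 38 med [ 0.281 -0.278  0.099] min [ 0.272 -0.287  0.09 ] max [ 0.291 -0.268  0.106]
red [207.9 213.7] 39 med [ 0.404 -0.357  0.1  ] min [ 0.394 -0.365  0.089] max [ 0.411 -0.347  0.107]
red [186.3 270.7] 367 med [ 0.526 -0.485  0.039] min [ 0.497 -0.539  0.033] max [ 0.555 -0.428  0.045]
red [116.4 271.7] 53 med [ 0.469 -0.662  0.1  ] min [ 0.457 -0.672  0.093] max [ 0.479 -0.653  0.105]
tray [252.  274.2] 1903 med [ 0.615 -0.308  0.003] min [ 0.544 -0.38  -0.002] max [ 0.682 -0.235  0.009]
yellowS [236.2 261.3] 415 med [0.616 0.286 0.054] min [0.586 0.248 0.028] max [0.649 0.325 0.059]
yellowS [240.7 304.8] 638 med [0.5   0.406 0.054] min [0.481 0.366 0.017] max [0.534 0.444 0.058]
post0 [0.441 0.029 0.115]
post1 [0.547 0.038 0.115]
post2 [0.637 0.053 0.114]
roll [ 0.607 -0.008  0.039]
bar [0.53  0.138 0.061]
tip [ 0.63  -0.156  0.101]
```

View pics/c1.png

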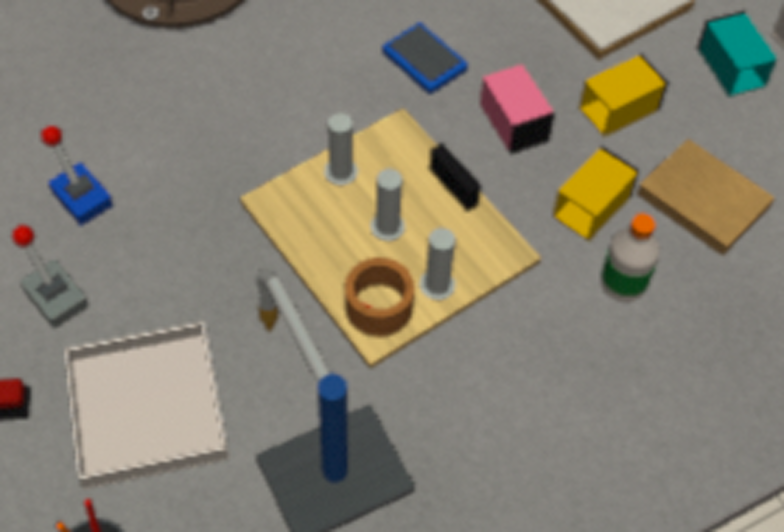

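```bash
cat >> h.py <<'E'
def rect(Q): # xy points -> minAreaRect centre,size,angle
    c,s,a=cv2.minAreaRect((Q[:,:2]*1000).astype(np.float32));return np.round(c,1),np.round(s,1),round(a,1)
def mask(f,lo,hi,box=None):
    m=cv2.inRange(cv2.cvtColor(f['pixels'],cv2.COLOR_RGB2HSV),lo,hi)>0
    if box: b=np.zeros_like(m);x0,y0,x1,y1=box;b[y0:y1,x0:x1]=1;m&=b
    return m
def world(f,lo,hi,xr,yr,zr):
    P=pts(f);m=mask(f,lo,hi)&(f['z_map']>0)
    for i,r in enumerate((xr,yr,zr)): m&=(P[...,i]>r[0])&(P[...,i]<r[1])
    return P,m
E
cat > est.py <<'E'
from h import *
import sys
def report(names=('scene','side')):
  for n in names:
    f=grab(n);P=pts(f);print('==',n)
    # yellow pot tops
    P,m=world(f,(18,120,60),(34,255,255),(.3,.9),(-.5,.6),(.051,.066))
    k,l,s,c=cv2.connectedComponentsWithStats(m.astype(np.uint8))
    for i in range(1,k):
        if s[i,4]>60: print('pottop',c[i].round(),s[i,4],rect(P[l==i]),P[l==i].mean(0).round(4))
    P,m=world(f,(0,0,60),(180,90,255),(.35,.8),(-.3,.3),(.11,.122))
    k,l,s,c=cv2.connectedComponentsWithStats(m.astype(np.uint8))
    for i in range(1,k):
        if s[i,4]>15: print('post',c[i].round(1),s[i,4],rect(P[l==i]),ray(f,*c[i],.116).round(4))
    P,m=world(f,(15,30,100),(30,200,255),(.3,.85),(-.3,.3),(.010,.023))
    k,l,s,c=cv2.connectedComponentsWithStats(m.astype(np.uint8))
    for i in range(1,k):
        if s[i,4]>400: print('board',s[i,4],rect(P[l==i]))
    P,m=world(f,(0,0,0),(180,255,60),(.35,.75),(-.1,.25),(.054,.068))
    if m.sum()>5: print('bar',rect(P[m]))
    P,m=world(f,(3,60,30),(20,255,255),(.35,.8),(-.45,.2),(.058,.069))
    if m.sum()>20:
        (x,y),r=cv2.minEnclosingCircle((P[m][:,:2]*1000).astype(np.float32));print('roll',m.sum(),x,y,r)
if __name__=='__main__': report()
E
python3 est.py
python3 - <<'E'
from h import *
for n,b in (('scene',(240,210,340,300)),('side',(260,130,340,200))):
    f=grab(n);im=cv2.cvtColor(f['pixels'],cv2.COLOR_RGB2BGR);x0,y0,x1,y1=b
    cv2.imwrite('pics/nz_%s.png'%n,cv2.resize(im[y0:y1,x0:x1],None,fx=7,fy=7,interpolation=cv2.INTER_CUBIC))
f=grab('scene');P=pts(f)
m=np.zeros((400,640),bool);m[240:312,205:290]=1
m&=(P[...,2]>.02)&(P[...,2]<.036);print('tray rim',rect(P[m]))
E
```

```text
== scene
pottop [423. 159.] 297 (array([510.8, 401.4]), array([93.7, 62.8]), 88.8) [0.5113 0.4004 0.0551]
pottop [413. 194.] 340 (array([621.9, 283. ]), array([58.1, 92.9]), 20.1) [0.6225 0.2825 0.0552]
post [320.8 174. ] 53 (array([441.6,  27.6]), array([28.4, 25.2]), 46.9) [0.4417 0.028  0.116 ]
post [338.3 193.9] 57 (array([540.3,  40.4]), array([26.2, 28.9]), 20.7) [0.54   0.0395 0.116 ]
post [357.  215.5] 64 (array([639.7,  50.6]), array([25. , 31.1]), 58.6) [0.6394 0.0509 0.116 ]
board 3616 (array([538.3,  40.4]), array([283.2, 252.5]), 6.9)
bar (array([618.5, 177.1]), array([119. , 249.3]), 86.0)
roll 232 632.5403442382812 -147.0307159423828 319.0723571777344
== side
pottop [235. 260.] 373 (array([622. , 285.9]), array([57.6, 92.7]), 20.7) [0.6208 0.2866 0.0549]
pottop [239. 303.] 495 (array([510. , 404.1]), array([58.9, 89.3]), 1.3) [0.5089 0.4055 0.055 ]
post [273.1 161.1] 19 (array([ 778. , -149.4]), array([24.5, 11.1]), 41.8) [ 0.7784 -0.15    0.116 ]
post [272.  203.9] 46 (array([637.6,  55.4]), array([27.4, 31.3]), 19.7) [0.6343 0.059  0.116 ]
post [297.9 211.8] 45 (array([538.2,  44.5]), array([27.1, 30.5]), 4.3) [0.5361 0.0463 0.116 ]
post [325.3 220.5] 51 (array([436.9,  31.5]), array([30.9, 26.9]), 68.8) [0.436  0.0353 0.116 ]
board 2930 (array([536.9,  44.8]), array([281.4, 256.2]), 6.6)
roll 251 643.1088256835938 -150.7088165283203 337.2464294433594
tray rim (array([ 580.2, -330.2]), array([218.5, 226.1]), 74.6)
```

View pics/nz_scene.png

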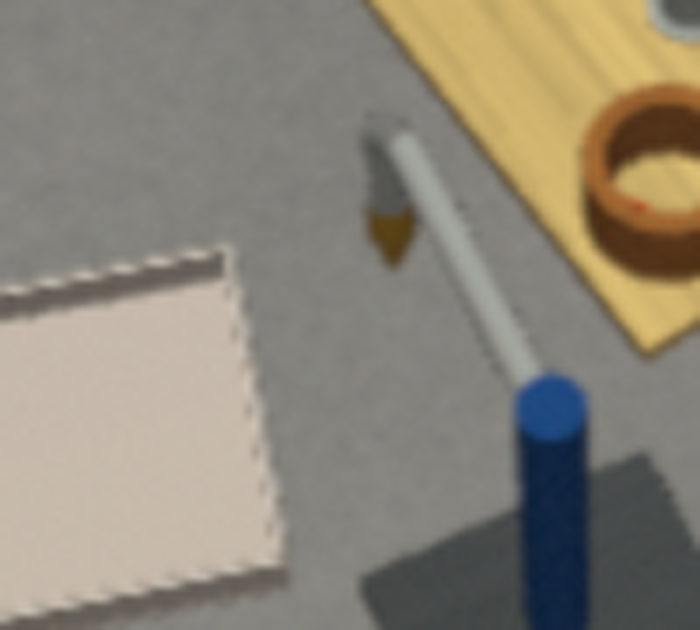

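View pics/nz_side.png

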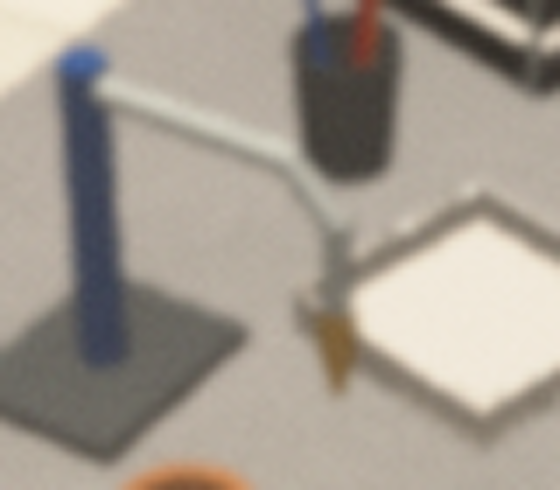

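```bash
python3 - <<'E'
from h import *
f=grab('scene');g=grab('side')
print('nozzle',ray(f,296.4,248,.056),ray(g,308.5,185.7,.056))
for n,fr in (('scene',f),('side',g)):
    P,m=world(fr,(0,0,120),(180,70,255),(.5,.73),(-.42,-.21),(.022,.035))
    print(n,'tray rim',m.sum(),rect(P[m]))
    P,m=world(fr,(3,90,30),(20,255,255),(.5,.72),(-.12,.06),(.057,.069))
    (x,y),r=cv2.minEnclosingCircle((P[m][:,:2]*1000).astype(np.float32));print('roll',m.sum(),x,y,r,rect(P[m]))
    P,m=world(fr,(0,0,0),(180,255,70),(.45,.65),(.08,.2),(.052,.068));print('bar',m.sum(),rect(P[m]))
    P,m=world(fr,(0,0,40),(180,60,200),(.37,.5),(-.43,-.25),(.012,.05));print('valveblock',m.sum(),rect(P[m]))
    P,m=world(fr,(0,150,80),(6,255,255),(.37,.46),(-.41,-.3),(.06,.14));print('knob',P[m].mean(0))
im=cv2.cvtColor(f['pixels'],cv2.COLOR_RGB2BGR);cv2.imwrite('pics/valve.png',cv2.resize(im[170:260,180:280],None,fx=7,fy=7,interpolation=cv2.INTER_CUBIC))
E
```

```text
nozzle [ 0.62285486 -0.15391403  0.056     ] [ 0.61932091 -0.15476278  0.056     ]
scene tray rim 264 (array([ 616.7, -310. ]), array([160.1, 162.4]), 74.6)
roll 231 633.2554321289062 -22.71350860595703 41.5556526184082 (array([633.1, -22.6]), array([76. , 81.7]), 62.1)
bar 123 (array([529. , 140.4]), array([79.4, 22.7]), 6.8)
valveblock 307 (array([ 435.9, -350.5]), array([74. , 51.1]), 10.3)
knob [ 0.40270432 -0.3565054   0.0998438 ]
side tray rim 182 (array([ 616. , -306.7]), array([167.2, 167.8]), 74.3)
roll 146 595.833251953125 1.5356712341308594 85.01496887207031 (array([606.2,  11.3]), array([ 78.6, 162.8]), 43.1)
bar 44 (array([522.8, 149.7]), array([66.2,  9.6]), 3.9)
valveblock 174 (array([ 416.2, -358.8]), array([123.3,  70.5]), 35.5)
knob [ 0.39565528 -0.34678601  0.10036236]
```

View pics/valve.png

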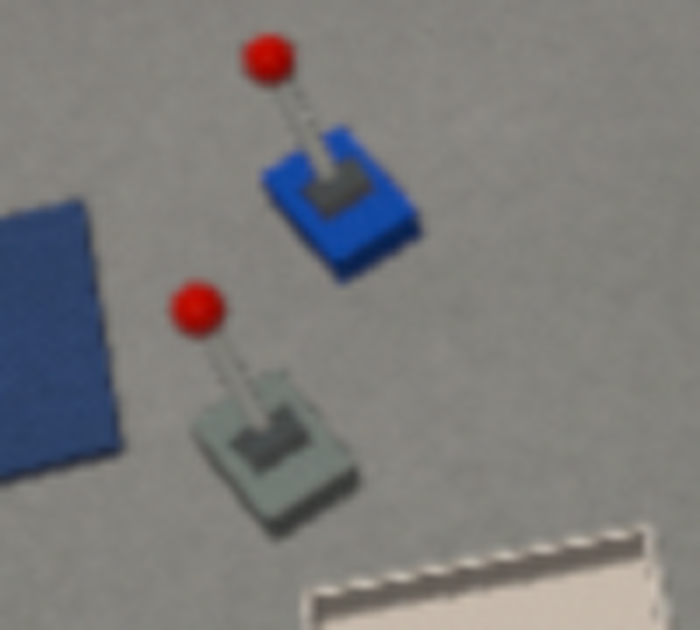

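```bash
cat >> h.py <<'E'
def Rdown(zyaw):  # tool pointing down, tool z at world yaw (deg)
    a=np.radians(zyaw);z=np.array([np.cos(a),np.sin(a),0]);y=np.array([0,0,-1.]);return np.stack([np.cross(y,z),y,z],1)
def plan(p,Rt,smm=35,sdeg=6.5,st=None):
    st=st or arm.get_state();M=T(st);p=np.array(p,float);R0=M[:3,:3]
    rv=R.from_matrix(R0.T@Rt).as_rotvec();ang=np.degrees(np.linalg.norm(rv));d=p-M[:3,3]
    n=int(max(1,np.ceil(ang/sdeg),np.ceil(np.linalg.norm(d)*1000/smm)))
    print('at',M[:3,3].round(4),'d mm',(d*1000).round(1),'ang',ang.round(1),'tool rot total',np.degrees(rv).round(2),'rows',n)
    step=np.degrees(rv/n).round(2)
    for k in range(n):
        Rk=R0@R.from_rotvec(rv*k/n).as_matrix()
        print(k,'dp',(Rk.T@d*1000/n).round(1).tolist(),'rot',step.tolist())
E
python3 - <<'E'
from h import *
plan([.632,-.020,.30],Rdown(187),38,7)
E
```

```text
at [ 0.2922 -0.6084  0.2266] d mm [339.8 588.4  73.4] ang 71.3 tool rot total [  0.   -71.34   0.  ] rows 18
0 dp [31.2, -4.1, 21.3] rot [0.0, -3.96, 0.0]
1 dp [32.6, -4.1, 19.1] rot [0.0, -3.96, 0.0]
2 dp [33.8, -4.1, 16.8] rot [0.0, -3.96, 0.0]
3 dp [34.9, -4.1, 14.4] rot [0.0, -3.96, 0.0]
4 dp [35.8, -4.1, 12.0] rot [0.0, -3.96, 0.0]
5 dp [36.5, -4.1, 9.5] rot [0.0, -3.96, 0.0]
6 dp [37.1, -4.1, 6.9] rot [0.0, -3.96, 0.0]
7 dp [37.5, -4.1, 4.3] rot [0.0, -3.96, 0.0]
8 dp [37.7, -4.1, 1.7] rot [0.0, -3.96, 0.0]
9 dp [37.7, -4.1, -0.9] rot [0.0, -3.96, 0.0]
10 dp [37.6, -4.1, -3.5] rot [0.0, -3.96, 0.0]
11 dp [37.3, -4.1, -6.1] rot [0.0, -3.96, 0.0]
12 dp [36.7, -4.1, -8.6] rot [0.0, -3.96, 0.0]
13 dp [36.1, -4.1, -11.2] rot [0.0, -3.96, 0.0]
14 dp [35.2, -4.1, -13.6] rot [0.0, -3.96, 0.0]
15 dp [34.2, -4.1, -16.0] rot [0.0, -3.96, 0.0]
16 dp [33.0, -4.1, -18.3] rot [0.0, -3.96, 0.0]
17 dp [31.6, -4.1, -20.6] rot [0.0, -3.96, 0.0]
```

Call:
move_arm --deltas '[{"dp": [31, -15, 21], "rotation": [0, -4, 0]}, {"dp": [32, -15, 19], "rotation": [0, -4, 0]}, {"dp": [33, -15, 16], "rotation": [0, -4, 0]}, {"dp": [34, -15, 14], "rotation": [0, -4, 0]}, {"dp": [35, -15, 12], "rotation": [0, -4, 0]}]' --jaw 0

```text
t: 1.02
eef_pos: [0.3821, -0.4465, 0.2974]
ee_rot: [-1.56, 0.001, 0.799]
force: [1.5, -0.5, 0.2]
width: 0.0875
```

Call:
move_arm --deltas '[{"dp": [36, 0, 9], "rotation": [0, -4, 0]}, {"dp": [37, 0, 7], "rotation": [0, -4, 0]}, {"dp": [37, 0, 4], "rotation": [0, -4, 0]}, {"dp": [38, 0, 2], "rotation": [0, -4, 0]}, {"dp": [38, 0, -1], "rotation": [0, -4, 0]}]'

```text
t: 1.43
eef_pos: [0.4784, -0.2755, 0.3043]
ee_rot: [-1.571, -0.002, 1.165]
force: [0.3, 0.0, 0.3]
width: 0.0878
```

```bash
python3 - <<'E'
from h import *
S();plan([.632,-.020,.28],Rdown(187),38,7)
E
```

```text
{'t': 1.4333, 'q': [-0.1693, 0.1139, -0.134, -0.0024, -1.3221, -0.2357], 'eef_pos': [0.4784, -0.2755, 0.3043], 'ee_rot': [-1.571, -0.0024, 1.1652], 'force': [0.3297, 0.0305, 0.3298], 'width': 0.0878}
at [ 0.4784 -0.2755  0.3043] d mm [153.6 255.5 -24.3] ang 30.2 tool rot total [  0.05 -30.24   0.13] rows 8
0 dp [36.9, 3.1, -5.0] rot [0.01, -3.78, 0.02]
1 dp [36.5, 3.1, -7.5] rot [0.01, -3.78, 0.02]
2 dp [35.9, 3.1, -9.9] rot [0.01, -3.78, 0.02]
3 dp [35.2, 3.1, -12.2] rot [0.01, -3.78, 0.02]
4 dp [34.3, 3.1, -14.5] rot [0.01, -3.78, 0.02]
5 dp [33.3, 3.1, -16.7] rot [0.01, -3.78, 0.02]
6 dp [32.1, 3.1, -18.9] rot [0.01, -3.78, 0.02]
7 dp [30.8, 3.0, -21.0] rot [0.01, -3.78, 0.02]
```

Call:
move_arm --deltas '[{"dp": [38, 2, -5], "rotation": [0, -4, 0]}, {"dp": [38, 2, -8], "rotation": [0, -4, 0]}, {"dp": [37, 2, -10], "rotation": [0, -4, 0]}, {"dp": [36, 2, -13], "rotation": [0, -4, 0]}, {"dp": [35, 2, -15], "rotation": [0, -4, 0]}]'

```text
t: 1.85
eef_pos: [0.5784, -0.1004, 0.2979]
ee_rot: [-1.578, -0.002, 1.533]
force: [0.2, 0.1, 0.3]
width: 0.0877
```

Call:
move_arm --deltas '[{"dp": [34, 2, -17], "rotation": [0, -4, 0]}, {"dp": [33, 2, -19], "rotation": [0, -4, 0]}, {"dp": [25, 2, -20], "rotation": [0, -3, 0]}, {"dp": [0, 0, 0], "rotation": [0, 0, 0]}]'

```text
t: 2.18
eef_pos: [0.6357, 0.0048, 0.2918]
ee_rot: [-1.58, -0.001, 1.745]
force: [-0.3, -1.6, -1.0]
width: 0.0878
```

```bash
python3 - <<'E'
from h import *
S();f=grab('wrist');save(f,'w1.png')
P,m=world(f,(3,90,30),(20,255,255),(.5,.72),(-.12,.06),(.056,.071))
(x,y),r=cv2.minEnclosingCircle((P[m][:,:2]*1000).astype(np.float32));print('roll',m.sum(),x,y,r,rect(P[m]))
P,m=world(f,(0,0,60),(180,90,255),(.35,.8),(-.1,.3),(.11,.122))
k,l,s,c=cv2.connectedComponentsWithStats(m.astype(np.uint8))
for i in range(1,k):
  if s[i,4]>50: print('post',c[i].round(1),s[i,4],rect(P[l==i]),ray(f,*c[i],.116).round(4))
plan([.632,-.020,.28],Rdown(187),38,7)
E
```

```text
{'t': 2.1833, 'q': [0.3142, 0.2564, 0.0148, 0.0002, -1.3202, -0.1405], 'eef_pos': [0.6357, 0.0048, 0.2918], 'ee_rot': [-1.5797, -0.0011, 1.7445], 'force': [-0.3461, -1.6029, -1.0066], 'width': 0.0878}
roll 1670 598.18017578125 -4.198294639587402 77.22209930419922 (array([608.8,   4.5]), array([ 79.1, 147.4]), 43.1)
post [316.  221.2] 524 (array([637.3,  54.3]), array([28.7, 28.4]), 21.9) [0.6374 0.0535 0.116 ]
post [403.4 226.1] 528 (array([538.3,  42.7]), array([28.4, 29. ]), 71.1) [0.5391 0.0421 0.116 ]
post [490.4 231. ] 552 (array([439.4,  31.6]), array([28.3, 29.3]), 21.9) [0.4407 0.0305 0.116 ]
at [0.6347 0.0034 0.2921] d mm [ -2.7 -23.4 -12.1] ang 2.9 tool rot total [0.48 2.81 0.06] rows 1
0 dp [-22.6, 12.0, 6.7] rot [0.48, 2.81, 0.06]
```

View pics/w1.png

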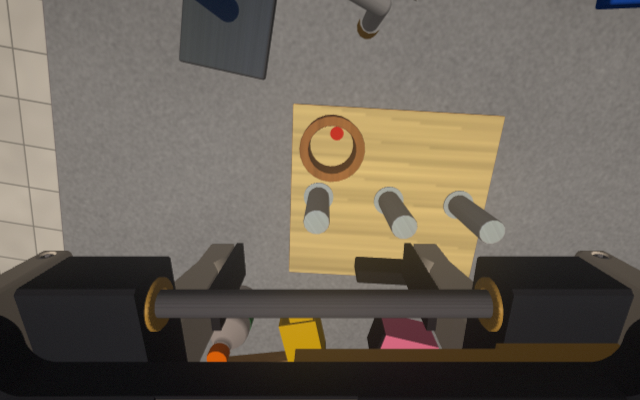

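```bash
python3 - <<'E'
from h import *
f=grab('wrist');P=pts(f)
m=mask(f,(3,90,30),(20,255,255),(280,100,380,190))&(P[...,2]>.056)&(P[...,2]<.072)
k,l,s,c=cv2.connectedComponentsWithStats(m.astype(np.uint8));i=1+s[1:,4].argmax();Q=P[l==i]
print(cv2.minEnclosingCircle((Q[:,:2]*1000).astype(np.float32)),rect(Q),s[i])
print('spot',ray(f,337,133,.016),'noz',ray(f,363,37,.056))
E
```

```text
((632.17041015625, -20.40313148498535), 39.8859748840332) (array([632.1, -20.7]), array([78.7, 78.6]), 15.5) [ 298  117   66   66 1655]
spot [ 0.62574086 -0.03872211  0.016     ] noz [ 0.61850007 -0.15077817  0.056     ]
```

Call:
move_arm --deltas '[{"dp": [-24, 30, 6], "rotation": [0.5, 2.8, 0]}, {"dp": [0, 35, 0], "rotation": [0, 0, 0]}, {"dp": [0, 38, 0], "rotation": [0, 0, 0]}, {"dp": [0, 35, 0], "rotation": [0, 0, 0]}, {"dp": [0, 0, 0], "rotation": [0, 0, 0]}]'

```text
t: 2.7
eef_pos: [0.6332, -0.0275, 0.1557]
ee_rot: [-1.581, -0.001, 1.683]
force: [-1.8, -0.9, -1.7]
width: 0.0874
```

```bash
python3 - <<'E'
from h import *
S();plan([.632,-.0205,.030],Rdown(187),25,7)
E
```

```text
{'t': 2.7, 'q': [0.2644, 0.3376, -0.1886, 0.0007, -1.0345, -0.1527], 'eef_pos': [0.6332, -0.0275, 0.1557], 'ee_rot': [-1.5808, -0.0009, 1.6828], 'force': [-1.8257, -0.8582, -1.726], 'width': 0.0874}
at [ 0.6332 -0.0275  0.1557] d mm [  -1.2    7.  -125.7] ang 0.8 tool rot total [ 0.57 -0.58  0.05] rows 6
0 dp [1.2, 20.9, 0.3] rot [0.1, -0.1, 0.01]
1 dp [1.2, 20.9, 0.2] rot [0.1, -0.1, 0.01]
2 dp [1.2, 20.9, 0.2] rot [0.1, -0.1, 0.01]
3 dp [1.2, 20.9, 0.2] rot [0.1, -0.1, 0.01]
4 dp [1.2, 20.9, 0.1] rot [0.1, -0.1, 0.01]
5 dp [1.2, 20.9, 0.1] rot [0.1, -0.1, 0.01]
```

Call:
move_arm --deltas '[{"dp": [7, 15, 1], "rotation": [0.6, -0.6, 0]}, {"dp": [0, 25, 0], "rotation": [0, 0, 0]}, {"dp": [0, 15, 0], "rotation": [0, 0, 0]}, {"dp": [0, 0, 0], "rotation": [0, 0, 0]}]'

```text
t: 3.03
eef_pos: [0.6334, -0.024, 0.1059]
ee_rot: [-1.575, 0.001, 1.69]
force: [-0.1, 0.1, -0.9]
width: 0.0879
```

```bash
python3 - <<'E'
from h import *
S();plan([.632,-.0205,.030],Rdown(187),25,7)
E
```

```text
{'t': 3.0333, 'q': [0.2706, 0.3866, -0.2412, 0.002, -0.9385, -0.1526], 'eef_pos': [0.6334, -0.024, 0.1059], 'ee_rot': [-1.5755, 0.0009, 1.69], 'force': [-0.1336, 0.0822, -0.9384], 'width': 0.0879}
at [ 0.6334 -0.024   0.1059] d mm [ -1.4   3.5 -75.9] ang 0.3 tool rot total [ 0.27 -0.17 -0.05] rows 4
0 dp [0.9, 19.0, 0.3] rot [0.07, -0.04, -0.01]
1 dp [0.9, 19.0, 0.3] rot [0.07, -0.04, -0.01]
2 dp [0.9, 19.0, 0.3] rot [0.07, -0.04, -0.01]
3 dp [0.9, 19.0, 0.3] rot [0.07, -0.04, -0.01]
```

Call:
move_arm --deltas '[{"dp": [4, 12, 1], "rotation": [0.3, 0, 0]}, {"dp": [0, 12, 0.5], "rotation": [0, 0, 0]}, {"dp": [0, 5, 0], "rotation": [0, 0, 0]}, {"dp": [0, 0, 0], "rotation": [0, 0, 0]}]'

```text
t: 3.37
eef_pos: [0.6348, -0.0203, 0.0814]
ee_rot: [-1.578, 0.001, 1.689]
force: [-0.2, 0.3, -0.0]
width: 0.0876
```

```bash
python3 - <<'E'
from h import *
S();plan([.632,-.0205,.030],Rdown(187),25,7);f=grab('wrist');save(f,'w2.png')
E
```

```text
{'t': 3.3667, 'q': [0.2762, 0.4128, -0.2656, 0.003, -0.8856, -0.1594], 'eef_pos': [0.6348, -0.0203, 0.0814], 'ee_rot': [-1.5779, 0.0012, 1.6894], 'force': [-0.1548, 0.2598, -0.0359], 'width': 0.0876}
at [ 0.6348 -0.0203  0.0814] d mm [ -2.8  -0.2 -51.4] ang 0.5 tool rot total [ 0.41 -0.2  -0.07] rows 3
0 dp [0.1, 17.1, 1.1] rot [0.14, -0.07, -0.02]
1 dp [0.1, 17.1, 1.0] rot [0.14, -0.07, -0.02]
2 dp [0.1, 17.1, 1.0] rot [0.14, -0.07, -0.02]
```

View pics/w2.png

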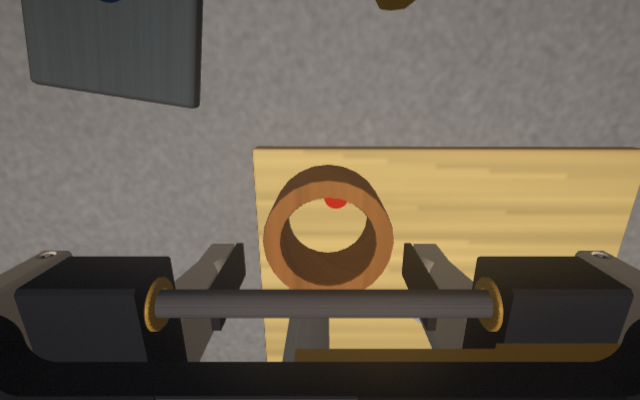

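```bash
python3 - <<'E'
from h import *
f=grab('wrist');P=pts(f)
m=mask(f,(3,90,30),(20,255,255),(240,150,410,300))&(P[...,2]>.058)&(P[...,2]<.072)
Q=P[m];print(cv2.minEnclosingCircle((Q[:,:2]*1000).astype(np.float32)),rect(Q))
for u,v in((264,235),(393,235)):print(ray(f,u,v,.064))
E
```

```text
((632.260498046875, -20.71149444580078), 39.920230865478516) (array([632.9, -24.2]), array([79. , 72.5]), 6.8)
[ 0.6716641  -0.02146093  0.064     ]
[ 0.59445569 -0.03086973  0.064     ]
```

Call:
move_arm --deltas '[{"dp": [0, 4, 3], "rotation": [0.4, -0.2, 0]}, {"dp": [0, 16, 0], "rotation": [0, 0, 0]}, {"dp": [0, 16, 0], "rotation": [0, 0, 0]}, {"dp": [0, 14, 0], "rotation": [0, 0, 0]}, {"dp": [0, 0, 0], "rotation": [0, 0, 0]}]'

```text
t: 3.88
eef_pos: [0.6345, -0.0203, 0.0342]
ee_rot: [-1.578, 0.001, 1.695]
force: [-1.0, 0.5, -1.1]
width: 0.0876
```

Call:
move_arm --deltas '[{"dp": [0, 0, 0], "rotation": [0, 0, 0]}, {"dp": [0, 0, 0], "rotation": [0, 0, 0]}, {"dp": [0, 0, 0], "rotation": [0, 0, 0]}, {"dp": [0, 0, 0], "rotation": [0, 0, 0]}, {"dp": [0, 0, 0], "rotation": [0, 0, 0]}]' --jaw 255 --squeeze 20

```text
t: 4.3
eef_pos: [0.6351, -0.0202, 0.0365]
ee_rot: [-1.578, 0.001, 1.695]
force: [-0.4, 0.5, -1.1]
width: 0.0787
```

Call:
move_arm --deltas '[{"dp": [0, -30, 0], "rotation": [0.4, 0, 0]}, {"dp": [0, -40, 0], "rotation": [0, 0, 0]}, {"dp": [0, -41, 0], "rotation": [0, 0, 0]}, {"dp": [0, -41, 0], "rotation": [0, 0, 0]}, {"dp": [0, -41, 0], "rotation": [0, 0, 0]}]'

```text
t: 4.72
eef_pos: [0.6286, -0.021, 0.2261]
ee_rot: [-1.551, 0.001, 1.693]
force: [1.5, 0.6, -2.0]
width: 0.0787
```

Call:
move_arm --deltas '[{"dp": [0, -41, 0], "rotation": [0, 0, 0]}, {"dp": [0, -41, 0], "rotation": [0, 0, 0]}, {"dp": [0, -35, 0], "rotation": [0, 0, 0]}, {"dp": [0, 0, 0], "rotation": [0, 0, 0]}]'

```text
t: 5.05
eef_pos: [0.6315, -0.0215, 0.3579]
ee_rot: [-1.568, 0.001, 1.694]
force: [1.0, -0.4, 0.3]
width: 0.0786
```

```bash
python3 - <<'E'
from h import *
S();plan([.616,-.3085,.30],Rdown(164.6),38,7)
E
```

```text
{'t': 5.05, 'q': [0.2749, 0.2384, 0.1355, 0.001, -1.4713, -0.152], 'eef_pos': [0.6315, -0.0215, 0.3579], 'ee_rot': [-1.5676, 0.0015, 1.6939], 'force': [1.0184, -0.416, 0.323], 'width': 0.0786}
at [ 0.6315 -0.0215  0.3579] d mm [ -15.5 -287.   -57.9] ang 22.5 tool rot total [-0.16 22.45 -0.12] rows 8
0 dp [-35.4, 7.3, 6.3] rot [-0.02, 2.81, -0.01]
1 dp [-35.6, 7.3, 4.6] rot [-0.02, 2.81, -0.01]
2 dp [-35.8, 7.3, 2.8] rot [-0.02, 2.81, -0.01]
3 dp [-35.9, 7.3, 1.1] rot [-0.02, 2.81, -0.01]
4 dp [-35.9, 7.3, -0.7] rot [-0.02, 2.81, -0.01]
5 dp [-35.8, 7.3, -2.4] rot [-0.02, 2.81, -0.01]
6 dp [-35.7, 7.3, -4.2] rot [-0.02, 2.81, -0.01]
7 dp [-35.4, 7.3, -5.9] rot [-0.02, 2.81, -0.01]
```

Call:
move_arm --deltas '[{"dp": [-36, 0, 6], "rotation": [0, 2.8, 0]}, {"dp": [-37, 0, 5], "rotation": [0, 2.8, 0]}, {"dp": [-37, 0, 3], "rotation": [0, 2.8, 0]}, {"dp": [-37, 0, 1], "rotation": [0, 2.8, 0]}, {"dp": [-37, 0, -1], "rotation": [0, 2.8, 0]}]'

```text
t: 5.47
eef_pos: [0.6234, -0.2043, 0.3644]
ee_rot: [-1.58, -0.003, 1.453]
force: [1.6, 0.3, -1.6]
width: 0.0785
```

Call:
move_arm --deltas '[{"dp": [-37, 5, -2], "rotation": [0, 2.8, 0]}, {"dp": [-37, 5, -4], "rotation": [0, 2.8, 0]}, {"dp": [-30, 5, -6], "rotation": [0, 2.8, 0]}, {"dp": [0, 0, 0], "rotation": [0, 0, 0]}]'

```text
t: 5.8
eef_pos: [0.6153, -0.3195, 0.3488]
ee_rot: [-1.581, -0.005, 1.292]
force: [0.3, 2.5, -3.6]
width: 0.0786
```

```bash
python3 - <<'E'
from h import *
S();plan([.616,-.3085,.08],Rdown(164.6),38,7);f=grab('wrist');save(f,'w3.png')
P,m=world(f,(0,0,120),(180,70,255),(.5,.73),(-.42,-.21),(.022,.038))
print(m.sum(),rect(P[m]))
E
```

```text
{'t': 5.8, 'q': [-0.2007, 0.3402, 0.2573, -0.0037, -1.4773, -0.078], 'eef_pos': [0.6153, -0.3195, 0.3488], 'ee_rot': [-1.5811, -0.0045, 1.2918], 'force': [0.3031, 2.4902, -3.5624], 'width': 0.0786}
at [ 0.6153 -0.3195  0.3488] d mm [   0.7   11.  -268.8] ang 0.9 tool rot total [ 0.59 -0.59  0.26] rows 8
0 dp [1.2, 33.6, 0.6] rot [0.07, -0.07, 0.03]
1 dp [1.2, 33.6, 0.6] rot [0.07, -0.07, 0.03]
2 dp [1.2, 33.6, 0.6] rot [0.07, -0.07, 0.03]
3 dp [1.3, 33.6, 0.5] rot [0.07, -0.07, 0.03]
4 dp [1.3, 33.6, 0.5] rot [0.07, -0.07, 0.03]
5 dp [1.3, 33.6, 0.4] rot [0.07, -0.07, 0.03]
6 dp [1.3, 33.6, 0.4] rot [0.07, -0.07, 0.03]
7 dp [1.3, 33.6, 0.3] rot [0.07, -0.07, 0.03]
860 (array([ 614.9, -314.3]), array([145.8, 160.2]), 74.5)
```

View pics/w3.png

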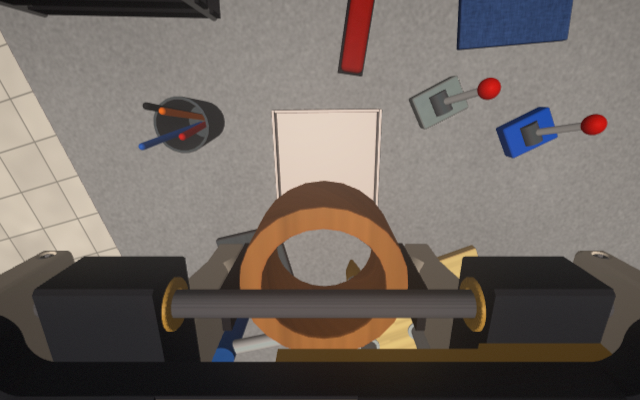

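Call:
move_arm --deltas '[{"dp": [11, 30, 1], "rotation": [0.6, -0.6, 0]}, {"dp": [0, 40, 0], "rotation": [0, 0, 0]}, {"dp": [0, 40, 0], "rotation": [0, 0, 0]}, {"dp": [0, 40, 0], "rotation": [0, 0, 0]}, {"dp": [0, 40, 0], "rotation": [0, 0, 0]}]'

```text
t: 6.27
eef_pos: [0.6248, -0.3081, 0.1674]
ee_rot: [-1.596, -0.004, 1.306]
force: [0.3, 0.4, -1.3]
width: 0.0788
```

Call:
move_arm --deltas '[{"dp": [0, 25, 0], "rotation": [0, 0, 0]}, {"dp": [0, 10, 0], "rotation": [0, 0, 0]}, {"dp": [0, 0, 0], "rotation": [0, 0, 0]}]'

```text
t: 6.52
eef_pos: [0.6208, -0.3036, 0.1217]
ee_rot: [-1.583, -0.006, 1.308]
force: [-1.0, -0.2, -1.6]
width: 0.0785
```

```bash
python3 - <<'E'
from h import *
S();plan([.616,-.3085,.026],Rdown(164.6),20,7)
E
```

```text
{'t': 6.5167, 'q': [-0.1763, 0.4527, -0.0894, -0.0056, -1.0163, -0.0834], 'eef_pos': [0.6208, -0.3036, 0.1217], 'ee_rot': [-1.5827, -0.0058, 1.3082], 'force': [-0.9787, -0.1712, -1.5511], 'width': 0.0785}
at [ 0.6208 -0.3036  0.1217] d mm [ -4.8  -4.9 -95.7] ang 0.8 tool rot total [0.68 0.35 0.34] rows 5
0 dp [-1.3, 19.1, 0.9] rot [0.14, 0.07, 0.07]
1 dp [-1.3, 19.1, 0.8] rot [0.14, 0.07, 0.07]
2 dp [-1.3, 19.1, 0.8] rot [0.14, 0.07, 0.07]
3 dp [-1.2, 19.1, 0.8] rot [0.14, 0.07, 0.07]
4 dp [-1.2, 19.1, 0.7] rot [0.14, 0.07, 0.07]
```

Call:
move_arm --deltas '[{"dp": [-4, 18, 3], "rotation": [0.7, 0.3, 0.3]}, {"dp": [-2, 22, 1], "rotation": [0, 0, 0]}, {"dp": [0, 22, 0], "rotation": [0, 0, 0]}, {"dp": [0, 15, 0], "rotation": [0, 0, 0]}, {"dp": [0, 5, 0], "rotation": [0, 0, 0]}]'

```text
t: 6.93
eef_pos: [0.6224, -0.3094, 0.0454]
ee_rot: [-1.584, 0.001, 1.306]
force: [-0.8, 0.4, -1.1]
width: 0.0781
```

```bash
python3 - <<'E'
from h import *
S();plan([.616,-.3085,.024],Rdown(164.6),20,7)
E
```

```text
{'t': 6.9333, 'q': [-0.1804, 0.5308, -0.1581, 0.0032, -0.8687, -0.0863], 'eef_pos': [0.6224, -0.3094, 0.0454], 'ee_rot': [-1.5841, 0.0013, 1.3061], 'force': [-0.758, 0.3522, -1.1357], 'width': 0.0781}
at [ 0.6224 -0.3094  0.0454] d mm [ -6.4   0.9 -21.4] ang 0.8 tool rot total [ 0.76  0.24 -0.07] rows 2
0 dp [-0.4, 10.6, 3.3] rot [0.38, 0.12, -0.04]
1 dp [-0.4, 10.7, 3.3] rot [0.38, 0.12, -0.04]
```

Call:
move_arm --deltas '[{"dp": [0, 9, 6], "rotation": [0.8, 0.2, 0]}, {"dp": [0, 9, 2], "rotation": [0, 0, 0]}, {"dp": [0, 5, 0], "rotation": [0, 0, 0]}, {"dp": [0, 1, 0], "rotation": [0, 0, 0]}]'

```text
t: 7.27
eef_pos: [0.6166, -0.3079, 0.0228]
ee_rot: [-1.573, 0.002, 1.303]
force: [-0.4, 0.4, 0.4]
width: 0.0785
```

Call:
move_arm --deltas '[{"dp": [0, 0.5, 0], "rotation": [0, 0, 0]}, {"dp": [0, 0.5, 0], "rotation": [0, 0, 0]}, {"dp": [0, 0.5, 0], "rotation": [0, 0, 0]}, {"dp": [0, 0.5, 0], "rotation": [0, 0, 0]}, {"dp": [0, 0.5, 0], "rotation": [0, 0, 0]}]' --jaw 0

```text
t: 7.68
eef_pos: [0.6194, -0.3089, 0.0239]
ee_rot: [-1.58, 0.003, 1.304]
force: [-0.6, -0.0, 0.5]
width: 0.0874
```

Call:
move_arm --deltas '[{"dp": [0, -15, 0], "rotation": [0, 0, 0]}, {"dp": [0, -30, 0], "rotation": [0, 0, 0]}, {"dp": [0, -40, 0], "rotation": [0, 0, 0]}, {"dp": [0, -41, 0], "rotation": [0, 0, 0]}, {"dp": [0, -41, 0], "rotation": [0, 0, 0]}]'

```text
t: 8.1
eef_pos: [0.6124, -0.3064, 0.1852]
ee_rot: [-1.56, 0.002, 1.302]
force: [1.3, -0.8, 0.5]
width: 0.0878
```

Call:
move_arm --deltas '[{"dp": [0, -41, 0], "rotation": [0, 0, 0]}, {"dp": [0, -41, 0], "rotation": [0, 0, 0]}, {"dp": [0, -35, 0], "rotation": [0, 0, 0]}, {"dp": [0, 0, 0], "rotation": [0, 0, 0]}]'

```text
t: 8.43
eef_pos: [0.6149, -0.308, 0.3182]
ee_rot: [-1.576, 0.004, 1.303]
force: [-0.3, -0.2, 1.8]
width: 0.0878
```

```bash
python3 - <<'E'
from h import *
S();f=grab('scene');save(f,'s2.png')
E
python3 est.py
```

```text
{'t': 8.4333, 'q': [-0.1792, 0.3387, 0.1852, 0.0046, -1.4126, -0.0894], 'eef_pos': [0.6149, -0.308, 0.3182], 'ee_rot': [-1.5759, 0.0041, 1.3029], 'force': [-0.3477, -0.2222, 1.754], 'width': 0.0878}
== scene
pottop [423. 159.] 296 (array([511.2, 401.2]), array([59.1, 93.1]), 1.0) [0.5119 0.4015 0.0554]
pottop [413. 195.] 356 (array([622. , 282.8]), array([56.8, 91.9]), 20.5) [0.6228 0.282  0.0551]
post [320.8 174. ] 52 (array([441.3,  28.7]), array([26.7, 30.2]), 61.9) [0.4416 0.0279 0.116 ]
post [338.2 193.9] 57 (array([537.4,  40.6]), array([26.7, 27. ]), 77.3) [0.5399 0.0394 0.116 ]
post [357.1 215.3] 59 (array([638.7,  51.4]), array([25. , 27.7]), 60.1) [0.639  0.0515 0.116 ]
board 4143 (array([538.3,  40.1]), array([282.8, 252.2]), 6.9)
bar (array([617.2, 176.4]), array([113.6, 245.9]), 86.9)
== side
pottop [235. 260.] 377 (array([620.4, 286.7]), array([58.3, 92. ]), 18.3) [0.6205 0.2866 0.055 ]
pottop [239. 303.] 495 (array([509.8, 403.8]), array([58.6, 88.8]), 1.8) [0.5086 0.4055 0.055 ]
post [272.  203.8] 45 (array([634.9,  57.3]), array([26.2, 29.7]), 62.1) [0.6349 0.0582 0.116 ]
post [298.  212.1] 50 (array([536.1,  45.3]), array([27.2, 27.4]), 8.2) [0.5352 0.0474 0.116 ]
post [325.1 220.4] 48 (array([437.7,  33. ]), array([26.9, 26.6]), 13.9) [0.4369 0.0349 0.116 ]
board 3182 (array([537.5,  43.5]), array([281.7, 254.5]), 6.9)
roll 101 648.6304931640625 -147.04339599609375 334.345947265625
```

View pics/s2.png

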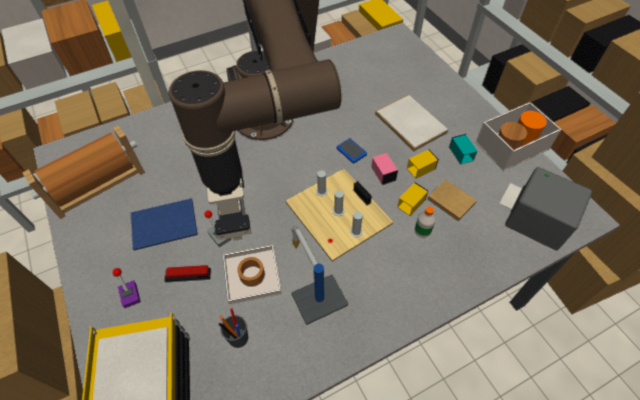

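```bash
cat > fit.py <<'E'
from h import *
D=[([-0.8349,0.3593,0.0111,-0.0003,-1.2241,-0.2881],[0.292,-0.608,0.2257],[-1.5692,0.0001,0.4477]),
([-0.1693,0.1139,-0.134,-0.0024,-1.3221,-0.2357],[0.4784,-0.2755,0.3043],[-1.571,-0.0024,1.1652]),
([0.3142,0.2564,0.0148,0.0002,-1.3202,-0.1405],[0.6357,0.0048,0.2918],[-1.5797,-0.0011,1.7445]),
([0.2644,0.3376,-0.1886,0.0007,-1.0345,-0.1527],[0.6332,-0.0275,0.1557],[-1.5808,-0.0009,1.6828]),
([0.2749,0.2384,0.1355,0.001,-1.4713,-0.152],[0.6315,-0.0215,0.3579],[-1.5676,0.0015,1.6939]),
([-0.2007,0.3402,0.2573,-0.0037,-1.4773,-0.078],[0.6153,-0.3195,0.3488],[-1.5811,-0.0045,1.2918]),
([-0.1763,0.4527,-0.0894,-0.0056,-1.0163,-0.0834],[0.6208,-0.3036,0.1217],[-1.5827,-0.0058,1.3082]),
([-0.1804,0.5308,-0.1581,0.0032,-0.8687,-0.0863],[0.6224,-0.3094,0.0454],[-1.5841,0.0013,1.3061]),
([-0.1792,0.3387,0.1852,0.0046,-1.4126,-0.0894],[0.6149,-0.308,0.3182],[-1.5759,0.0041,1.3029])]
if __name__=='__main__':
  for q,p,e in D:
    Rt=R.from_euler('xyz',e).as_matrix();zy=np.degrees(np.arctan2(Rt[1,2],Rt[0,2]))
    print('z yaw - q1 , q6', round(zy-np.degrees(q[0]),1), round(np.degrees(q[5]),1),'az-q1',round(np.degrees(np.arctan2(p[1],p[0])-q[0]),1))
  from scipy.optimize import least_squares
  def model(v,q):
    L1,L2,L3,r0,h,phi,d=v;q1,q2,q3=q[:3];a=q2-q3
    r=r0+L1*np.sin(q2)+L2*np.cos(a)+L3*np.sin(a);z=h+L1*np.cos(q2)-L2*np.sin(a)+L3*np.cos(a)
    c,s=np.cos(q1+phi),np.sin(q1+phi);return np.array([c*r-s*d,s*r+c*d,z])
  for ph in (0,):
   f=lambda v:np.concatenate([model(np.r_[v[:5],ph,v[5]],q)-p for q,p,e in D]).ravel()
   s=least_squares(f,[.4,.4,0,0,.2,0.]);print(s.x.round(4),np.abs(s.fun).max())
E
python3 fit.py
```

```text
z yaw - q1 , q6 163.5 -16.5 az-q1 -16.5
z yaw - q1 , q6 166.5 -13.5 az-q1 -20.2
z yaw - q1 , q6 -188.1 -8.1 az-q1 -17.6
z yaw - q1 , q6 -188.7 -8.7 az-q1 -17.6
z yaw - q1 , q6 -188.7 -8.7 az-q1 -17.7
z yaw - q1 , q6 175.5 -4.5 az-q1 -15.9
z yaw - q1 , q6 175.1 -4.8 az-q1 -16.0
z yaw - q1 , q6 175.2 -4.9 az-q1 -16.1
z yaw - q1 , q6 174.9 -5.1 az-q1 -16.3
[ 0.6107  0.4611  0.0022  0.001  -0.1907 -0.1917] 0.0024284543524154545
```

Call:
move_arm --deltas '[{"dp": [-20, -20, -35], "rotation": [7, 0, 7]}, {"dp": [-20, -10, -35], "rotation": [7, 0, 7]}, {"dp": [0, 0, -35], "rotation": [7, 0, 7]}, {"dp": [0, 0, 0], "rotation": [0, 0, 0]}]'

```text
t: 8.92
eef_pos: [0.6917, -0.3713, 0.3013]
ee_rot: [-1.241, 0.269, 1.349]
force: [8.6, -0.6, -26.0]
width: 0.0878
```

```bash
cat > kin.py <<'E'
from h import *
from fit import D
from scipy.optimize import least_squares
rx=lambda a:R.from_rotvec([a,0,0]).as_matrix()
ry=lambda a:R.from_rotvec([0,a,0]).as_matrix()
rz=lambda a:R.from_rotvec([0,0,a]).as_matrix()
B=np.array([[0,1,0],[1,0,0],[0,0,-1.]]).T  # cols: x_tool=y, y_tool=x, z_tool=-z
B=np.stack([[0,1,0],[1,0,0],[0,0,-1]],1).astype(float)
def fk(q,v,s4):
    L1,L2,L3,h,d,Lt,d2=v
    A=rz(q[0]);p=A@[0,d,h];A=A@ry(q[1]);p=p+A@[0,0,L1];A=A@ry(-q[2]);p=p+A@[L2,0,L3]
    A=A@rx(s4*q[3])@ry(-q[4]);p=p+A@[Lt,d2,0];A=A@rx(-q[5])
    return p,A@B
LO=np.array([-3.07,-1.43,-1.02,-3.03,-3.05,-3.03]);HI=np.array([3.07,2.12,1.25,1.67,0,3.03])
def ik(p,Rt,v,s4,q0=None,n=30):
    rng=np.random.default_rng(0);best=None
    for k in range(n):
        qs=q0 if (k==0 and q0 is not None) else LO+(HI-LO)*rng.uniform(.1,.9,6)
        def f(q):
            pp,RR=fk(q,v,s4);return np.r_[(pp-p)*5,R.from_matrix(Rt.T@RR).as_rotvec()]
        s=least_squares(f,np.clip(qs,LO+.01,HI-.01),bounds=(LO,HI))
        if s.cost<1e-6:
            if q0 is None: yield s.x
            else:
                dd=np.abs(s.x-q0).max()
                if best is None or dd<best[0]: best=(dd,s.x)
    if best: yield best[1]
E
python3 - <<'E'
from kin import *
s=S();DD=D+[(s['q'],s['eef_pos'],s['ee_rot'])]
for s4 in(1,-1):
    def f(v):
        o=[]
        for q,p,e in DD:
            pp,RR=fk(q,v,s4);o+=[*(pp-p),*(.1*R.from_matrix(R.from_euler('xyz',e).as_matrix().T@RR).as_rotvec())]
        return np.array(o)
    r=least_squares(f,[.61,.46,0,.15,-.19,.34,0]);print(s4,r.x.round(4).tolist(),np.abs(r.fun).max())
E
```

```text
{'t': 8.9167, 'q': [-0.1397, 0.7293, 0.6309, 0.2338, -1.826, -0.1083], 'eef_pos': [0.6917, -0.3713, 0.3013], 'ee_rot': [-1.2406, 0.2692, 1.3493], 'force': [8.6129, -0.6264, -25.9952], 'width': 0.0878}
1 [0.4033, 0.4882, 0.1186, -0.119, -0.3364, -0.0234, 0.1377] 0.057284562210273116
-1 [0.6017, 0.4636, 0.0, 0.1987, 0.0001, 0.378, -0.1919] 6.384847573275704e-05
```

```bash
cat >> kin.py <<'E'
V=[0.6017,0.4636,0,0.1987,0,0.378,-0.1919]
def FK(q): return fk(q,V,-1)
def pick(center,m,th,flip,off=.015):
    # center: pot mid-height point; grasp point shifted 'off' toward base; returns TCP pose
    m=np.array([*m,0.]);m/=np.linalg.norm(m);t=np.radians(th);dn=np.array([0,0,-1.])
    y=dn*np.cos(t)+m*np.sin(t);z=np.cross(m,dn)*(-1 if flip else 1);x=np.cross(y,z)
    g=np.array(center)-off*m;return g+.019*y,np.stack([x,y,z],1)
def place(top,yaw,th,flip,off=.015,lift=0):
    # yaw: horizontal heading of approach (deg); m=down
    a=np.radians(yaw);h=np.array([np.cos(a),np.sin(a),0.]);t=np.radians(th);m=np.array([0,0,-1.]);mh=-h
    y=h*np.cos(t)+m*np.sin(t)
    # at pick z=m x dn ; rotate m->down, dn->-m_h=h
    z=np.cross(m,h)*(-1 if flip else 1);x=np.cross(y,z)
    g=np.array([top[0],top[1],.121-.045+off+lift]);return g+.019*y,np.stack([x,y,z],1)
E
python3 - <<'E'
from kin import *
np.set_printoptions(suppress=True,precision=2)
A=([.510,.403,.028],(np.cos(np.radians(-88.6)),np.sin(np.radians(-88.6))))
Bp=([.6213,.2845,.028],(np.cos(np.radians(-70.5)),np.sin(np.radians(-70.5))))
def sols(p,Rt):
    L=[]
    for q in ik(p,Rt,V,-1,None,25):
        if not any(np.abs(q-o).max()<.02 for o in L): L.append(q)
    return L
for fl in (0,1):
  for th in (30,45):
    for n,(c,m) in (('A',A),('B',Bp)):
        print(fl,th,'pick',n,[q.round(2).tolist() for q in sols(*pick(c,m,th,fl))])
    for yaw in (97,-83,37,157):
      for k,t in ((0,(.4405,.031)),(1,(.539,.0425)),(2,(.6373,.054))):
        print(fl,th,'place yaw',yaw,k,[q.round(2).tolist() for q in sols(*place(t,yaw,th,fl,lift=.1))])
E
```

```text
0 30 pick A [[1.11, 0.74, -0.07, 0.25, -1.24, 1.92]]
0 30 pick B [[0.93, 0.66, -0.32, 0.53, -0.96, 2.16]]
0 30 place yaw 97 0 [[-0.31, 0.4, -0.18, -0.91, -1.6, -2.43]]
0 30 place yaw 97 1 [[-0.25, 0.5, 0.01, -0.94, -1.61, -2.53]]
0 30 place yaw 97 2 [[-0.21, 0.61, 0.22, -0.96, -1.64, -2.64]]
0 30 place yaw -83 0 [[1.01, 0.38, -0.79, 0.59, -1.37, -1.32]]
0 30 place yaw -83 1 [[0.85, 0.48, -0.64, 0.72, -1.37, -1.23]]
0 30 place yaw -83 2 [[0.74, 0.59, -0.45, 0.8, -1.39, -1.13]]
0 30 place yaw 37 0 [[-0.51, -0.02, -0.67, -1.34, -0.95, -2.68]]
0 30 place yaw 37 1 [[-0.36, 0.1, -0.53, -1.4, -0.84, -2.73]]
0 30 place yaw 37 2 [[-0.25, 0.22, -0.37, -1.4, -0.76, -2.81]]
0 30 place yaw 157 0 [[0.11, 0.64, 0.1, -0.48, -1.98, -2.05]]
0 30 place yaw 157 1 [[0.11, 0.77, 0.38, -0.51, -2.11, -2.13]]
0 30 place yaw 157 2 [[0.1, 0.92, 0.72, -0.58, -2.27, -2.24]]
0 45 pick A [[1.15, 0.88, 0.05, 0.31, -1.48, 1.87]]
0 45 pick B [[0.99, 0.76, -0.31, 0.67, -1.14, 2.0]]
0 45 place yaw 97 0 [[-0.17, 0.26, -0.23, -0.76, -1.41, -2.6]]
0 45 place yaw 97 1 [[-0.12, 0.38, -0.04, -0.76, -1.43, -2.67]]
0 45 place 
[... 1615 characters left out ...]
, -1.41, 0.54]]
1 45 place yaw 97 1 [[-0.12, 0.38, -0.04, -0.76, -1.43, 0.47]]
1 45 place yaw 97 2 [[-0.09, 0.5, 0.16, -0.77, -1.47, 0.39]]
1 45 place yaw -83 0 [[0.94, 0.23, -0.77, 0.53, -1.24, 1.97]]
1 45 place yaw -83 1 [[0.79, 0.36, -0.61, 0.63, -1.23, 2.06]]
1 45 place yaw -83 2 [[0.69, 0.48, -0.41, 0.68, -1.25, 2.16]]
1 45 place yaw 37 0 [[0.01, -0.17, -0.66, -0.86, -0.58, -0.32]]
1 45 place yaw 37 1 [[0.04, -0.0, -0.51, -0.88, -0.55, -0.31]]
1 45 place yaw 37 2 [[0.06, 0.15, -0.35, -0.85, -0.54, -0.36]]
1 45 place yaw 157 0 [[0.16, 0.49, -0.01, -0.4, -1.76, 1.07]]
1 45 place yaw 157 1 [[0.16, 0.62, 0.24, -0.4, -1.87, 1.03]]
1 45 place yaw 157 2 [[0.15, 0.78, 0.54, -0.42, -2.01, 0.97]]
```

```bash
python3 - <<'E'
from h import *
for n in('scene','side'):
    f=grab(n);P=pts(f)
    m=mask(f,(3,180,180),(14,255,255))&(P[...,0]<.85)&(P[...,0]>.55)&(P[...,1]<.4)&(P[...,1]>.1)&(P[...,2]>.08)
    print(n,'cap',m.sum(),P[m].mean(0).round(3) if m.any() else '')
    for nm,lo,hi in(('pink',(165,60,80),(179,255,255)),('teal',(80,100,50),(95,255,255))):
        m=mask(f,lo,hi)&(P[...,0]>.3)&(P[...,0]<.8)&(P[...,1]>.1)&(P[...,1]<.7)&(P[...,2]>.045);print(nm,m.sum(),rect(P[m]))
    m=mask(f,(8,60,60),(20,200,220))&(P[...,0]>.55)&(P[...,0]<.85)&(P[...,1]>.25)&(P[...,1]<.6)&(P[...,2]>.018)&(P[...,2]<.032);print('mailer',m.sum(),rect(P[m]))
S()
E
```

```text
scene cap 41 [0.732 0.255 0.128]
pink 262 (array([463.8, 268.9]), array([59.6, 90. ]), 84.5)
teal 319 (array([521.3, 572.8]), array([61.6, 93.5]), 81.5)
mailer 926 (array([679.8, 405.5]), array([133.6, 104.7]), 18.1)
side cap 17 [0.728 0.26  0.129]
pink 464 (array([464.3, 271.9]), array([60.9, 91.3]), 87.0)
teal 653 (array([523.6, 576.9]), array([57. , 90.7]), 81.0)
mailer 789 (array([662.9, 364.6]), array([190.3, 180.9]), 17.8)
{'t': 9.0167, 'q': [-0.1424, 0.7065, 0.6193, 0.2279, -1.8204, -0.1079], 'eef_pos': [0.6863, -0.3708, 0.3118], 'ee_rot': [-1.2572, 0.2617, 1.3432], 'force': [-0.01, 0.6796, -0.2456], 'width': 0.0878}
```

```bash
python3 - <<'E'
from kin import *
a=np.radians(-70.5);p,Rt=pick([.6213,.2845,.028],(np.cos(a),np.sin(a)),35,1)
print(p,Rt.round(3));pp=p-.15*Rt[:,1]+[0,0,.08];print('pre',pp)
plan(pp,Rt,40,7)
E
```

```text
[0.61993071 0.28836676 0.01243611] [[-0.273  0.191 -0.943]
 [ 0.772 -0.541 -0.334]
 [-0.574 -0.819 -0.   ]]
pre [0.59121115 0.3694683  0.21530892]
at [ 0.6863 -0.3708  0.3118] d mm [-95.1 740.3 -96.5] ang 47.5 tool rot total [-31.2  -26.51  24.1 ] rows 19
0 dp [36.9, -0.2, 14.4] rot [-1.64, -1.4, 1.27]
1 dp [37.2, -1.4, 13.5] rot [-1.64, -1.4, 1.27]
2 dp [37.5, -2.6, 12.5] rot [-1.64, -1.4, 1.27]
3 dp [37.7, -3.8, 11.5] rot [-1.64, -1.4, 1.27]
4 dp [37.9, -4.9, 10.5] rot [-1.64, -1.4, 1.27]
5 dp [38.0, -6.1, 9.4] rot [-1.64, -1.4, 1.27]
6 dp [38.1, -7.1, 8.3] rot [-1.64, -1.4, 1.27]
7 dp [38.1, -8.2, 7.1] rot [-1.64, -1.4, 1.27]
8 dp [38.1, -9.2, 6.0] rot [-1.64, -1.4, 1.27]
9 dp [38.0, -10.2, 4.8] rot [-1.64, -1.4, 1.27]
10 dp [37.8, -11.2, 3.5] rot [-1.64, -1.4, 1.27]
11 dp [37.6, -12.1, 2.3] rot [-1.64, -1.4, 1.27]
12 dp [37.4, -13.0, 1.0] rot [-1.64, -1.4, 1.27]
13 dp [37.1, -13.8, -0.3] rot [-1.64, -1.4, 1.27]
14 dp [36.8, -14.6, -1.6] rot [-1.64, -1.4, 1.27]
15 dp [36.4, -15.4, -2.9] rot [-1.64, -1.4, 1.27]
16 dp [36.0, -16.1, -4.3] rot [-1.64, -1.4, 1.27]
17 dp [35.5, -16.7, -5.6] rot [-1.64, -1.4, 1.27]
18 dp [34.9, -17.3, -6.9] rot [-1.64, -1.4, 1.27]
```

Call:
move_arm --deltas '[{"dp": [35, -12, 16], "rotation": [-2.5, -2, 2]}, {"dp": [36, -12, 15], "rotation": [-2.5, -2, 2]}, {"dp": [36, -10, 14], "rotation": [-2.5, -2, 2]}, {"dp": [37, -9, 13], "rotation": [-2.5, -2, 2]}, {"dp": [37, -9, 11], "rotation": [-2.5, -2, 2]}]'

```text
t: 9.43
eef_pos: [0.6588, -0.1813, 0.3158]
ee_rot: [-1.41, 0.394, 1.558]
force: [0.4, 1.3, 0.9]
width: 0.0876
```

Call:
move_arm --deltas '[{"dp": [37, -10, 10], "rotation": [-2.5, -2, 2]}, {"dp": [37, -10, 9], "rotation": [-2.5, -2, 2]}, {"dp": [37, -11, 8], "rotation": [-2.5, -2, 2]}, {"dp": [37, -12, 6], "rotation": [-2.5, -2, 2]}, {"dp": [37, -12, 5], "rotation": [-2.5, -2, 2]}]'

```text
t: 9.85
eef_pos: [0.6051, 0.0144, 0.3036]
ee_rot: [-1.58, 0.548, 1.765]
force: [0.6, 0.5, 0.9]
width: 0.088
```

```bash
python3 - <<'E'
from kin import *
a=np.radians(-70.5);p,Rt=pick([.6213,.2845,.028],(np.cos(a),np.sin(a)),35,1)
S();plan(p-.15*Rt[:,1]+[0,0,.08],Rt,40,7)
E
```

```text
{'t': 9.85, 'q': [0.6337, 0.2203, -0.3248, 0.515, -1.3078, -0.6454], 'eef_pos': [0.6051, 0.0144, 0.3036], 'ee_rot': [-1.58, 0.5483, 1.7649], 'force': [0.5758, 0.5328, 0.9075], 'width': 0.088}
at [0.6051 0.0144 0.3036] d mm [-13.9 355.1 -88.3] ang 8.9 tool rot total [-4.06 -7.03  3.54] rows 10
0 dp [34.6, -10.7, -5.6] rot [-0.41, -0.7, 0.35]
1 dp [34.4, -10.9, -6.1] rot [-0.41, -0.7, 0.35]
2 dp [34.3, -11.1, -6.6] rot [-0.41, -0.7, 0.35]
3 dp [34.1, -11.2, -7.1] rot [-0.41, -0.7, 0.35]
4 dp [34.0, -11.4, -7.6] rot [-0.41, -0.7, 0.35]
5 dp [33.8, -11.5, -8.1] rot [-0.41, -0.7, 0.35]
6 dp [33.6, -11.7, -8.6] rot [-0.41, -0.7, 0.35]
7 dp [33.4, -11.8, -9.1] rot [-0.41, -0.7, 0.35]
8 dp [33.3, -12.0, -9.6] rot [-0.41, -0.7, 0.35]
9 dp [33.1, -12.1, -10.1] rot [-0.41, -0.7, 0.35]
```

Call:
move_arm --deltas '[{"dp": [37, -14, -6], "rotation": [-0.8, -1.4, 0.7]}, {"dp": [37, -14, -7], "rotation": [-0.8, -1.4, 0.7]}, {"dp": [37, -14, -8], "rotation": [-0.8, -1.4, 0.7]}, {"dp": [37, -14, -8], "rotation": [-0.8, -1.4, 0.7]}, {"dp": [37, -12, -9], "rotation": [-0.8, -1.4, 0.7]}]'

```text
t: 10.27
eef_pos: [0.5836, 0.2148, 0.2785]
ee_rot: [-1.612, 0.597, 1.901]
force: [0.4, 0.4, 0.1]
width: 0.0876
```

Call:
move_arm --deltas '[{"dp": [36, -12, -9], "rotation": [0, 0, 0]}, {"dp": [36, -12, -9], "rotation": [0, 0, 0]}, {"dp": [36, -12, -10], "rotation": [0, 0, 0]}, {"dp": [20, -6, -6], "rotation": [0, 0, 0]}, {"dp": [0, 0, 0], "rotation": [0, 0, 0]}]'

```text
t: 10.68
eef_pos: [0.5664, 0.3583, 0.2554]
ee_rot: [-1.638, 0.577, 1.897]
force: [0.6, -0.1, 0.8]
width: 0.0875
```

```bash
python3 est.py; python3 - <<'E'
from kin import *
a=np.radians(-70.5);p,Rt=pick([.6213,.2845,.028],(np.cos(a),np.sin(a)),35,1)
S();plan(p-.07*Rt[:,1],Rt,40,7);f=grab('wrist');save(f,'w4.png')
E
```

```text
== scene
pottop [423. 159.] 285 (array([510.8, 401.6]), array([59.1, 92.8]), 2.0) [0.5112 0.4011 0.0551]
pottop [413. 194.] 356 (array([621.9, 282.9]), array([58.3, 93.1]), 19.8) [0.6224 0.2822 0.0552]
post [320.9 174. ] 50 (array([441.2,  29. ]), array([24.8, 27.5]), 48.9) [0.4415 0.0282 0.116 ]
post [338.4 193.8] 55 (array([538. ,  39.7]), array([26.1, 29.1]), 64.1) [0.5398 0.0399 0.116 ]
post [357.1 215.2] 61 (array([638.3,  51.7]), array([25.7, 28.3]), 61.4) [0.6387 0.0515 0.116 ]
board 4140 (array([538.2,  40.8]), array([283.5, 252.8]), 6.6)
bar (array([617. , 177.7]), array([123.9, 244.7]), 85.7)
== side
post [273.2 161.1] 17 (array([ 777.2, -151. ]), array([24.7, 13.8]), 53.7) [ 0.7784 -0.1504  0.116 ]
board 855 (array([448.9,  34.3]), array([103.2, 252.4]), 6.6)
{'t': 10.7833, 'q': [1.0898, 0.449, -0.0974, 0.4611, -1.4163, -0.9095], 'eef_pos': [0.5668, 0.3555, 0.2568], 'ee_rot': [-1.6389, 0.5772, 1.8948], 'force': [-0.8786, -0.3362, -0.6065], 'width': 0.0878}
at [0.5668 0.3555 0.2568] d mm [  39.7  -29.3 -187. ] ang 4.0 tool rot total [ 3.38 -0.84  1.9 ] rows 5
0 dp [13.6, 36.1, -3.2] rot [0.68, -0.17, 0.38]
1 dp [13.9, 35.9, -3.7] rot [0.68, -0.17, 0.38]
2 dp [14.1, 35.8, -4.2] rot [0.68, -0.17, 0.38]
3 dp [14.3, 35.6, -4.6] rot [0.68, -0.17, 0.38]
4 dp [14.5, 35.5, -5.1] rot [0.68, -0.17, 0.38]
```

View pics/w4.png

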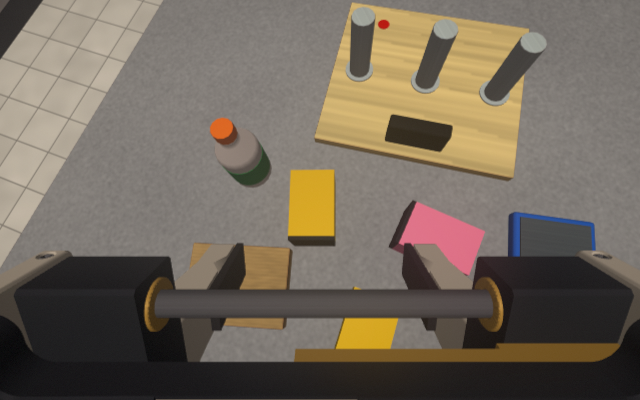

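```bash
cat >> h.py <<'E'
def pottops(f,zr=(.050,.063)):
    P,m=world(f,(18,120,60),(34,255,255),(.3,.9),(.1,.6),zr)
    k,l,s,c=cv2.connectedComponentsWithStats(m.astype(np.uint8))
    for i in range(1,k):
        if s[i,4]>150: print('pottop',c[i].round(),s[i,4],rect(P[l==i]),P[l==i].mean(0).round(4))
E
python3 - <<'E'
from h import *
pottops(grab('wrist'))
E
```

```text
pottop [311. 204.] 3003 (array([622.6, 283.9]), array([55.5, 85.8]), 20.2) [0.6217 0.2852 0.0561]
pottop [367. 334.] 1617 (array([510. , 402.2]), array([68.3, 30.3]), 21.0) [0.5097 0.4021 0.0561]
```

Call:
move_arm --deltas '[{"dp": [14, 30, -4], "rotation": [2, -0.5, 1]}, {"dp": [15, 36, -5], "rotation": [1.4, -0.4, 0.9]}, {"dp": [15, 36, -5], "rotation": [0, 0, 0]}, {"dp": [15, 36, -5], "rotation": [0, 0, 0]}, {"dp": [0, 0, 0], "rotation": [0, 0, 0]}]'

```text
t: 11.3
eef_pos: [0.6009, 0.3292, 0.1168]
ee_rot: [-1.585, 0.598, 1.896]
force: [-0.4, -1.8, -2.4]
width: 0.0875
```

```bash
python3 - <<'E'
from kin import *
a=np.radians(-70);p,Rt=pick([.6215,.286,.028],(np.cos(a),np.sin(a)),35,1)
S();plan(p-.05*Rt[:,1],Rt,40,7)
E
```

```text
{'t': 11.3, 'q': [1.0148, 0.5975, -0.1964, 0.4923, -1.218, -0.9628], 'eef_pos': [0.6009, 0.3292, 0.1168], 'ee_rot': [-1.585, 0.5984, 1.896], 'force': [-0.4289, -1.8292, -2.3509], 'width': 0.0875}
at [0.6009 0.3292 0.1168] d mm [  9.3 -12.4 -63.4] ang 1.3 tool rot total [ 0.04 -1.13  0.71] rows 2
0 dp [11.8, 30.4, -2.0] rot [0.02, -0.56, 0.35]
1 dp [12.0, 30.3, -2.1] rot [0.02, -0.56, 0.35]
```

Call:
move_arm --deltas '[{"dp": [14, 15, -3], "rotation": [0, -1, 0.7]}, {"dp": [10, 20, -2], "rotation": [0, 0, 0]}, {"dp": [3, 15, 0], "rotation": [0, 0, 0]}, {"dp": [0, 0, 0], "rotation": [0, 0, 0]}]'

```text
t: 11.63
eef_pos: [0.6111, 0.3209, 0.0672]
ee_rot: [-1.581, 0.608, 1.908]
force: [0.1, -0.9, -1.5]
width: 0.0876
```

```bash
python3 - <<'E'
from kin import *
a=np.radians(-70);p,Rt=pick([.6215,.286,.028],(np.cos(a),np.sin(a)),35,1)
S();plan(p,Rt,20,7);save(grab('wrist'),'w5.png')
E
```

```text
{'t': 11.6333, 'q': [0.9963, 0.6504, -0.2421, 0.5302, -1.1326, -0.9963], 'eef_pos': [0.6111, 0.3209, 0.0672], 'ee_rot': [-1.5806, 0.6083, 1.9084], 'force': [0.1439, -0.9134, -1.4858], 'width': 0.0876}
at [0.6111 0.3209 0.0672] d mm [  9.  -31.  -54.8] ang 0.6 tool rot total [ 0.19 -0.54  0.14] rows 4
0 dp [1.2, 15.8, 0.6] rot [0.05, -0.13, 0.04]
1 dp [1.2, 15.8, 0.6] rot [0.05, -0.13, 0.04]
2 dp [1.2, 15.8, 0.6] rot [0.05, -0.13, 0.04]
3 dp [1.2, 15.8, 0.5] rot [0.05, -0.13, 0.04]
```

View pics/w5.png

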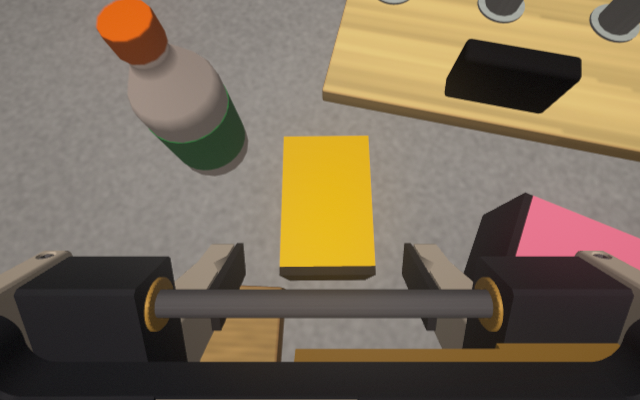

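Call:
move_arm --deltas '[{"dp": [1, 16, 0.5], "rotation": [0.2, -0.5, 0]}, {"dp": [1, 18, 0.5], "rotation": [0, 0, 0]}, {"dp": [1, 18, 0.5], "rotation": [0, 0, 0]}, {"dp": [1, 12, 0], "rotation": [0, 0, 0]}, {"dp": [0, 0, 0], "rotation": [0, 0, 0]}]'

```text
t: 12.1
eef_pos: [0.6272, 0.2946, 0.028]
ee_rot: [-1.595, 0.599, 1.908]
force: [-0.3, -0.7, -0.2]
width: 0.0878
```

```bash
python3 - <<'E'
from kin import *
a=np.radians(-70);p,Rt=pick([.6215,.286,.028],(np.cos(a),np.sin(a)),35,1)
S();plan(p,Rt,20,7)
E
```

```text
{'t': 12.1, 'q': [0.95, 0.6739, -0.3153, 0.591, -1.0204, -1.0329], 'eef_pos': [0.6272, 0.2946, 0.028], 'ee_rot': [-1.5953, 0.5987, 1.9078], 'force': [-0.2673, -0.7153, -0.1569], 'width': 0.0878}
at [0.6272 0.2946 0.028 ] d mm [ -7.1  -4.7 -15.6] ang 1.4 tool rot total [ 1.01 -0.58  0.69] rows 1
0 dp [7.0, 13.8, 8.6] rot [1.01, -0.58, 0.69]
```

Call:
move_arm --deltas '[{"dp": [4, 7, 6], "rotation": [1, -0.5, 0.6]}, {"dp": [3, 7, 3], "rotation": [0, 0, 0]}, {"dp": [0, 0, 0], "rotation": [0, 0, 0]}]'

```text
t: 12.35
eef_pos: [0.6207, 0.2913, 0.0162]
ee_rot: [-1.577, 0.608, 1.915]
force: [-0.3, -0.3, -0.8]
width: 0.0878
```

```bash
python3 - <<'E'
from kin import *
a=np.radians(-70);p,Rt=pick([.6215,.286,.028],(np.cos(a),np.sin(a)),35,1)
S();plan(p,Rt,20,7)
E
```

```text
{'t': 12.35, 'q': [0.9541, 0.6887, -0.3233, 0.5876, -1.0175, -1.039], 'eef_pos': [0.6207, 0.2913, 0.0162], 'ee_rot': [-1.577, 0.6077, 1.9153], 'force': [-0.2524, -0.3235, -0.83], 'width': 0.0878}
at [0.6207 0.2913 0.0162] d mm [-0.6 -1.4 -3.7] ang 0.3 tool rot total [ 0.2  -0.21  0.18] rows 1
0 dp [1.2, 3.7, 1.1] rot [0.2, -0.21, 0.18]
```

Good. I'll close on the pot.

Call:
move_arm --deltas '[{"dp": [1, 3, 1], "rotation": [0, 0, 0]}, {"dp": [0, 0, 0], "rotation": [0, 0, 0]}, {"dp": [0, 0, 0], "rotation": [0, 0, 0]}, {"dp": [0, 0, 0], "rotation": [0, 0, 0]}, {"dp": [0, 0, 0], "rotation": [0, 0, 0]}]' --jaw 255 --squeeze 25

```text
t: 12.77
eef_pos: [0.6201, 0.2922, 0.014]
ee_rot: [-1.579, 0.607, 1.917]
force: [0.8, 0.4, -0.5]
width: 0.06
```

Call:
move_arm --deltas '[{"dp": [0, 0, 0], "rotation": [0, 0, 0]}, {"dp": [0, 0, 0], "rotation": [0, 0, 0]}, {"dp": [0, 0, 0], "rotation": [0, 0, 0]}]'

```text
t: 13.02
eef_pos: [0.6201, 0.2925, 0.014]
ee_rot: [-1.579, 0.607, 1.917]
force: [-0.4, -0.4, 0.2]
width: 0.0557
```

```bash
python3 - <<'E'
from kin import *
S();M=T(arm.get_state());plan(M[:3,3]+[0,0,.20],M[:3,:3],40,7)
E
```

```text
{'t': 13.0167, 'q': [0.9559, 0.6902, -0.327, 0.5908, -1.0117, -1.0434], 'eef_pos': [0.6201, 0.2925, 0.014], 'ee_rot': [-1.579, 0.607, 1.9168], 'force': [-0.408, -0.3868, 0.2398], 'width': 0.0557}
at [0.6201 0.2925 0.014 ] d mm [  0.   0. 200.] ang 0.0 tool rot total [0. 0. 0.] rows 5
0 dp [-22.8, -32.9, -0.3] rot [0.0, 0.0, 0.0]
1 dp [-22.8, -32.9, -0.3] rot [0.0, 0.0, 0.0]
2 dp [-22.8, -32.9, -0.3] rot [0.0, 0.0, 0.0]
3 dp [-22.8, -32.9, -0.3] rot [0.0, 0.0, 0.0]
4 dp [-22.8, -32.9, -0.3] rot [0.0, 0.0, 0.0]
```

Call:
move_arm --deltas '[{"dp": [-12, -17, 0], "rotation": [0, 0, 0]}, {"dp": [-22, -32, 0], "rotation": [0, 0, 0]}, {"dp": [-22, -32, 0], "rotation": [0, 0, 0]}, {"dp": [-22, -32, 0], "rotation": [0, 0, 0]}, {"dp": [-22, -32, 0], "rotation": [0, 0, 0]}]'

```text
t: 13.43
eef_pos: [0.6152, 0.288, 0.1851]
ee_rot: [-1.556, 0.616, 1.928]
force: [0.2, 0.1, -0.9]
width: 0.0557
```

Call:
move_arm --deltas '[{"dp": [-22, -32, 0], "rotation": [0, 0, 0]}, {"dp": [-22, -32, 0], "rotation": [0, 0, 0]}, {"dp": [-10, -16, 0], "rotation": [0, 0, 0]}]'

```text
t: 13.68
eef_pos: [0.6154, 0.2903, 0.2905]
ee_rot: [-1.56, 0.613, 1.925]
force: [0.2, 0.3, -0.0]
width: 0.0561
```

```bash
python3 - <<'E'
from kin import *
S();save(grab('scene'),'s3.png')
p,Rt=place((.539,.0425),92,35,1,off=.017,lift=.12);print(p,Rt.round(2))
plan(p,Rt,38,7)
E
```

```text
{'t': 13.6833, 'q': [0.9721, 0.4557, -0.0334, 0.4827, -1.488, -0.7626], 'eef_pos': [0.6154, 0.2903, 0.2905], 'ee_rot': [-1.5601, 0.6127, 1.9253], 'force': [0.2171, 0.3196, -0.023], 'width': 0.0561}
[0.53845683 0.05805441 0.20210205] [[-0.02 -0.03 -1.  ]
 [ 0.57  0.82 -0.03]
 [ 0.82 -0.57 -0.  ]]
at [0.6161 0.2911 0.2933] d mm [ -77.7 -233.1  -91.2] ang 91.5 tool rot total [ -3.77  19.61 -89.26] rows 14
0 dp [-7.5, 13.3, 10.9] rot [-0.27, 1.4, -6.38]
1 dp [-9.2, 12.3, 10.7] rot [-0.27, 1.4, -6.38]
2 dp [-10.7, 11.1, 10.5] rot [-0.27, 1.4, -6.38]
3 dp [-12.2, 9.8, 10.3] rot [-0.27, 1.4, -6.38]
4 dp [-13.4, 8.3, 10.0] rot [-0.27, 1.4, -6.38]
5 dp [-14.5, 6.7, 9.7] rot [-0.27, 1.4, -6.38]
6 dp [-15.4, 5.0, 9.4] rot [-0.27, 1.4, -6.38]
7 dp [-16.1, 3.2, 9.0] rot [-0.27, 1.4, -6.38]
8 dp [-16.6, 1.4, 8.6] rot [-0.27, 1.4, -6.38]
9 dp [-16.8, -0.5, 8.2] rot [-0.27, 1.4, -6.38]
10 dp [-16.8, -2.4, 7.8] rot [-0.27, 1.4, -6.38]
11 dp [-16.6, -4.3, 7.4] rot [-0.27, 1.4, -6.38]
12 dp [-16.2, -6.2, 7.0] rot [-0.27, 1.4, -6.38]
13 dp [-15.6, -8.0, 6.5] rot [-0.27, 1.4, -6.38]
```

View pics/s3.png

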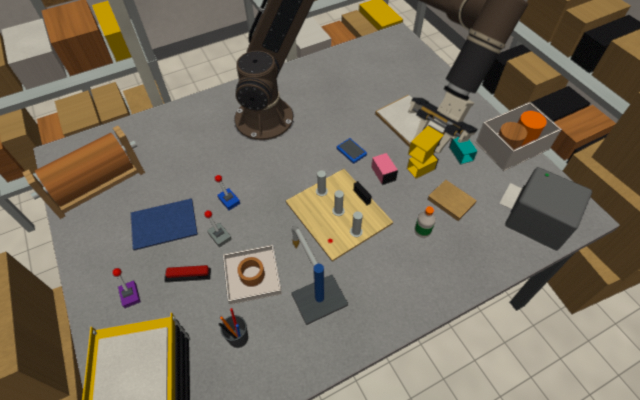

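```bash
python3 - <<'E'
from kin import *
p,Rt=place((.539,.0425),92,35,1,off=.017,lift=.12);p[2]=.29
plan(p,Rt,38,7)
E
```

```text
at [0.6161 0.2911 0.2933] d mm [ -77.7 -233.1   -3.3] ang 91.5 tool rot total [ -3.77  19.61 -89.26] rows 14
0 dp [-11.1, 8.1, 10.9] rot [-0.27, 1.4, -6.38]
1 dp [-12.2, 6.8, 10.7] rot [-0.27, 1.4, -6.38]
2 dp [-13.1, 5.3, 10.4] rot [-0.27, 1.4, -6.38]
3 dp [-13.9, 3.8, 10.1] rot [-0.27, 1.4, -6.38]
4 dp [-14.4, 2.1, 9.7] rot [-0.27, 1.4, -6.38]
5 dp [-14.8, 0.5, 9.4] rot [-0.27, 1.4, -6.38]
6 dp [-15.0, -1.2, 9.0] rot [-0.27, 1.4, -6.38]
7 dp [-15.0, -2.9, 8.6] rot [-0.27, 1.4, -6.38]
8 dp [-14.8, -4.6, 8.3] rot [-0.27, 1.4, -6.38]
9 dp [-14.4, -6.3, 7.9] rot [-0.27, 1.4, -6.38]
10 dp [-13.8, -7.9, 7.5] rot [-0.27, 1.4, -6.38]
11 dp [-13.0, -9.4, 7.1] rot [-0.27, 1.4, -6.38]
12 dp [-12.0, -10.9, 6.8] rot [-0.27, 1.4, -6.38]
13 dp [-10.9, -12.2, 6.4] rot [-0.27, 1.4, -6.38]
```

Call:
move_arm --deltas '[{"dp": [-11, 8, 11], "rotation": [-0.3, 1.4, -6.4]}, {"dp": [-12, 7, 11], "rotation": [-0.3, 1.4, -6.4]}, {"dp": [-13, 5, 10], "rotation": [-0.3, 1.4, -6.4]}, {"dp": [-14, 4, 10], "rotation": [-0.3, 1.4, -6.4]}, {"dp": [-14, 2, 10], "rotation": [-0.3, 1.4, -6.4]}]'

```text
t: 14.15
eef_pos: [0.5869, 0.2154, 0.2867]
ee_rot: [-1.628, 0.037, 1.82]
force: [1.3, -1.9, -1.5]
width: 0.0559
```

Call:
move_arm --deltas '[{"dp": [-15, 0, 9], "rotation": [-0.3, 1.4, -6.4]}, {"dp": [-15, -1, 9], "rotation": [-0.3, 1.4, -6.4]}, {"dp": [-15, -3, 9], "rotation": [-0.3, 1.4, -6.4]}, {"dp": [-15, -5, 8], "rotation": [-0.3, 1.4, -6.4]}, {"dp": [-14, -6, 8], "rotation": [-0.3, 1.4, -6.4]}]'

```text
t: 14.57
eef_pos: [0.5592, 0.132, 0.2921]
ee_rot: [-1.656, -0.557, 1.743]
force: [-0.1, -1.2, -3.3]
width: 0.0557
```

```bash
python3 - <<'E'
from kin import *
p,Rt=place((.539,.0425),92,35,1,off=.017,lift=.12);p[2]=.26
S();plan(p,Rt,38,7)
E
```

```text
{'t': 14.5667, 'q': [0.1652, 0.1715, 0.0035, -0.5719, -1.347, 0.097], 'eef_pos': [0.5592, 0.132, 0.2921], 'ee_rot': [-1.6564, -0.5575, 1.7432], 'force': [-0.0634, -1.1933, -3.2617], 'width': 0.0557}
at [0.5592 0.132  0.2921] d mm [-20.8 -73.9 -32.1] ang 23.7 tool rot total [ -0.62   6.73 -22.75] rows 4
0 dp [-18.9, -3.1, 8.1] rot [-0.15, 1.68, -5.69]
1 dp [-18.8, -4.9, 7.5] rot [-0.15, 1.68, -5.69]
2 dp [-18.4, -6.8, 6.9] rot [-0.15, 1.68, -5.69]
3 dp [-17.8, -8.6, 6.4] rot [-0.15, 1.68, -5.69]
```

Call:
move_arm --deltas '[{"dp": [-18, -6, 8], "rotation": [0, 1.7, -6]}, {"dp": [-18, -8, 8], "rotation": [0, 1.7, -6]}, {"dp": [-18, -10, 7], "rotation": [0, 1.7, -6]}, {"dp": [-17, -10, 6], "rotation": [0, 1.7, -6]}, {"dp": [0, 0, 0], "rotation": [0, 0, 0]}]'

```text
t: 14.98
eef_pos: [0.5385, 0.044, 0.2714]
ee_rot: [-1.567, -1.011, 1.596]
force: [-1.3, 0.6, -3.3]
width: 0.0557
```

```bash
python3 - <<'E'
from kin import *
p,Rt=place((.539,.0425),92,35,1,off=.017,lift=.12)
S();plan(p,Rt,38,7)
for n in('scene','side','wrist'):save(grab(n),n+'4.png')
E
cd pics; python3 -c "
import cv2
a=cv2.imread('scene4.png')[100:300,230:450];b=cv2.imread('wrist4.png');c=cv2.imread('side4.png')[130:330,180:400]
import numpy as np
cv2.imwrite('m4.png',np.hstack([cv2.resize(x,(400,364)) for x in (a,c)]))"
```

```text
{'t': 14.9833, 'q': [-0.2824, 0.3566, 0.0436, -0.9432, -1.6551, 0.4282], 'eef_pos': [0.5385, 0.044, 0.2714], 'ee_rot': [-1.5667, -1.0113, 1.5958], 'force': [-1.2638, 0.6306, -3.289], 'width': 0.0557}
at [0.5385 0.044  0.2714] d mm [ -0.   14.1 -69.3] ang 3.0 tool rot total [ 0.24 -0.31  2.95] rows 2
0 dp [-25.7, 24.4, -0.3] rot [0.12, -0.15, 1.47]
1 dp [-25.0, 25.0, -0.3] rot [0.12, -0.15, 1.47]
```

View pics/m4.png

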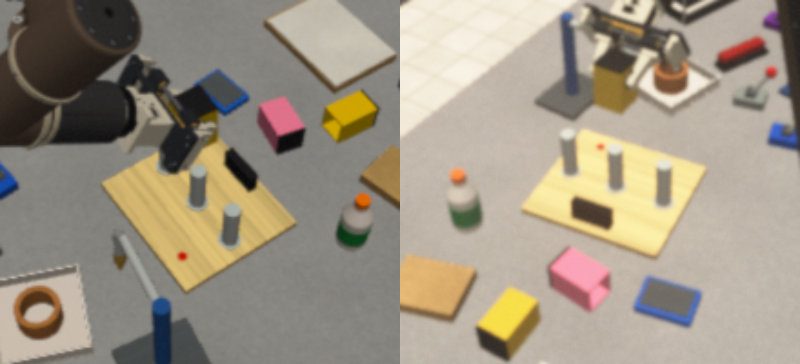

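View pics/wrist4.png

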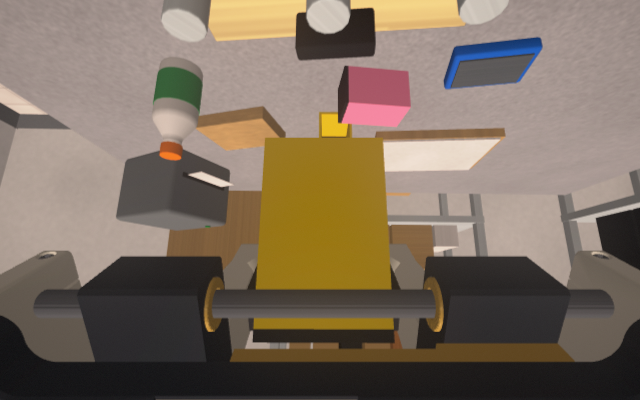

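```bash
cat > potheld.py <<'E'
from kin import *
def held():
    st=arm.get_state();f=grab('wrist');M=T(st);P=pts(f)
    m=mask(f,(18,120,40),(34,255,255))&(f['z_map']>0)&(f['z_map']<.3)
    k,l,s,c=cv2.connectedComponentsWithStats(m.astype(np.uint8));i=1+s[1:,4].argmax()
    mm=cv2.erode((l==i).astype(np.uint8),np.ones((5,5)))>0
    mm[285:325]=0
    Q=P[mm];c0=Q.mean(0);n=np.linalg.svd(Q-c0,full_matrices=False)[2][2]
    if n@(f['c2w'][:3,3]-c0)<0:n=-n
    E=P[l==i]
    print('normal',n.round(3),'face mean',c0.round(4))
    # mouth rim pixels: top row of component
    rows=np.where((l==i).any(1))[0];v=rows[0]+3;us=np.where(l[v]==i)[0]
    a,b=P[v,us[0]+2],P[v,us[-1]-2];print('rim corners',a.round(4),b.round(4),np.linalg.norm(a-b).round(4))
    mid=(a+b)/2; ax=np.cross(n,(b-a)/np.linalg.norm(b-a)); ax*=-np.sign(ax[2]) if ax[2] else 1
    print('rim mid',mid.round(4),'axis',ax.round(3),'pot axis at rim',(mid-.028*n).round(4))
    return mid-.028*n,ax
if __name__=='__main__': S();held()
E
python3 potheld.py
```

```text
{'t': 15.1333, 'q': [-0.2704, 0.347, 0.0476, -0.9401, -1.65, 0.4237], 'eef_pos': [0.5404, 0.0487, 0.2763], 'ee_rot': [-1.5868, -1.0023, 1.6194], 'force': [0.0164, 0.6485, -0.2799], 'width': 0.0559}
normal [ 0.039 -0.999 -0.038] face mean [0.5424 0.008  0.2594]
rim corners [0.5692 0.01   0.225 ] [0.5158 0.0083 0.2245] 0.0535
rim mid [0.5425 0.0091 0.2248] axis [ 0.008  0.038 -0.999] pot axis at rim [0.5414 0.0371 0.2258]
```

Call:
move_arm --deltas '[{"dp": [-10, 10, 0], "rotation": [0, -0.3, 2.3]}, {"dp": [-10, 8, 0], "rotation": [0, 0, 0.3]}, {"dp": [0, 0, 0], "rotation": [0, 0, 0]}, {"dp": [0, 0, 0], "rotation": [0, 0, 0]}]'

```text
t: 15.52
eef_pos: [0.5406, 0.06, 0.2544]
ee_rot: [-1.614, -0.949, 1.658]
force: [0.6, 0.4, -1.2]
width: 0.0558
```

```bash
python3 potheld.py; python3 - <<'E'
from kin import *
p,Rt=place((.539,.0425),92,35,1,off=.017,lift=.12);plan(p,Rt,38,7);save(grab('wrist'),'w6.png')
f=grab('side');
P,m=world(f,(0,0,60),(180,90,255),(.35,.8),(-.1,.3),(.11,.122))
k,l,s,c=cv2.connectedComponentsWithStats(m.astype(np.uint8))
for i in range(1,k):
  if s[i,4]>15: print('post',c[i].round(1),s[i,4],ray(f,*c[i],.116).round(4))
E
```

```text
{'t': 15.5167, 'q': [-0.2245, 0.3411, 0.0151, -0.9051, -1.5811, 0.444], 'eef_pos': [0.5406, 0.06, 0.2544], 'ee_rot': [-1.6144, -0.9493, 1.6579], 'force': [0.634, 0.3633, -1.1895], 'width': 0.0558}
normal [ 0.056 -0.998  0.014] face mean [0.5438 0.0186 0.2401]
rim corners [0.571  0.0193 0.2058] [0.5179 0.0175 0.2039] 0.0532
rim mid [0.5444 0.0184 0.2048] axis [ 0.034 -0.013 -0.999] pot axis at rim [0.5429 0.0464 0.2044]
at [0.5405 0.0601 0.2544] d mm [ -2.1  -2.  -52.3] ang 1.8 tool rot total [ 0.06  1.73 -0.54] rows 2
0 dp [-21.8, 14.4, 1.8] rot [0.03, 0.86, -0.27]
1 dp [-21.9, 14.3, 1.4] rot [0.03, 0.86, -0.27]
post [272.1 203.8] 45 [0.6343 0.0584 0.116 ]
post [297.9 211.9] 47 [0.5361 0.0468 0.116 ]
post [325.2 220.3] 49 [0.4366 0.0344 0.116 ]
```

View pics/w6.png

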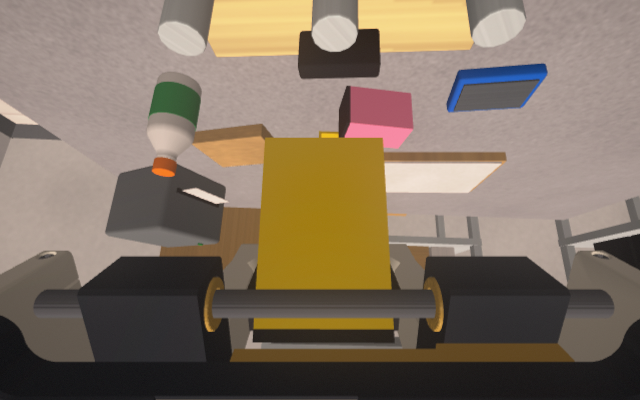

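```bash
cat >> potheld.py <<'E'
def posts_w(f=None):
    f=f or grab('wrist')
    P,m=world(f,(0,0,60),(180,90,255),(.35,.8),(-.1,.2),(.111,.121))
    k,l,s,c=cv2.connectedComponentsWithStats(m.astype(np.uint8))
    for i in range(1,k):
        if s[i,4]>80: print('post',c[i].round(1),s[i,4],rect(P[l==i]),ray(f,*c[i],.116).round(4))
E
python3 -c "
from potheld import *
posts_w()"
```

```text
post [497.3  26.1] 1824 (array([439.4,  30.9]), array([29.5, 29.2]), 84.0) [0.4408 0.0281 0.116 ]
post [334.5  31.9] 1600 (array([538.3,  42.5]), array([28.7, 30.2]), 1.1) [0.5385 0.0395 0.116 ]
post [183.   37.5] 1475 (array([637. ,  54.5]), array([29.4, 29.5]), 31.1) [0.636 0.051 0.116]
```

```bash
python3 - <<'E'
from kin import *
p,Rt=place((.539,.0425),92,35,1,off=.017,lift=.12);plan([.536,.0557,.185],Rt,15,7)
E
```

```text
at [0.5409 0.0586 0.254 ] d mm [ -4.9  -2.9 -69. ] ang 1.7 tool rot total [ 0.15  1.62 -0.56] rows 5
0 dp [-11.5, 7.6, 1.3] rot [0.03, 0.32, -0.11]
1 dp [-11.5, 7.6, 1.3] rot [0.03, 0.32, -0.11]
2 dp [-11.6, 7.5, 1.2] rot [0.03, 0.32, -0.11]
3 dp [-11.6, 7.5, 1.1] rot [0.03, 0.32, -0.11]
4 dp [-11.6, 7.5, 1.1] rot [0.03, 0.32, -0.11]
```

Call:
move_arm --deltas '[{"dp": [-12, 7, 3], "rotation": [0, 0.8, -0.3]}, {"dp": [-12, 7, 2], "rotation": [0, 0.8, -0.3]}, {"dp": [-12, 7, 1], "rotation": [0, 0, 0]}, {"dp": [-12, 7, 0], "rotation": [0, 0, 0]}, {"dp": [0, 0, 0], "rotation": [0, 0, 0]}]'

```text
t: 16.13
eef_pos: [0.5351, 0.0525, 0.1937]
ee_rot: [-1.572, -0.962, 1.602]
force: [-0.2, 0.5, -1.7]
width: 0.056
```

```bash
python3 - <<'E'
from potheld import *
S();held();posts_w()
p,Rt=place((.539,.0425),92,35,1,off=.017,lift=.12);plan([.536,.0557,.185],Rt,15,7)
E
```

```text
{'t': 16.1333, 'q': [-0.2453, 0.4121, -0.0434, -0.9114, -1.5193, 0.5254], 'eef_pos': [0.5351, 0.0525, 0.1937], 'ee_rot': [-1.5716, -0.9617, 1.6017], 'force': [-0.1606, 0.4619, -1.6729], 'width': 0.056}
normal [ 0.035 -0.999  0.002] face mean [0.5367 0.0112 0.1791]
rim corners [0.5635 0.0123 0.1435] [0.5098 0.0107 0.1435] 0.0537
rim mid [0.5366 0.0115 0.1435] axis [-0.    -0.002 -1.   ] pot axis at rim [0.5357 0.0395 0.1434]
post [494.3 109.8] 1604 (array([439.5,  30.3]), array([29. , 29.7]), 56.9) [0.4417 0.0263 0.116 ]
post [319.6 118.2] 1354 (array([538.4,  41.9]), array([29.3, 29.1]), 86.3) [0.5384 0.0377 0.116 ]
post [159.9 125.8] 1256 (array([637.1,  54.2]), array([30.2, 29.1]), 81.7) [0.6349 0.0491 0.116 ]
at [0.536  0.0524 0.196 ] d mm [  0.    3.3 -11. ] ang 0.3 tool rot total [ 0.29 -0.    0.06] rows 1
0 dp [-7.1, 9.0, -0.1] rot [0.29, -0.0, 0.06]
```

Call:
move_arm --deltas '[{"dp": [-9, 9, -3], "rotation": [0.2, 0, 0]}, {"dp": [-10, 8, 0], "rotation": [0, 0, 0]}, {"dp": [-10, 8, 0], "rotation": [0, 0, 0]}, {"dp": [0, 0, 0], "rotation": [0, 0, 0]}]'

```text
t: 16.57
eef_pos: [0.5406, 0.0562, 0.1562]
ee_rot: [-1.579, -0.96, 1.611]
force: [-0.8, 0.5, -2.0]
width: 0.0557
```

```bash
python3 - <<'E'
from potheld import *
S();held();posts_w();save(grab('wrist'),'w7.png')
p,Rt=place((.539,.0425),92,35,1,off=.017,lift=.12);plan([.538,.0547,.12],Rt,15,7)
E
```

```text
{'t': 16.5667, 'q': [-0.2377, 0.4635, -0.0606, -0.9169, -1.4713, 0.5812], 'eef_pos': [0.5406, 0.0562, 0.1562], 'ee_rot': [-1.5792, -0.9597, 1.6113], 'force': [-0.7798, 0.507, -2.0407], 'width': 0.0557}
normal [ 0.038 -0.999  0.005] face mean [0.5425 0.0149 0.1412]
rim corners [0.5695 0.0168 0.1053] [0.5159 0.0129 0.1062] 0.0537
rim mid [0.5427 0.0148 0.1058] axis [-0.017 -0.006 -0.999] pot axis at rim [0.5416 0.0428 0.1056]
post [519.5 169.4] 1520 (array([439.8,  30.4]), array([29. , 29.2]), 54.9) [0.4434 0.0243 0.116 ]
post [157.1 179.3] 1151 (array([636.6,  54.1]), array([29.1, 29.3]), 2.4) [0.6339 0.0467 0.116 ]
at [0.5415 0.0557 0.1589] d mm [ -3.5  -1.  -38.9] ang 0.5 tool rot total [ 0.3   0.34 -0.08] rows 3
0 dp [-10.8, 7.2, 1.3] rot [0.1, 0.11, -0.03]
1 dp [-10.8, 7.2, 1.2] rot [0.1, 0.11, -0.03]
2 dp [-10.8, 7.2, 1.2] rot [0.1, 0.11, -0.03]
```

View pics/w7.png

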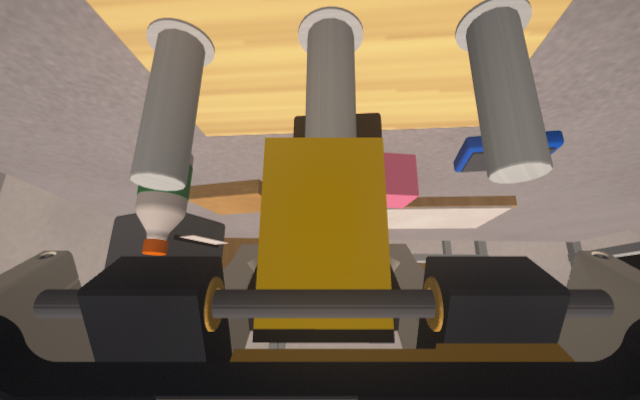

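Call:
move_arm --deltas '[{"dp": [-9, 6, 3], "rotation": [0.2, 0.3, 0]}, {"dp": [-11, 7.5, 1], "rotation": [0, 0, 0]}, {"dp": [-11, 7.5, 0], "rotation": [0, 0, 0]}, {"dp": [-11, 7.5, 0], "rotation": [0, 0, 0]}, {"dp": [0, 0, 0], "rotation": [0, 0, 0]}]'

```text
t: 17.13
eef_pos: [0.5381, 0.0543, 0.105]
ee_rot: [-1.581, -0.957, 1.613]
force: [-0.3, -0.2, -1.3]
width: 0.056
```

```bash
python3 - <<'E'
from potheld import *
S();held()
p,Rt=place((.539,.0425),92,35,1,off=.017,lift=.12);plan([.538,.0557,.083],Rt,15,7)
E
```

```text
{'t': 17.1333, 'q': [-0.2424, 0.5316, -0.091, -0.9227, -1.4128, 0.6633], 'eef_pos': [0.5381, 0.0543, 0.105], 'ee_rot': [-1.5808, -0.9569, 1.6129], 'force': [-0.2985, -0.204, -1.2526], 'width': 0.056}
normal [0.001 0.001 1.   ] face mean [ 0.52   -0.0045  0.0163]
rim corners [ 0.6673 -0.0223  0.0165] [ 0.4207 -0.0322  0.0172] 0.2468
rim mid [ 0.544  -0.0273  0.0169] axis [-0.04   0.999 -0.001] pot axis at rim [ 0.544  -0.0273 -0.0111]
at [0.5383 0.0542 0.106 ] d mm [ -0.3   1.5 -23. ] ang 0.4 tool rot total [ 0.24  0.26 -0.18] rows 2
0 dp [-9.0, 7.2, 0.2] rot [0.12, 0.13, -0.09]
1 dp [-9.0, 7.2, 0.2] rot [0.12, 0.13, -0.09]
```

Call:
move_arm --deltas '[{"dp": [-9, 7, 0], "rotation": [0.2, 0.2, 0]}, {"dp": [-6, 4.5, 0], "rotation": [0, 0, 0]}, {"dp": [0, 0, 0], "rotation": [0, 0, 0]}]'

```text
t: 17.43
eef_pos: [0.5388, 0.0548, 0.0855]
ee_rot: [-1.573, -0.957, 1.607]
force: [-0.3, -0.2, -0.6]
width: 0.0557
```

Call:
move_arm --deltas '[{"dp": [-3, 2, 0], "rotation": [0, 0, 0]}, {"dp": [0, 0, 0], "rotation": [0, 0, 0]}]'

```text
t: 17.6
eef_pos: [0.5394, 0.0549, 0.0829]
ee_rot: [-1.575, -0.958, 1.61]
force: [-0.2, 0.3, -1.6]
width: 0.0563
```

Call:
move_arm --deltas '[{"dp": [-3, 2, 0], "rotation": [0, 0, 0]}, {"dp": [0, 0, 0], "rotation": [0, 0, 0]}]'

```text
t: 17.77
eef_pos: [0.54, 0.055, 0.0833]
ee_rot: [-1.583, -0.962, 1.619]
force: [0.6, 0.2, -0.9]
width: 0.056
```

Call:
move_arm --deltas '[{"dp": [-3, 2, 0], "rotation": [0, 0, 0]}, {"dp": [0, 0, 0], "rotation": [0, 0, 0]}]'

```text
t: 17.93
eef_pos: [0.5409, 0.0547, 0.0828]
ee_rot: [-1.591, -0.963, 1.628]
force: [-0.4, -0.2, -1.5]
width: 0.0557
```

```bash
python3 - <<'E'
from h import *
S();f=grab('side');save(f,'sd5.png');im=cv2.imread('pics/sd5.png');cv2.imwrite('pics/sd5c.png',cv2.resize(im[160:300,210:370],None,fx=4,fy=4,interpolation=cv2.INTER_CUBIC))
P,m=world(f,(0,0,0),(180,255,60),(.48,.58),(-.02,.1),(.1,.15));print(m.sum(),P[m].mean(0) if m.any() else '')
E
```

```text
{'t': 17.9333, 'q': [-0.2444, 0.5714, -0.0905, -0.9306, -1.3963, 0.7051], 'eef_pos': [0.5409, 0.0547, 0.0828], 'ee_rot': [-1.5907, -0.9632, 1.6278], 'force': [-0.3835, -0.2297, -1.4919], 'width': 0.0557}
0
```

View pics/sd5c.png

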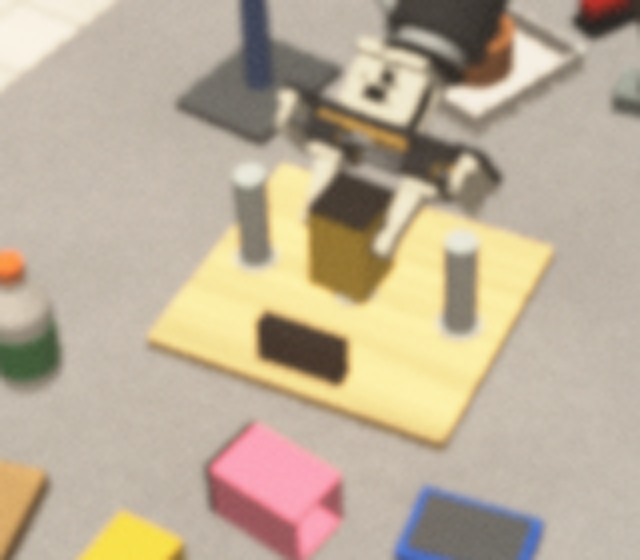

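```bash
python3 - <<'E'
from h import *
for n in('side','scene'):
    f=grab(n);P=pts(f)
    m=(P[...,0]>.50)&(P[...,0]<.58)&(P[...,1]>.0)&(P[...,1]<.09)&(P[...,2]>.1)&(P[...,2]<.16)&mask(f,(0,0,0),(180,255,110))
    if n=='side':
        for u,v in((297,208),(294,210),(302,208)): print(P[v,u].round(4),f['pixels'][v,u])
        for u,v in((296,234),(303,234)): print('rim',P[v,u].round(4),f['pixels'][v,u])
S()
E
```

```text
[0.5459 0.0367 0.1213] [73 63 50]
[0.5499 0.0491 0.1198] [71 59 50]
[0.5323 0.0266 0.1199] [69 58 50]
rim [0.5329 0.0675 0.0297] [193 175 133]
rim [0.5184 0.0453 0.0181] [227 205 154]
{'t': 18.0833, 'q': [-0.2442, 0.5718, -0.0908, -0.9303, -1.3951, 0.7046], 'eef_pos': [0.541, 0.0547, 0.0822], 'ee_rot': [-1.5895, -0.9625, 1.6261], 'force': [1.5069, -3.4706, 5.0283], 'width': 0.056}
```

Call:
move_arm --deltas '[{"dp": [0, 0, 0], "rotation": [0, 0, 0]}, {"dp": [0, 0, 0], "rotation": [0, 0, 0]}, {"dp": [0, 0, 0], "rotation": [0, 0, 0]}, {"dp": [0, 0, 0], "rotation": [0, 0, 0]}]' --jaw 40

```text
t: 18.42
eef_pos: [0.5404, 0.055, 0.081]
ee_rot: [-1.587, -0.962, 1.624]
force: [1.1, 0.4, 1.0]
width: 0.0726
```

```bash
python3 - <<'E'
from h import *
S();f=grab('wrist');save(f,'w8.png')
E
```

```text
{'t': 18.4167, 'q': [-0.2436, 0.5732, -0.0921, -0.9303, -1.3937, 0.7048], 'eef_pos': [0.5404, 0.055, 0.081], 'ee_rot': [-1.5866, -0.9623, 1.6235], 'force': [1.0747, 0.4077, 0.982], 'width': 0.0726}
```

View pics/w8.png

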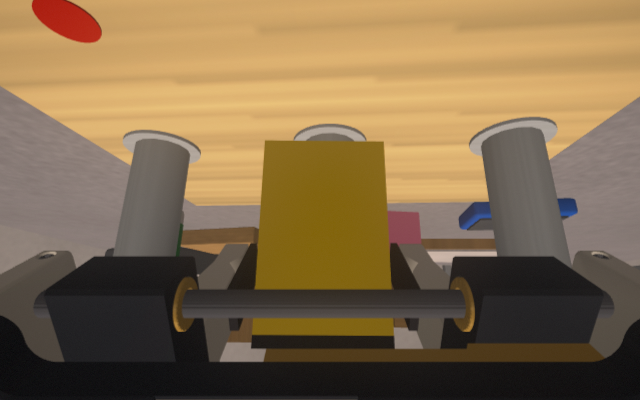

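Call:
move_arm --deltas '[{"dp": [0, -12, 0], "rotation": [0, 0, 0]}, {"dp": [0, -18, 0], "rotation": [0, 0, 0]}, {"dp": [0, -20, 0], "rotation": [0, 0, 0]}, {"dp": [0, 0, 0], "rotation": [0, 0, 0]}]'

```text
t: 18.8
eef_pos: [0.5407, 0.0121, 0.1104]
ee_rot: [-1.58, -0.962, 1.621]
force: [0.8, -0.0, -0.3]
width: 0.0741
```

```bash
python3 - <<'E'
from h import *
S();f=grab('wrist');save(f,'w9.png')
E
```

```text
{'t': 18.8, 'q': [-0.3009, 0.5542, -0.0429, -0.8903, -1.4754, 0.6774], 'eef_pos': [0.5407, 0.0121, 0.1104], 'ee_rot': [-1.5802, -0.9625, 1.621], 'force': [0.7699, -0.0405, -0.3432], 'width': 0.0741}
```

View pics/w9.png

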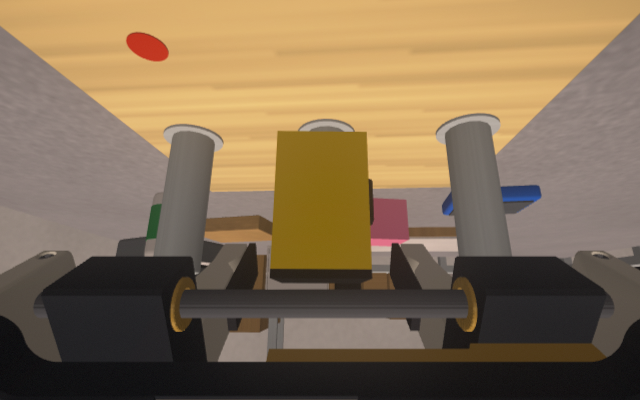

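Call:
move_arm --deltas '[{"dp": [12, -18, 0], "rotation": [0, 0, 0]}, {"dp": [25, -20, 0], "rotation": [0, 0, 0]}, {"dp": [32, -22, 0], "rotation": [0, 0, 0]}, {"dp": [32, -22, 0], "rotation": [0, 0, 0]}, {"dp": [32, -22, 0], "rotation": [0, 0, 0]}]' --jaw 0

```text
t: 19.27
eef_pos: [0.5367, 0.0045, 0.2741]
ee_rot: [-1.54, -0.972, 1.585]
force: [1.0, 1.1, 0.3]
width: 0.0876
```

```bash
python3 est.py; python3 - <<'E'
from kin import *
a=np.radians(-88.6);p,Rt=pick([.510,.403,.028],(np.cos(a),np.sin(a)),35,1)
S();pp=p-.15*Rt[:,1]+[0,0,.08];plan(pp,Rt,38,6.5)
E
```

```text
== scene
pottop [423. 159.] 300 (array([511. , 400.9]), array([58.3, 93.3]), 1.0) [0.5115 0.4015 0.0553]
post [357.1 215.4] 65 (array([637.7,  52. ]), array([25.2, 27.3]), 59.0) [0.6392 0.0513 0.116 ]
board 3564 (array([538.9,  40.5]), array([282.7, 251.9]), 6.5)
bar (array([615.8, 177.4]), array([114.5, 246.6]), 86.7)
== side
pottop [298. 227.] 75 (array([526.2,  52.6]), array([79.7, 44.8]), 48.2) [0.5304 0.0571 0.0581]
pottop [239. 303.] 512 (array([509.8, 405.4]), array([59.5, 91. ]), 2.6) [0.5087 0.4053 0.0547]
post [273.2 161. ] 20 (array([ 777.8, -149.4]), array([24.6, 12.7]), 42.6) [ 0.7785 -0.1507  0.116 ]
post [272.  203.9] 44 (array([637.1,  56.9]), array([27.3, 27.2]), 56.9) [0.6345 0.0587 0.116 ]
post [297.9 209.3] 139 (array([540.9,  39.4]), array([57. , 52.7]), 89.5) [0.543  0.0358 0.116 ]
post [325.2 220.3] 50 (array([437.5,  32.3]), array([28.9, 26.3]), 3.5) [0.4368 0.0347 0.116 ]
board 2844 (array([537.5,  43.8]), array([282.3, 256.1]), 6.8)
roll 136 556.9732666015625 -0.87677001953125 165.62234497070312
{'t': 19.3667, 'q': [-0.3158, 0.3629, 0.0932, -0.8903, -1.6988,
[... 201 characters left out ...]
l rot total [-0.46  0.93 90.42] rows 14
0 dp [16.1, 31.5, 0.8] rot [-0.03, 0.07, 6.46]
1 dp [19.5, 29.4, 0.9] rot [-0.03, 0.07, 6.46]
2 dp [22.7, 27.1, 0.9] rot [-0.03, 0.07, 6.46]
3 dp [25.6, 24.3, 0.9] rot [-0.03, 0.07, 6.46]
4 dp [28.2, 21.3, 1.0] rot [-0.03, 0.07, 6.46]
5 dp [30.4, 18.0, 1.0] rot [-0.03, 0.07, 6.46]
6 dp [32.2, 14.4, 1.1] rot [-0.03, 0.07, 6.46]
7 dp [33.7, 10.7, 1.1] rot [-0.03, 0.07, 6.46]
8 dp [34.6, 6.9, 1.2] rot [-0.03, 0.07, 6.46]
9 dp [35.2, 2.9, 1.2] rot [-0.03, 0.07, 6.46]
10 dp [35.3, -1.0, 1.2] rot [-0.03, 0.07, 6.46]
11 dp [35.0, -5.0, 1.3] rot [-0.03, 0.07, 6.46]
12 dp [34.2, -8.9, 1.3] rot [-0.03, 0.07, 6.46]
13 dp [33.0, -12.7, 1.4] rot [-0.03, 0.07, 6.46]
```

Call:
move_arm --deltas '[{"dp": [25, 28, 1], "rotation": [0, 0, 6.5]}, {"dp": [24, 27, 1], "rotation": [0, 0, 6.5]}, {"dp": [25, 25, 1], "rotation": [0, 0, 6.5]}, {"dp": [27, 22, 1], "rotation": [0, 0, 6.5]}, {"dp": [29, 19, 1], "rotation": [0, 0, 6.5]}]'

```text
t: 19.78
eef_pos: [0.5359, 0.1599, 0.2669]
ee_rot: [-1.544, -0.415, 1.567]
force: [1.5, -0.8, -0.8]
width: 0.0876
```

Call:
move_arm --deltas '[{"dp": [31, 16, 1], "rotation": [0, 0, 6.5]}, {"dp": [33, 13, 1], "rotation": [0, 0, 6.5]}, {"dp": [34, 9, 1], "rotation": [0, 0, 6.5]}, {"dp": [35, 5, 1], "rotation": [0, 0, 6.5]}, {"dp": [35, 2, 1], "rotation": [0, 0, 6.5]}]'

```text
t: 20.2
eef_pos: [0.5283, 0.3398, 0.2645]
ee_rot: [-1.569, 0.151, 1.579]
force: [2.6, -0.2, -0.6]
width: 0.0874
```

```bash
python3 - <<'E'
from kin import *
a=np.radians(-88.6);p,Rt=pick([.510,.403,.028],(np.cos(a),np.sin(a)),35,1)
S();pp=p-.15*Rt[:,1]+[0,0,.06];plan(pp,Rt,38,6.5)
E
```

```text
{'t': 20.2, 'q': [0.9372, 0.3175, -0.0087, 0.0908, -1.3676, -0.9531], 'eef_pos': [0.5283, 0.3398, 0.2645], 'ee_rot': [-1.5693, 0.151, 1.5789], 'force': [2.6116, -0.188, -0.5833], 'width': 0.0874}
at [0.5283 0.3398 0.2645] d mm [-20.5 153.3 -69.2] ang 26.4 tool rot total [-0.44 -0.86 26.35] rows 5
0 dp [32.4, 9.1, 3.8] rot [-0.09, -0.17, 5.27]
1 dp [33.1, 6.1, 3.8] rot [-0.09, -0.17, 5.27]
2 dp [33.6, 3.0, 3.7] rot [-0.09, -0.17, 5.27]
3 dp [33.7, -0.1, 3.6] rot [-0.09, -0.17, 5.27]
4 dp [33.6, -3.2, 3.5] rot [-0.09, -0.17, 5.27]
```

Call:
move_arm --deltas '[{"dp": [32, 8, 4], "rotation": [0, 0, 5.5]}, {"dp": [33, 5, 4], "rotation": [0, 0, 5.5]}, {"dp": [34, 2, 4], "rotation": [0, 0, 5.5]}, {"dp": [34, -1, 4], "rotation": [0, 0, 5.5]}, {"dp": [33, -4, 3], "rotation": [0, 0, 5.5]}]'

```text
t: 20.62
eef_pos: [0.5036, 0.5066, 0.2023]
ee_rot: [-1.587, 0.646, 1.578]
force: [1.8, 0.9, 1.1]
width: 0.0878
```

Call:
move_arm --deltas '[{"dp": [0, 0, 0], "rotation": [0, 0, 0]}]'

```text
t: 20.7
eef_pos: [0.4991, 0.511, 0.179]
ee_rot: [-1.57, 0.681, 1.595]
force: [-2.4, -2.2, -20.4]
width: 0.0879
```

```bash
python3 - <<'E'
from kin import *
a=np.radians(-88.6);p,Rt=pick([.510,.403,.028],(np.cos(a),np.sin(a)),35,1)
S();f=grab('wrist');save(f,'w10.png');pottops(f);plan(p-.05*Rt[:,1],Rt,38,6.5)
E
```

```text
{'t': 20.7, 'q': [1.1964, 0.8055, 0.3917, 0.2517, -1.7915, -1.1986], 'eef_pos': [0.4991, 0.511, 0.179], 'ee_rot': [-1.5697, 0.6805, 1.5946], 'force': [-2.3848, -2.2225, -20.3544], 'width': 0.0879}
pottop [315. 179.] 3955 (array([509.7, 402.6]), array([55.7, 85.3]), 1.9) [0.5096 0.4048 0.0563]
at [0.499  0.5089 0.1825] d mm [  10.2  -73.1 -129.1] ang 3.6 tool rot total [-0.14 -0.1  -3.57] rows 4
0 dp [5.8, 36.7, -2.2] rot [-0.03, -0.02, -0.89]
1 dp [5.2, 36.8, -2.2] rot [-0.03, -0.02, -0.89]
2 dp [4.7, 36.8, -2.1] rot [-0.03, -0.02, -0.89]
3 dp [4.1, 36.9, -2.1] rot [-0.03, -0.02, -0.89]
```

View pics/w10.png

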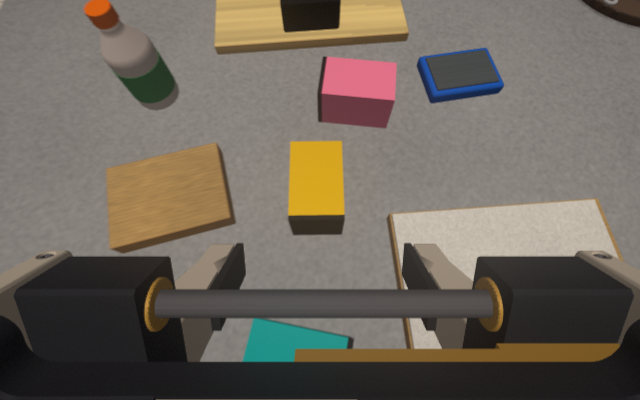

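Call:
move_arm --deltas '[{"dp": [6, 25, -2], "rotation": [0, 0, -3]}, {"dp": [5, 30, -2], "rotation": [0, 0, -0.6]}, {"dp": [5, 30, -2], "rotation": [0, 0, 0]}, {"dp": [4, 20, -2], "rotation": [0, 0, 0]}, {"dp": [0, 0, 0], "rotation": [0, 0, 0]}]'

```text
t: 21.17
eef_pos: [0.5054, 0.4644, 0.0741]
ee_rot: [-1.562, 0.618, 1.603]
force: [0.2, -0.1, -0.6]
width: 0.0877
```

```bash
python3 - <<'E'
from kin import *
a=np.radians(-88.3);p,Rt=pick([.510,.4045,.028],(np.cos(a),np.sin(a)),35,1)
S();f=grab('wrist');pottops(f);plan(p-.05*Rt[:,1],Rt,38,6.5);plan(p,Rt,15,6.5)
E
```

```text
{'t': 21.1667, 'q': [1.1591, 0.7907, 0.1504, 0.2441, -1.5066, -1.2176], 'eef_pos': [0.5054, 0.4644, 0.0741], 'ee_rot': [-1.5621, 0.6182, 1.6032], 'force': [0.2438, -0.0894, -0.5895], 'width': 0.0877}
pottop [319. 173.] 9898 (array([510.1, 402.6]), array([56.2, 85.8]), 2.0) [0.51   0.4054 0.0563]
at [0.5057 0.4655 0.076 ] d mm [  3.3 -28.3 -22.6] ang 0.5 tool rot total [-0.33  0.11 -0.36] rows 1
0 dp [-10.0, 34.8, -2.6] rot [-0.33, 0.11, -0.36]
at [0.5057 0.4655 0.076 ] d mm [  4.1 -56.9 -63.6] ang 0.5 tool rot total [-0.33  0.11 -0.36] rows 6
0 dp [-1.6, 14.1, -0.5] rot [-0.06, 0.02, -0.06]
1 dp [-1.6, 14.1, -0.5] rot [-0.06, 0.02, -0.06]
2 dp [-1.6, 14.1, -0.5] rot [-0.06, 0.02, -0.06]
3 dp [-1.7, 14.1, -0.4] rot [-0.06, 0.02, -0.06]
4 dp [-1.7, 14.1, -0.4] rot [-0.06, 0.02, -0.06]
5 dp [-1.7, 14.1, -0.4] rot [-0.06, 0.02, -0.06]
```

Call:
move_arm --deltas '[{"dp": [-6, 14, -2], "rotation": [-0.3, 0, -0.4]}, {"dp": [-3, 18, -1], "rotation": [0, 0, 0]}, {"dp": [-2, 18, 0], "rotation": [0, 0, 0]}, {"dp": [-2, 15, 0], "rotation": [0, 0, 0]}, {"dp": [0, 0, 0], "rotation": [0, 0, 0]}]'

```text
t: 21.63
eef_pos: [0.5135, 0.4232, 0.0398]
ee_rot: [-1.581, 0.596, 1.599]
force: [-0.2, -0.8, -0.6]
width: 0.0872
```

```bash
python3 - <<'E'
from kin import *
a=np.radians(-88.3);p,Rt=pick([.510,.4045,.028],(np.cos(a),np.sin(a)),35,1)
S();plan(p,Rt,15,6.5)
E
```

```text
{'t': 21.6333, 'q': [1.1303, 0.7647, 0.0095, 0.2718, -1.3634, -1.23], 'eef_pos': [0.5135, 0.4232, 0.0398], 'ee_rot': [-1.5809, 0.5961, 1.5993], 'force': [-0.2492, -0.7718, -0.5916], 'width': 0.0872}
at [0.5135 0.4232 0.0398] d mm [ -3.7 -14.6 -27.4] ang 1.0 tool rot total [ 0.54 -0.06  0.85] rows 3
0 dp [1.1, 10.2, 1.5] rot [0.18, -0.02, 0.28]
1 dp [1.2, 10.2, 1.4] rot [0.18, -0.02, 0.28]
2 dp [1.2, 10.2, 1.4] rot [0.18, -0.02, 0.28]
```

Call:
move_arm --deltas '[{"dp": [1, 11, 3], "rotation": [0.5, 0, 0.8]}, {"dp": [1, 11, 2], "rotation": [0, 0, 0]}, {"dp": [1, 10, 1], "rotation": [0, 0, 0]}, {"dp": [0, 0, 0], "rotation": [0, 0, 0]}]'

```text
t: 21.97
eef_pos: [0.5097, 0.4113, 0.0156]
ee_rot: [-1.579, 0.603, 1.597]
force: [-0.6, -0.4, -0.7]
width: 0.0875
```

```bash
python3 - <<'E'
from kin import *
a=np.radians(-88.3);p,Rt=pick([.510,.4045,.028],(np.cos(a),np.sin(a)),35,1)
S();plan(p,Rt,15,6.5)
E
```

```text
{'t': 21.9667, 'q': [1.1277, 0.7788, -0.0315, 0.2754, -1.3173, -1.2451], 'eef_pos': [0.5097, 0.4113, 0.0156], 'ee_rot': [-1.5786, 0.6027, 1.5968], 'force': [-0.6048, -0.3917, -0.7068], 'width': 0.0875}
at [0.5097 0.4113 0.0156] d mm [ 0.2 -2.7 -3.2] ang 0.6 tool rot total [ 0.33 -0.17  0.47] rows 1
0 dp [-0.4, 4.2, -0.1] rot [0.33, -0.17, 0.47]
```

Call:
move_arm --deltas '[{"dp": [0, 4, 0], "rotation": [0.3, 0, 0.4]}, {"dp": [0, 0, 0], "rotation": [0, 0, 0]}, {"dp": [0, 0, 0], "rotation": [0, 0, 0]}, {"dp": [0, 0, 0], "rotation": [0, 0, 0]}, {"dp": [0, 0, 0], "rotation": [0, 0, 0]}]' --jaw 255 --squeeze 25

```text
t: 22.38
eef_pos: [0.51, 0.4102, 0.0122]
ee_rot: [-1.574, 0.61, 1.598]
force: [0.1, 0.7, 0.1]
width: 0.0597
```

Call:
move_arm --deltas '[{"dp": [0, 0, 0], "rotation": [0, 0, 0]}, {"dp": [0, 0, 0], "rotation": [0, 0, 0]}, {"dp": [0, 0, 0], "rotation": [0, 0, 0]}]'

```text
t: 22.63
eef_pos: [0.5101, 0.4107, 0.0123]
ee_rot: [-1.574, 0.61, 1.598]
force: [-0.1, -0.1, -0.7]
width: 0.056
```

Call:
move_arm --deltas '[{"dp": [-12, -17, 0], "rotation": [0, 0, 0]}, {"dp": [-22, -32, 0], "rotation": [0, 0, 0]}, {"dp": [-22, -32, 0], "rotation": [0, 0, 0]}, {"dp": [-22, -32, 0], "rotation": [0, 0, 0]}, {"dp": [-22, -32, 0], "rotation": [0, 0, 0]}]'

```text
t: 23.05
eef_pos: [0.5065, 0.4074, 0.1839]
ee_rot: [-1.559, 0.626, 1.604]
force: [0.0, 0.6, -1.0]
width: 0.0559
```

Call:
move_arm --deltas '[{"dp": [-22, -32, 0], "rotation": [0, 0, 0]}, {"dp": [-22, -32, 0], "rotation": [0, 0, 0]}, {"dp": [-10, -16, 0], "rotation": [0, 0, 0]}, {"dp": [0, 0, 0], "rotation": [0, 0, 0]}]'

```text
t: 23.38
eef_pos: [0.5083, 0.4112, 0.295]
ee_rot: [-1.568, 0.615, 1.599]
force: [0.1, -0.7, -1.4]
width: 0.0559
```

```bash
python3 - <<'E'
from kin import *
S();save(grab('side'),'sd6.png')
p,Rt=place((.4402,.031),97,35,1,off=.017,lift=.12);p[2]=.30
plan(p,Rt,38,6.5)
E
```

```text
{'t': 23.3833, 'q': [1.128, 0.5774, 0.2533, 0.2701, -1.8012, -1.1136], 'eef_pos': [0.5083, 0.4112, 0.295], 'ee_rot': [-1.5683, 0.6151, 1.5993], 'force': [0.1222, -0.6547, -1.3584], 'width': 0.0559}
at [0.5081 0.4111 0.2937] d mm [ -69.8 -364.6    6.3] ang 90.4 tool rot total [  0.88  -6.   -90.17] rows 14
0 dp [-21.4, 14.6, 5.7] rot [0.06, -0.43, -6.44]
1 dp [-22.9, 12.1, 5.8] rot [0.06, -0.43, -6.44]
2 dp [-24.0, 9.5, 6.0] rot [0.06, -0.43, -6.44]
3 dp [-24.9, 6.7, 6.2] rot [0.06, -0.43, -6.44]
4 dp [-25.5, 3.9, 6.4] rot [0.06, -0.43, -6.44]
5 dp [-25.7, 1.0, 6.5] rot [0.06, -0.43, -6.44]
6 dp [-25.6, -1.8, 6.7] rot [0.06, -0.43, -6.44]
7 dp [-25.2, -4.7, 6.9] rot [0.06, -0.43, -6.44]
8 dp [-24.4, -7.5, 7.1] rot [0.06, -0.43, -6.44]
9 dp [-23.4, -10.2, 7.3] rot [0.06, -0.43, -6.44]
10 dp [-22.0, -12.7, 7.5] rot [0.06, -0.43, -6.44]
11 dp [-20.4, -15.1, 7.7] rot [0.06, -0.43, -6.44]
12 dp [-18.5, -17.3, 7.8] rot [0.06, -0.43, -6.44]
13 dp [-16.4, -19.2, 8.0] rot [0.06, -0.43, -6.44]
```

View pics/sd6.png

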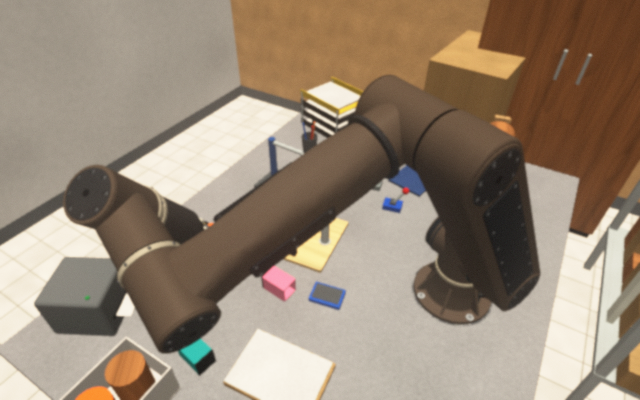

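Call:
move_arm --deltas '[{"dp": [-21, 14, 6], "rotation": [0, -0.4, -6.4]}, {"dp": [-23, 12, 6], "rotation": [0, -0.4, -6.4]}, {"dp": [-24, 9, 6], "rotation": [0, -0.4, -6.4]}, {"dp": [-25, 7, 6], "rotation": [0, -0.4, -6.4]}, {"dp": [-25, 4, 6], "rotation": [0, -0.4, -6.4]}]'

```text
t: 23.85
eef_pos: [0.4798, 0.2869, 0.2652]
ee_rot: [-1.529, 0.081, 1.642]
force: [1.9, -1.6, 0.1]
width: 0.0558
```

Call:
move_arm --deltas '[{"dp": [-26, 1, 6], "rotation": [0, -0.4, -6.4]}, {"dp": [-26, -2, 7], "rotation": [0, -0.4, -6.4]}, {"dp": [-25, -5, 7], "rotation": [0, -0.4, -6.4]}, {"dp": [-24, -7, 7], "rotation": [0, -0.4, -6.4]}, {"dp": [-23, -10, 7], "rotation": [0, -0.4, -6.4]}]'

```text
t: 24.27
eef_pos: [0.4508, 0.1554, 0.2687]
ee_rot: [-1.54, -0.488, 1.661]
force: [0.9, -1.7, -1.4]
width: 0.0559
```

```bash
python3 - <<'E'
from kin import *
p,Rt=place((.4402,.031),97,35,1,off=.017,lift=.12);p[2]=.28
S();plan(p,Rt,38,6.5)
E
```

```text
{'t': 24.2667, 'q': [0.3167, 0.0311, -0.2031, -0.5038, -1.2885, -0.0879], 'eef_pos': [0.4508, 0.1554, 0.2687], 'ee_rot': [-1.5404, -0.4882, 1.6608], 'force': [0.95, -1.6835, -1.3973], 'width': 0.0559}
at [0.4508 0.1554 0.2687] d mm [ -12.5 -109.    11.3] ang 27.1 tool rot total [ -0.47  -1.81 -27.  ] rows 5
0 dp [-17.9, -11.9, 4.8] rot [-0.09, -0.36, -5.4]
1 dp [-16.7, -13.6, 4.9] rot [-0.09, -0.36, -5.4]
2 dp [-15.3, -15.1, 5.0] rot [-0.09, -0.36, -5.4]
3 dp [-13.8, -16.5, 5.1] rot [-0.09, -0.36, -5.4]
4 dp [-12.1, -17.7, 5.1] rot [-0.09, -0.36, -5.4]
```

Call:
move_arm --deltas '[{"dp": [-18, -12, 5], "rotation": [0, -0.4, -5.5]}, {"dp": [-17, -14, 5], "rotation": [0, -0.4, -5.5]}, {"dp": [-15, -15, 5], "rotation": [0, -0.4, -5.5]}, {"dp": [-14, -16, 5], "rotation": [0, -0.4, -5.5]}, {"dp": [-10, -12, 4], "rotation": [0, -0.4, -3]}]'

```text
t: 24.68
eef_pos: [0.4358, 0.0464, 0.2777]
ee_rot: [-1.587, -0.953, 1.706]
force: [0.9, 0.1, -1.7]
width: 0.056
```

Call:
move_arm --deltas '[{"dp": [0, 0, 0], "rotation": [0, 0, 0]}]'

```text
t: 24.77
eef_pos: [0.435, 0.0428, 0.2744]
ee_rot: [-1.576, -0.959, 1.69]
force: [0.1, 0.4, -1.9]
width: 0.056
```

```bash
python3 - <<'E'
from potheld import *
S();held();posts_w();save(grab('wrist'),'w11.png')
p,Rt=place((.4402,.031),97,35,1,off=.017,lift=.12)
plan(p,Rt,38,6.5)
E
```

```text
{'t': 24.7667, 'q': [-0.2797, 0.2301, -0.1124, -0.8635, -1.6736, 0.5094], 'eef_pos': [0.435, 0.0428, 0.2744], 'ee_rot': [-1.5755, -0.959, 1.6902], 'force': [0.1474, 0.3764, -1.8908], 'width': 0.056}
normal [ 0.117 -0.993  0.002] face mean [4.404e-01 1.000e-04 2.599e-01]
rim corners [0.4672 0.0025 0.2258] [ 0.4142 -0.0031  0.2254] 0.0533
rim mid [ 4.407e-01 -3.000e-04  2.256e-01] axis [ 0.007 -0.001 -1.   ] pot axis at rim [0.4374 0.0275 0.2255]
post [25.  14.5] 1244 (array([635.2,  56.2]), array([30.1, 24.7]), 53.6) [0.634  0.0543 0.116 ]
post [320.8  14. ] 1217 (array([438.7,  32.4]), array([29.1, 26. ]), 10.5) [0.4391 0.0311 0.116 ]
at [0.4356 0.0461 0.2765] d mm [  2.7   0.3 -74.4] ang 0.5 tool rot total [ 0.35  0.22 -0.36] rows 2
0 dp [-30.3, 21.5, -1.1] rot [0.18, 0.11, -0.18]
1 dp [-30.4, 21.4, -1.2] rot [0.18, 0.11, -0.18]
```

View pics/w11.png

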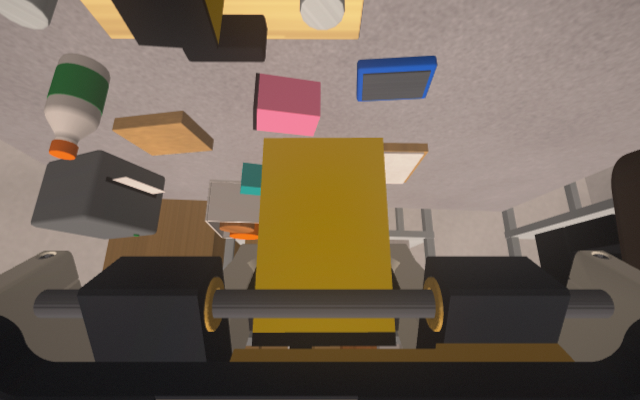

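Call:
move_arm --deltas '[{"dp": [-14, 9, -2], "rotation": [0.2, 0.2, -0.3]}, {"dp": [-15, 10, -1], "rotation": [0, 0, 0]}, {"dp": [-15, 10, 0], "rotation": [0, 0, 0]}, {"dp": [-12, 8, 0], "rotation": [0, 0, 0]}, {"dp": [0, 0, 0], "rotation": [0, 0, 0]}]'

```text
t: 25.33
eef_pos: [0.4394, 0.0507, 0.2098]
ee_rot: [-1.587, -0.95, 1.713]
force: [0.2, -0.5, -0.2]
width: 0.056
```

```bash
python3 - <<'E'
from potheld import *
S();held();posts_w()
p,Rt=place((.4402,.031),97,35,1,off=.017,lift=.12)
plan([.4375,.046,.16],Rt,15,6.5)
E
```

```text
{'t': 25.3333, 'q': [-0.2559, 0.3066, -0.1734, -0.8573, -1.5686, 0.6137], 'eef_pos': [0.4394, 0.0507, 0.2098], 'ee_rot': [-1.5875, -0.9501, 1.7135], 'force': [0.1675, -0.525, -0.1826], 'width': 0.056}
normal [ 0.13  -0.991  0.011] face mean [0.4454 0.0079 0.1956]
rim corners [0.4725 0.0105 0.1617] [0.4196 0.0043 0.1609] 0.0533
rim mid [0.446  0.0074 0.1613] axis [ 0.016 -0.009 -1.   ] pot axis at rim [0.4424 0.0351 0.161 ]
post [331.3  85.4] 1586 (array([439.3,  30.1]), array([29.2, 29.9]), 2.0) [0.4397 0.0268 0.116 ]
post [ 9.9 87.2] 533 (array([628.5,  59.1]), array([27. , 10.4]), 55.9) [0.6259 0.055  0.116 ]
at [0.4402 0.0501 0.2119] d mm [ -2.7  -4.1 -51.9] ang 1.0 tool rot total [ 0.08  0.81 -0.6 ] rows 4
0 dp [-11.1, 6.8, 1.0] rot [0.02, 0.2, -0.15]
1 dp [-11.1, 6.8, 0.9] rot [0.02, 0.2, -0.15]
2 dp [-11.1, 6.7, 0.9] rot [0.02, 0.2, -0.15]
3 dp [-11.2, 6.7, 0.8] rot [0.02, 0.2, -0.15]
```

Call:
move_arm --deltas '[{"dp": [-11, 3, 3], "rotation": [0, 0.8, -0.6]}, {"dp": [-11, 6, 1], "rotation": [0, 0, 0]}, {"dp": [0, 0, 0], "rotation": [0, 0, 0]}]'

```text
t: 25.68
eef_pos: [0.438, 0.0447, 0.1901]
ee_rot: [-1.582, -0.957, 1.703]
force: [0.4, 0.9, -1.0]
width: 0.0559
```

```bash
python3 - <<'E'
from potheld import *
S();held();posts_w()
p,Rt=place((.4402,.031),97,35,1,off=.017,lift=.12)
plan([.4375,.046,.14],Rt,15,6.5)
E
```

```text
{'t': 25.6833, 'q': [-0.2711, 0.3386, -0.1883, -0.8578, -1.5501, 0.6519], 'eef_pos': [0.438, 0.0447, 0.1901], 'ee_rot': [-1.5818, -0.9573, 1.7032], 'force': [0.3742, 0.8859, -1.0072], 'width': 0.0559}
normal [ 0.125 -0.992  0.004] face mean [0.4441 0.0021 0.1754]
rim corners [0.4707 0.0045 0.1417] [ 0.418  -0.0022  0.1415] 0.0531
rim mid [0.4444 0.0011 0.1416] axis [ 0.004 -0.003 -1.   ] pot axis at rim [0.4409 0.0289 0.1415]
post [326.4 120.6] 1415 (array([439.2,  30.7]), array([29.9, 29.3]), 76.0) [0.4398 0.026  0.116 ]
post [  7.9 124.5] 349 (array([627.6,  59.8]), array([24.6,  7.9]), 55.1) [0.624  0.0548 0.116 ]
at [0.4386 0.0445 0.1914] d mm [ -1.1   1.5 -51.4] ang 0.5 tool rot total [ 0.19  0.39 -0.18] rows 4
0 dp [-10.3, 7.7, 0.3] rot [0.05, 0.1, -0.04]
1 dp [-10.3, 7.7, 0.3] rot [0.05, 0.1, -0.04]
2 dp [-10.3, 7.7, 0.3] rot [0.05, 0.1, -0.04]
3 dp [-10.3, 7.7, 0.2] rot [0.05, 0.1, -0.04]
```

Aligned within 2 mm, so I'll lower it.

Call:
move_arm --deltas '[{"dp": [-10, 8, 1], "rotation": [0.2, 0.3, 0]}, {"dp": [-11, 8, 0.5], "rotation": [0, 0, 0]}, {"dp": [-11, 8, 0], "rotation": [0, 0, 0]}, {"dp": [0, 0, 0], "rotation": [0, 0, 0]}]'

```text
t: 26.12
eef_pos: [0.4379, 0.0451, 0.1492]
ee_rot: [-1.578, -0.955, 1.699]
force: [-0.2, 0.1, -0.1]
width: 0.0564
```

```bash
python3 - <<'E'
from potheld import *
S();held();posts_w()
p,Rt=place((.4402,.031),97,35,1,off=.017,lift=.12)
plan([.4368,.0455,.10],Rt,15,6.5)
E
```

```text
{'t': 26.1167, 'q': [-0.2702, 0.3965, -0.2184, -0.8597, -1.4906, 0.7158], 'eef_pos': [0.4379, 0.0451, 0.1492], 'ee_rot': [-1.5784, -0.955, 1.6994], 'force': [-0.2126, 0.0687, -0.0606], 'width': 0.0564}
normal [-0.314 -0.949 -0.018] face mean [0.5368 0.0172 0.0769]
rim corners [0.5699 0.0138 0.0326] [0.5597 0.0279 0.0161] 0.024
rim mid [0.5648 0.0209 0.0243] axis [ 0.663 -0.208 -0.589] pot axis at rim [0.5736 0.0474 0.0249]
at [0.4386 0.0447 0.151 ] d mm [ -1.8   0.8 -51. ] ang 0.5 tool rot total [ 0.17  0.3  -0.33] rows 4
0 dp [-10.3, 7.6, 0.5] rot [0.04, 0.07, -0.08]
1 dp [-10.3, 7.6, 0.5] rot [0.04, 0.07, -0.08]
2 dp [-10.3, 7.5, 0.5] rot [0.04, 0.07, -0.08]
3 dp [-10.3, 7.5, 0.4] rot [0.04, 0.07, -0.08]
```

Call:
move_arm --deltas '[{"dp": [-10, 8, 1], "rotation": [0.2, 0.3, 0]}, {"dp": [-11, 8, 0.5], "rotation": [0, 0, 0]}, {"dp": [-11, 8, 0], "rotation": [0, 0, 0]}, {"dp": [-8, 6, 0], "rotation": [0, 0, 0]}, {"dp": [0, 0, 0], "rotation": [0, 0, 0]}]'

```text
t: 26.63
eef_pos: [0.4377, 0.0457, 0.0971]
ee_rot: [-1.574, -0.953, 1.696]
force: [-0.4, 0.4, -0.8]
width: 0.0558
```

```bash
python3 - <<'E'
from potheld import *
S();save(grab('wrist'),'w12.png')
p,Rt=place((.4402,.031),97,35,1,off=.017,lift=.12)
plan([.4368,.0455,.081],Rt,15,6.5)
E
```

```text
{'t': 26.6333, 'q': [-0.2698, 0.4784, -0.246, -0.8667, -1.4191, 0.7971], 'eef_pos': [0.4377, 0.0457, 0.0971], 'ee_rot': [-1.5738, -0.9529, 1.696], 'force': [-0.448, 0.3925, -0.7692], 'width': 0.0558}
at [0.4378 0.0456 0.0978] d mm [ -1.   -0.1 -16.8] ang 0.4 tool rot total [ 0.03  0.11 -0.41] rows 2
0 dp [-6.8, 4.9, 0.5] rot [0.01, 0.06, -0.2]
1 dp [-6.8, 4.9, 0.5] rot [0.01, 0.06, -0.2]
```

View pics/w12.png

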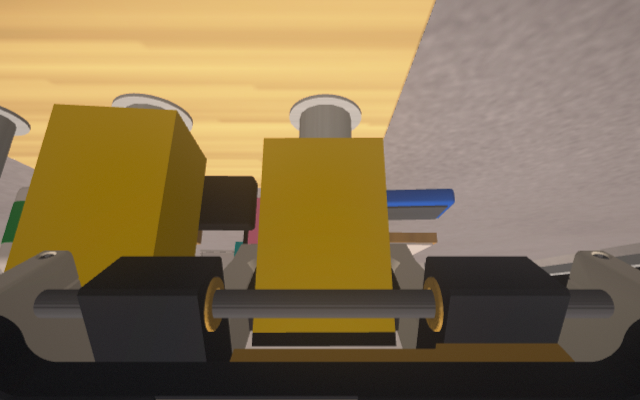

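Call:
move_arm --deltas '[{"dp": [-8, 5.5, 0.5], "rotation": [0, 0, -0.3]}, {"dp": [-6, 4, 0], "rotation": [0, 0, 0]}, {"dp": [0, 0, 0], "rotation": [0, 0, 0]}]'

```text
t: 26.93
eef_pos: [0.4379, 0.0453, 0.0812]
ee_rot: [-1.578, -0.96, 1.701]
force: [-0.1, -1.8, 4.8]
width: 0.0557
```

Call:
move_arm --deltas '[{"dp": [-4, 3, 0], "rotation": [0, 0, 0]}, {"dp": [0, 0, 0], "rotation": [0, 0, 0]}]'

```text
t: 27.1
eef_pos: [0.438, 0.0457, 0.0798]
ee_rot: [-1.583, -0.966, 1.71]
force: [1.2, 0.6, -0.8]
width: 0.056
```

```bash
cat > basetop.py <<'E'
from h import *
f=grab('side');P=pts(f)
m=(P[...,0]>.36)&(P[...,0]<.70)&(P[...,1]>-.2)&(P[...,1]<.12)&(P[...,2]>.105)&(P[...,2]<.135)&mask(f,(0,0,0),(180,255,100))
k,l,s,c=cv2.connectedComponentsWithStats(m.astype(np.uint8))
for i in range(1,k):
    if s[i,4]>40: print('dark top',c[i].round(),s[i,4],rect(P[l==i]),np.median(P[l==i],0).round(4))
E
python3 basetop.py; python3 -c "
from h import *
S();save(grab('side'),'sd7.png')"
```

```text
dark top [298. 210.] 166 (array([538.9,  42.4]), array([52., 54.]), 4.2) [0.5383 0.044  0.1197]
dark top [325. 219.] 182 (array([437.8,  31.9]), array([53.8, 55.2]), 7.6) [0.4375 0.0328 0.1207]
{'t': 27.15, 'q': [-0.2765, 0.5163, -0.2475, -0.8752, -1.4069, 0.8397], 'eef_pos': [0.4383, 0.0455, 0.0797], 'ee_rot': [-1.584, -0.9648, 1.7096], 'force': [-0.2929, -0.9359, -0.2303], 'width': 0.0558}
```

View pics/sd7.png

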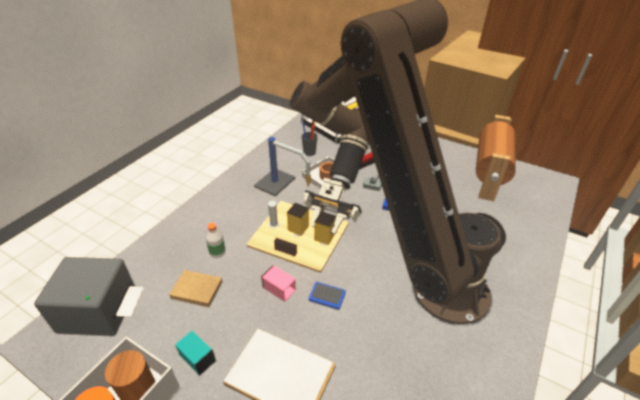

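Call:
move_arm --deltas '[{"dp": [0, 0, 0], "rotation": [0, 0, 0]}, {"dp": [0, 0, 0], "rotation": [0, 0, 0]}, {"dp": [0, 0, 0], "rotation": [0, 0, 0]}, {"dp": [0, 0, 0], "rotation": [0, 0, 0]}]' --jaw 45

```text
t: 27.53
eef_pos: [0.4381, 0.0455, 0.0784]
ee_rot: [-1.582, -0.964, 1.707]
force: [0.6, 0.9, 0.4]
width: 0.0714
```

Call:
move_arm --deltas '[{"dp": [0, -12, 0], "rotation": [0, 0, 0]}, {"dp": [0, -18, 0], "rotation": [0, 0, 0]}, {"dp": [0, -20, 0], "rotation": [0, 0, 0]}, {"dp": [0, 0, 0], "rotation": [0, 0, 0]}]'

```text
t: 27.87
eef_pos: [0.4424, 0.0026, 0.1082]
ee_rot: [-1.577, -0.964, 1.706]
force: [0.7, -0.8, 1.0]
width: 0.0722
```

```bash
python3 basetop.py; python3 -c "
from h import *
S();save(grab('wrist'),'w13.png')"
```

```text
dark top [298. 210.] 165 (array([539.3,  42.6]), array([53.5, 54.6]), 1.2) [0.5384 0.0436 0.1197]
dark top [325. 219.] 183 (array([440.9,  26.7]), array([56.2, 68.2]), 19.3) [0.4383 0.0301 0.1197]
{'t': 27.9167, 'q': [-0.335, 0.4982, -0.1923, -0.8309, -1.4904, 0.8098], 'eef_pos': [0.4421, 0.0039, 0.1076], 'ee_rot': [-1.5765, -0.9652, 1.7043], 'force': [0.2765, 0.9402, -0.3671], 'width': 0.0723}
```

View pics/w13.png

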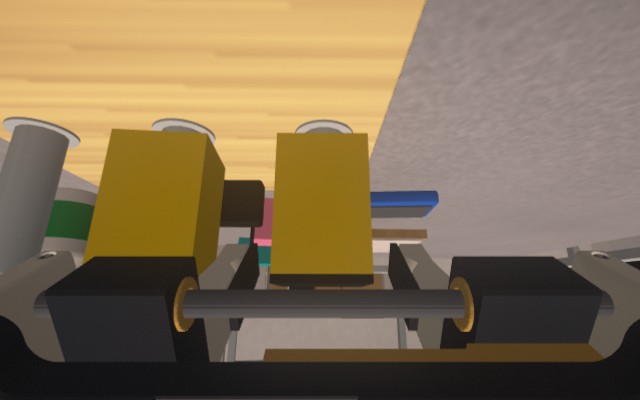

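Call:
move_arm --deltas '[{"dp": [10, -18, 0], "rotation": [0, 0, 0]}, {"dp": [25, -20, 0], "rotation": [0, 0, 0]}, {"dp": [32, -22, 0], "rotation": [0, 0, 2]}, {"dp": [32, -22, 0], "rotation": [0, 0, 4]}, {"dp": [32, -22, 0], "rotation": [0, 0, 6]}]' --jaw 0

```text
t: 28.38
eef_pos: [0.4387, -0.001, 0.2666]
ee_rot: [-1.532, -0.769, 1.665]
force: [2.4, -0.3, -0.3]
width: 0.0872
```

```bash
python3 - <<'E'
from kin import *
S();plan([.5273,.10,.30],Rdown(186.7),38,6.5)
E
```

```text
{'t': 28.3833, 'q': [-0.2286, 0.1933, -0.0958, -0.7044, -1.6123, 0.4299], 'eef_pos': [0.4387, -0.001, 0.2666], 'ee_rot': [-1.5322, -0.7692, 1.6646], 'force': [2.3966, -0.331, -0.3293], 'width': 0.0872}
at [ 0.4387 -0.001   0.2666] d mm [ 88.6 101.   33.4] ang 44.1 tool rot total [-1.59 -0.41 44.09] rows 7
0 dp [12.8, 5.2, -14.2] rot [-0.23, -0.06, 6.3]
1 dp [13.3, 3.8, -14.2] rot [-0.23, -0.06, 6.3]
2 dp [13.6, 2.4, -14.2] rot [-0.23, -0.06, 6.3]
3 dp [13.8, 0.9, -14.2] rot [-0.23, -0.06, 6.3]
4 dp [13.8, -0.5, -14.2] rot [-0.23, -0.06, 6.3]
5 dp [13.6, -2.0, -14.2] rot [-0.23, -0.06, 6.3]
6 dp [13.3, -3.4, -14.2] rot [-0.23, -0.06, 6.3]
```

Call:
move_arm --deltas '[{"dp": [13, 5, -14], "rotation": [0, 0, 6.3]}, {"dp": [13, 4, -14], "rotation": [0, 0, 6.3]}, {"dp": [14, 2, -14], "rotation": [0, 0, 6.3]}, {"dp": [14, 1, -14], "rotation": [0, 0, 6.3]}, {"dp": [14, -1, -14], "rotation": [0, 0, 6.3]}]'

```text
t: 28.8
eef_pos: [0.5069, 0.0712, 0.3071]
ee_rot: [-1.575, -0.196, 1.682]
force: [1.0, -1.9, -0.6]
width: 0.0876
```

Call:
move_arm --deltas '[{"dp": [14, -2, -14], "rotation": [-0.7, 0, 6.3]}, {"dp": [13, -3, -14], "rotation": [-0.7, 0, 6.3]}, {"dp": [0, 0, 0], "rotation": [0, 0, 0]}]'

```text
t: 29.05
eef_pos: [0.5338, 0.1094, 0.3203]
ee_rot: [-1.613, 0.037, 1.688]
force: [0.2, -0.0, -0.3]
width: 0.0873
```

```bash
python3 - <<'E'
from kin import *
S();plan([.5273,.1413,.15],Rdown(186.7),38,6.5);f=grab('wrist');save(f,'w14.png')
P,m=world(f,(0,0,0),(180,255,90),(.46,.6),(.09,.19),(.054,.067));print('bar',m.sum(),rect(P[m]) if m.any() else '')
E
```

```text
{'t': 29.05, 'q': [0.6006, 0.0704, -0.1721, 0.0544, -1.3091, -0.4961], 'eef_pos': [0.5338, 0.1094, 0.3203], 'ee_rot': [-1.6125, 0.0375, 1.688], 'force': [0.1613, -0.0333, -0.315], 'width': 0.0873}
at [0.5338 0.1094 0.3203] d mm [  -6.5   31.9 -170.3] ang 3.2 tool rot total [ 2.39  0.06 -2.15] rows 5
0 dp [7.8, 33.7, 2.0] rot [0.48, 0.01, -0.43]
1 dp [7.5, 33.8, 1.7] rot [0.48, 0.01, -0.43]
2 dp [7.2, 33.9, 1.4] rot [0.48, 0.01, -0.43]
3 dp [7.0, 33.9, 1.1] rot [0.48, 0.01, -0.43]
4 dp [6.7, 34.0, 0.8] rot [0.48, 0.01, -0.43]
bar 791 (array([526.3, 141.5]), array([76.9, 18.3]), 6.9)
```

View pics/w14.png

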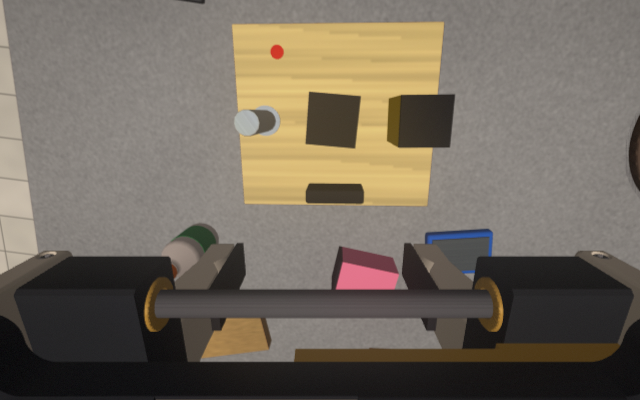

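Call:
move_arm --deltas '[{"dp": [12, 25, 4], "rotation": [2.3, 0, -2.1]}, {"dp": [12, 34, 3], "rotation": [0, 0, 0]}, {"dp": [8, 36, 1], "rotation": [0, 0, 0]}, {"dp": [4, 36, 0], "rotation": [0, 0, 0]}, {"dp": [0, 30, 0], "rotation": [0, 0, 0]}]'

```text
t: 29.52
eef_pos: [0.5212, 0.1478, 0.1586]
ee_rot: [-1.577, -0.016, 1.693]
force: [0.0, 0.3, -0.3]
width: 0.0881
```

Call:
move_arm --deltas '[{"dp": [0, 0, 0], "rotation": [0, 0, 0]}, {"dp": [0, 0, 0], "rotation": [0, 0, 0]}]'

```text
t: 29.68
eef_pos: [0.5165, 0.1446, 0.1518]
ee_rot: [-1.565, -0.014, 1.69]
force: [1.2, 0.3, 1.8]
width: 0.0874
```

```bash
cat > bar.py <<'E'
from kin import *
S();plan([.5267,.1415,.080],Rdown(186.8),20,6.5);f=grab('wrist');save(f,'w15.png')
P,m=world(f,(0,0,0),(180,255,90),(.46,.6),(.09,.19),(.054,.067));
k,l,s,c=cv2.connectedComponentsWithStats(m.astype(np.uint8));i=1+s[1:,4].argmax()
print('bar',s[i],rect(P[l==i]))
E
python3 bar.py
```

```text
{'t': 29.6833, 'q': [0.6275, 0.1973, -0.3879, -0.0178, -0.9844, -0.4979], 'eef_pos': [0.5165, 0.1446, 0.1518], 'ee_rot': [-1.5647, -0.0135, 1.6905], 'force': [1.2058, 0.3083, 1.7836], 'width': 0.0874}
at [0.5165 0.1446 0.1518] d mm [ 10.2  -3.1 -71.8] ang 0.9 tool rot total [-0.35  0.06  0.78] rows 4
0 dp [-1.3, 17.9, -2.6] rot [-0.09, 0.02, 0.19]
1 dp [-1.3, 17.9, -2.5] rot [-0.09, 0.02, 0.19]
2 dp [-1.2, 17.9, -2.5] rot [-0.09, 0.02, 0.19]
3 dp [-1.1, 17.9, -2.5] rot [-0.09, 0.02, 0.19]
bar [ 264  186   96   24 2177] (array([526.2, 141.6]), array([78.4, 18.8]), 6.6)
```

View pics/w15.png

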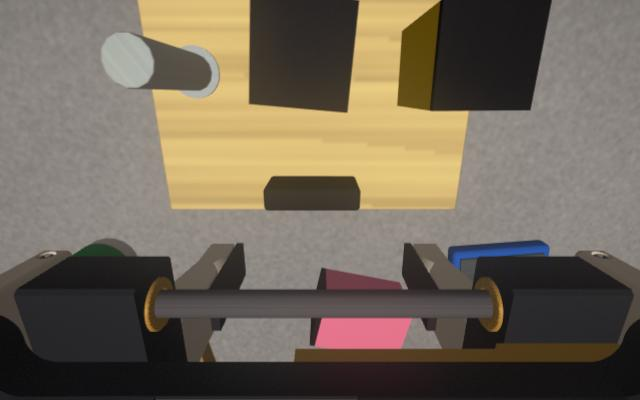

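Call:
move_arm --deltas '[{"dp": [-3, 14, -9], "rotation": [-0.3, 0, 0.8]}, {"dp": [-1, 18, -3], "rotation": [0, 0, 0]}, {"dp": [0, 18, 0], "rotation": [0, 0, 0]}, {"dp": [0, 5, 0], "rotation": [0, 0, 0]}, {"dp": [0, 0, 0], "rotation": [0, 0, 0]}]'

```text
t: 30.15
eef_pos: [0.5354, 0.1429, 0.1062]
ee_rot: [-1.584, -0.006, 1.687]
force: [-0.1, 0.2, 1.3]
width: 0.0877
```

```bash
python3 bar.py
```

```text
{'t': 30.15, 'q': [0.6145, 0.2641, -0.4269, 0.0007, -0.8654, -0.4984], 'eef_pos': [0.5354, 0.1429, 0.1062], 'ee_rot': [-1.5837, -0.0064, 1.6874], 'force': [-0.075, 0.1842, 1.2738], 'width': 0.0877}
at [0.5354 0.1429 0.1062] d mm [ -8.7  -1.4 -26.2] ang 0.8 tool rot total [ 0.74 -0.12  0.37] rows 2
0 dp [-0.3, 13.0, 4.6] rot [0.37, -0.06, 0.18]
1 dp [-0.2, 13.1, 4.5] rot [0.37, -0.06, 0.18]
bar [ 281  210  114   29 3183] (array([526.5, 142. ]), array([79.4, 19.7]), 6.7)
```

View pics/w15.png

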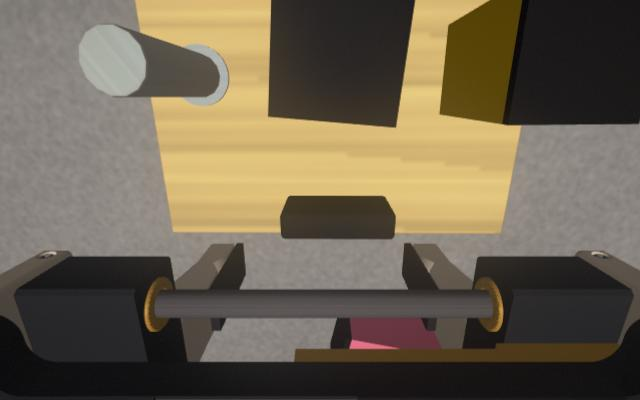

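Call:
move_arm --deltas '[{"dp": [0, 6, 6], "rotation": [0.6, 0, 0.3]}, {"dp": [0, 8, 2], "rotation": [0, 0, 0]}, {"dp": [0, 4, 0], "rotation": [0, 0, 0]}, {"dp": [0, 0, 0], "rotation": [0, 0, 0]}, {"dp": [0, 0, 0], "rotation": [0, 0, 0]}]'

```text
t: 30.62
eef_pos: [0.5292, 0.1432, 0.0923]
ee_rot: [-1.58, -0.004, 1.688]
force: [-0.2, 0.7, 0.8]
width: 0.0875
```

```bash
sed -i 's/.5267,.1415,.080/.5267,.142,.030/' bar.py; python3 bar.py
```

```text
{'t': 30.6167, 'q': [0.622, 0.2743, -0.4514, 0.0007, -0.8353, -0.5057], 'eef_pos': [0.5292, 0.1432, 0.0923], 'ee_rot': [-1.5796, -0.0043, 1.6876], 'force': [-0.2279, 0.7418, 0.7591], 'width': 0.0875}
at [0.5292 0.1432 0.0923] d mm [ -2.5  -1.2 -62.3] ang 0.6 tool rot total [ 0.5  -0.11  0.24] rows 4
0 dp [-0.3, 15.6, 0.8] rot [0.13, -0.03, 0.06]
1 dp [-0.3, 15.6, 0.8] rot [0.13, -0.03, 0.06]
2 dp [-0.3, 15.6, 0.7] rot [0.13, -0.03, 0.06]
3 dp [-0.2, 15.6, 0.7] rot [0.13, -0.03, 0.06]
bar [ 268  216  122   30 3559] (array([526.9, 141.8]), array([78.8, 19.1]), 6.8)
```

View pics/w15.png

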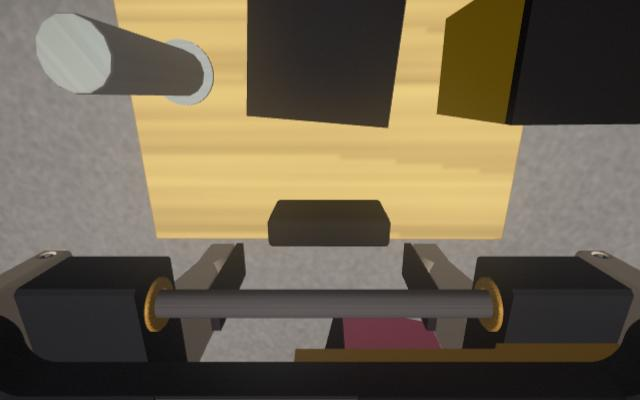

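Call:
move_arm --deltas '[{"dp": [-1, 6, 2.5], "rotation": [0.5, 0, 0.2]}, {"dp": [0, 8, 0.5], "rotation": [0, 0, 0]}, {"dp": [0, 8, 0], "rotation": [0, 0, 0]}, {"dp": [0, 0, 0], "rotation": [0, 0, 0]}]'

```text
t: 31.0
eef_pos: [0.5265, 0.1422, 0.0688]
ee_rot: [-1.571, -0.001, 1.688]
force: [0.4, 0.2, -0.3]
width: 0.0875
```

```bash
python3 bar.py
```

```text
{'t': 31.0, 'q': [0.6225, 0.3047, -0.4741, -0.0011, -0.7911, -0.5048], 'eef_pos': [0.5265, 0.1422, 0.0688], 'ee_rot': [-1.5712, -0.0011, 1.6878], 'force': [0.3623, 0.2403, -0.3186], 'width': 0.0875}
at [0.5265 0.1422 0.0688] d mm [  0.2  -0.2 -38.8] ang 0.1 tool rot total [ 0.02 -0.1   0.06] rows 2
0 dp [-0.1, 19.4, -0.1] rot [0.01, -0.05, 0.03]
1 dp [-0.1, 19.4, -0.1] rot [0.01, -0.05, 0.03]
bar [ 256  231  137   34 4499] (array([526.7, 141.8]), array([79.4, 19.6]), 6.8)
```

View pics/w15.png

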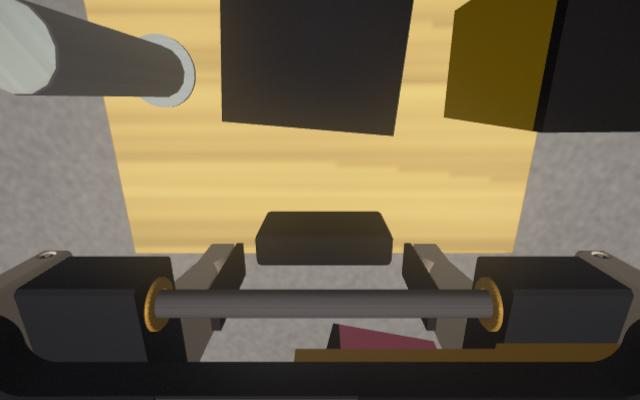

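Call:
move_arm --deltas '[{"dp": [0, 7, 0.5], "rotation": [0, 0, 0]}, {"dp": [0, 8, 0.5], "rotation": [0, 0, 0]}, {"dp": [0, 8, 0], "rotation": [0, 0, 0]}, {"dp": [0, 0, 0], "rotation": [0, 0, 0]}]'

```text
t: 31.38
eef_pos: [0.5258, 0.1421, 0.044]
ee_rot: [-1.572, -0.001, 1.688]
force: [0.2, -0.9, -0.1]
width: 0.0878
```

```bash
python3 bar.py
```

```text
{'t': 31.3833, 'q': [0.6235, 0.3374, -0.4999, -0.0007, -0.7323, -0.5058], 'eef_pos': [0.5258, 0.1421, 0.044], 'ee_rot': [-1.5716, -0.001, 1.688], 'force': [0.2041, -0.9098, -0.0775], 'width': 0.0878}
at [0.5258 0.1421 0.044 ] d mm [  0.9  -0.1 -14. ] ang 0.1 tool rot total [ 0.05 -0.08  0.06] rows 1
0 dp [-0.3, 14.0, -0.8] rot [0.05, -0.08, 0.06]
bar [ 244  249  157   41 6071] (array([526.9, 142.3]), array([79.8, 20.5]), 6.7)
```

Call:
move_arm --deltas '[{"dp": [0, 8, -1], "rotation": [0, 0, 0]}, {"dp": [0, 6, 0], "rotation": [0, 0, 0]}, {"dp": [0, 0, 0], "rotation": [0, 0, 0]}]'

```text
t: 31.68
eef_pos: [0.5276, 0.1426, 0.0295]
ee_rot: [-1.573, -0.001, 1.688]
force: [-0.5, -0.5, -0.4]
width: 0.0879
```

Call:
move_arm --deltas '[{"dp": [0, 0, 0], "rotation": [0, 0, 0]}, {"dp": [0, 0, 0], "rotation": [0, 0, 0]}, {"dp": [0, 0, 0], "rotation": [0, 0, 0]}, {"dp": [0, 0, 0], "rotation": [0, 0, 0]}, {"dp": [0, 0, 0], "rotation": [0, 0, 0]}]' --jaw 255 --squeeze 35

```text
t: 32.1
eef_pos: [0.527, 0.1423, 0.0289]
ee_rot: [-1.571, -0.001, 1.688]
force: [0.5, 0.0, -2.5]
width: 0.0794
```

```bash
python3 - <<'E'
from kin import *
S()
f=grab('wrist');save(f,'w16.png')
n=np.array([.6205,-.1530])
g=grab('scene');save(g,'s7.png')
m=mask(g,(0,150,80),(8,255,255),(310,220,350,260));v,u=np.where(m);print(u.mean(),v.mean(),ray(g,u.mean(),v.mean(),.016))
print('noz scene',ray(g,296.4,248,.056))
h=grab('side');save(h,'sd8.png')
m=mask(h,(0,120,80),(8,255,255),(270,190,320,230));v,u=np.where(m);print(len(u)); 
if len(u): print(u.mean(),v.mean(),ray(h,u.mean(),v.mean(),.016))
E
```

```text
{'t': 32.1, 'q': [0.6224, 0.3608, -0.5102, -0.0007, -0.6991, -0.5049], 'eef_pos': [0.527, 0.1423, 0.0289], 'ee_rot': [-1.5713, -0.0008, 1.6879], 'force': [0.5349, 0.029, -2.4772], 'width': 0.0794}
330.0 240.5 [ 0.62835722 -0.0376597   0.016     ]
noz scene [ 0.62285486 -0.15391403  0.056     ]
0
```

View pics/s7.png

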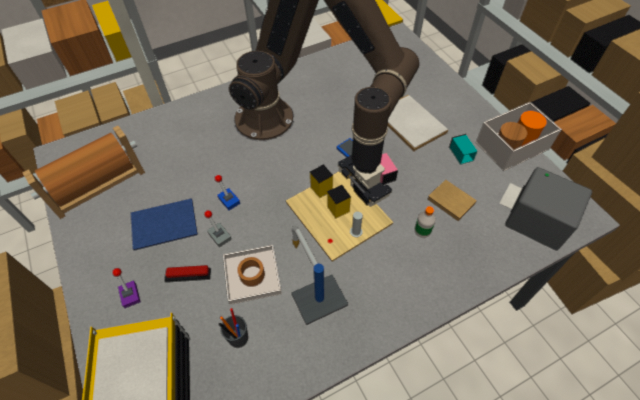

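View pics/sd8.png

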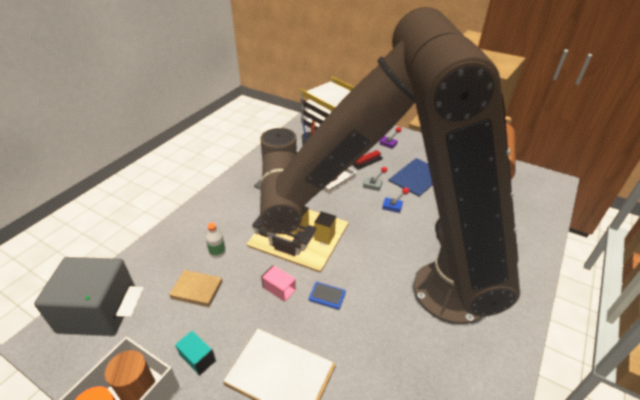

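Call:
move_arm --deltas '[{"dp": [-4, 0, 0.7], "rotation": [0, 0, 0]}, {"dp": [-7, 0, 1.2], "rotation": [0, 0, 0]}, {"dp": [-8, 0, 1.4], "rotation": [0, 0, 0]}, {"dp": [-8, 0, 1.4], "rotation": [0, 0, 0]}, {"dp": [-4, 0, 0.7], "rotation": [0, 0, 0]}]'

```text
t: 32.67
eef_pos: [0.5254, 0.1102, 0.0291]
ee_rot: [-1.572, -0.003, 1.688]
force: [0.0, 3.0, -2.5]
width: 0.08
```

```bash
python3 - <<'E'
from kin import *
S();f=grab('wrist');save(f,'w17.png')
E
```

```text
{'t': 32.6667, 'q': [0.571, 0.348, -0.5306, -0.0025, -0.6896, -0.4514], 'eef_pos': [0.5254, 0.1102, 0.0291], 'ee_rot': [-1.5724, -0.0026, 1.6884], 'force': [0.0475, 3.0162, -2.5093], 'width': 0.08}
```

View pics/w17.png

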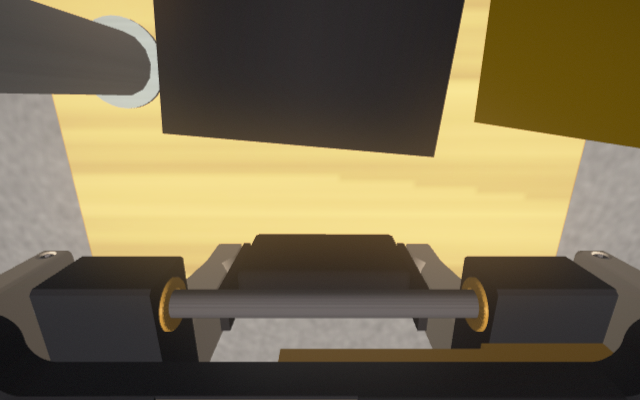

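Call:
move_arm --deltas '[{"dp": [-5, 0, 0.9], "rotation": [0, 0, 0]}, {"dp": [-8, 0, 1.4], "rotation": [0, 0, 0]}, {"dp": [-8, 0, 1.4], "rotation": [0, 0, 0]}, {"dp": [-8, 0, 1.4], "rotation": [0, 0, 0]}, {"dp": [-6, 0, 1], "rotation": [0, 0, 0]}]'

```text
t: 33.13
eef_pos: [0.523, 0.071, 0.029]
ee_rot: [-1.572, -0.002, 1.688]
force: [0.7, 2.6, -2.4]
width: 0.08
```

Call:
move_arm --deltas '[{"dp": [-6, 0, 1], "rotation": [0, 0, 0]}, {"dp": [-8, 0, 1.4], "rotation": [0, 0, 0]}, {"dp": [-8, 0, 1.4], "rotation": [0, 0, 0]}, {"dp": [-5, 0, 1], "rotation": [0, 0, 0]}, {"dp": [0, 0, 0], "rotation": [0, 0, 0]}]'

```text
t: 33.55
eef_pos: [0.5208, 0.0389, 0.029]
ee_rot: [-1.572, -0.002, 1.687]
force: [0.9, 2.9, -2.6]
width: 0.0801
```

```bash
cat > spot.py <<'E'
from kin import *
S()
for n,b in (('scene',(260,200,340,290)),('side',(270,150,350,230))):
    g=grab(n);save(g,n+'9.png');im=cv2.imread('pics/%s9.png'%n);x0,y0,x1,y1=b
    cv2.imwrite('pics/%s9c.png'%n,cv2.resize(im[y0:y1,x0:x1],None,fx=6,fy=6,interpolation=cv2.INTER_CUBIC))
    m=mask(g,(0,130,80),(8,255,255),b);m|=mask(g,(172,130,80),(180,255,255),b)
    k,l,s,c=cv2.connectedComponentsWithStats(m.astype(np.uint8))
    for i in range(1,k):
        if s[i,4]>3: print(n,'spot px',c[i].round(1),s[i],ray(g,*c[i],.016).round(4))
E
python3 spot.py
```

```text
{'t': 33.55, 'q': [0.4492, 0.3294, -0.5621, -0.0028, -0.6776, -0.3313], 'eef_pos': [0.5208, 0.0389, 0.029], 'ee_rot': [-1.5718, -0.0022, 1.6865], 'force': [0.9196, 2.8508, -2.6212], 'width': 0.0801}
scene spot px [300.5 252. ] [299 250   4   5  16] [ 0.6212 -0.1409  0.016 ]
```

View pics/scene9c.png

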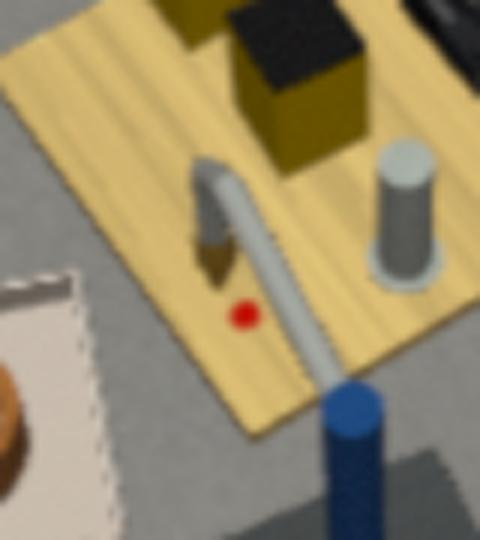

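View pics/side9.png

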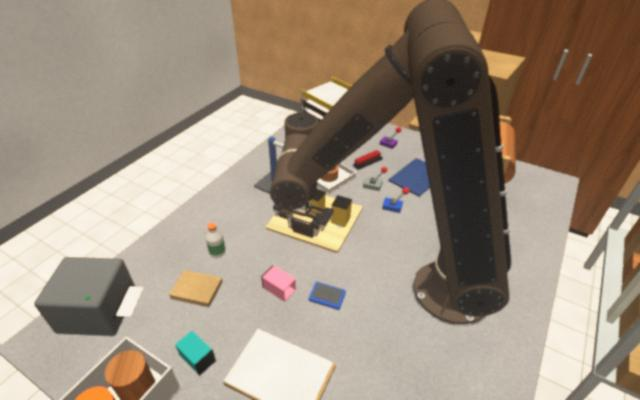

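Call:
move_arm --deltas '[{"dp": [-4, 0, 0.3], "rotation": [0, 0, 0]}, {"dp": [-5, 0, 0.4], "rotation": [0, 0, 0]}, {"dp": [-4, 0, 0.3], "rotation": [0, 0, 0]}, {"dp": [0, 0, 0], "rotation": [0, 0, 0]}]'

```text
t: 33.98
eef_pos: [0.5214, 0.026, 0.0289]
ee_rot: [-1.571, -0.002, 1.688]
force: [0.8, -0.4, -2.4]
width: 0.0797
```

```bash
python3 spot.py
```

```text
{'t': 33.9833, 'q': [0.4246, 0.3294, -0.5623, -0.0028, -0.6778, -0.3053], 'eef_pos': [0.5214, 0.026, 0.0289], 'ee_rot': [-1.5715, -0.002, 1.6879], 'force': [0.7708, -0.353, -2.4246], 'width': 0.0797}
scene spot px [296.8 253.8] [295 252   5   5  19] [ 0.6217 -0.1542  0.016 ]
```

View pics/scene9c.png

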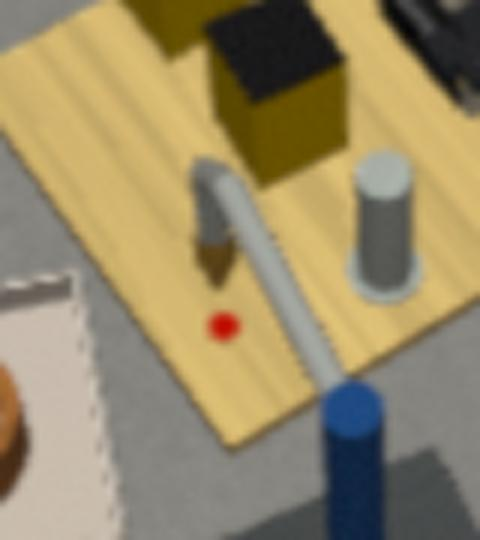

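```bash
python3 - <<'E'
from h import *
f=grab('scene');t=ray(f,296.4,248.2,.056);print(t,proj(f,[t[0],t[1],.016]),ray(f,297.3,254.3,.016))
b=f['pixels'];hsv=cv2.cvtColor(b,cv2.COLOR_RGB2HSV).astype(int)
w=b[245:262,288:308].astype(float);r=np.clip(w[...,0]-w[...,1]*1.35,0,None)  # redness
r[r<15]=0;v,u=np.mgrid[245:262,288:308];c=(u*r).sum()/r.sum(),(v*r).sum()/r.sum();print('spot weighted',c,ray(f,*c,.016))
E
```

```text
[ 0.62349115 -0.15422356  0.056     ] (np.float64(297.0816027902841), np.float64(254.29255987008776)) [ 0.6238419  -0.15362009  0.016     ]
spot weighted (np.float64(296.855422952473), np.float64(253.92135563306297)) [ 0.62195487 -0.15427709  0.016     ]
```

Call:
move_arm --deltas '[{"dp": [0, 0, 0], "rotation": [0, 0, 0]}, {"dp": [0, 0, 0], "rotation": [0, 0, 0]}, {"dp": [0, 0, 0], "rotation": [0, 0, 0]}, {"dp": [0, 0, 0], "rotation": [0, 0, 0]}]' --jaw 0

```text
t: 34.47
eef_pos: [0.5226, 0.0265, 0.0297]
ee_rot: [-1.574, -0.002, 1.689]
force: [0.6, -0.4, -0.1]
width: 0.0877
```

Call:
move_arm --deltas '[{"dp": [0, -6, 0], "rotation": [0, 0, 0]}, {"dp": [0, -12, 0], "rotation": [0, 0, 0]}, {"dp": [0, -20, 0], "rotation": [0, 0, 0]}, {"dp": [0, -25, 0], "rotation": [0, 0, 0]}, {"dp": [0, -30, 0], "rotation": [0, 0, 0]}]'

```text
t: 34.88
eef_pos: [0.5185, 0.0254, 0.1214]
ee_rot: [-1.562, 0.001, 1.689]
force: [0.8, 0.5, 0.7]
width: 0.088
```

Call:
move_arm --deltas '[{"dp": [0, -38, 0], "rotation": [0, 0, 0]}, {"dp": [0, -38, 0], "rotation": [0, 0, 0]}, {"dp": [0, -38, 0], "rotation": [0, 0, 0]}, {"dp": [20, -38, 0], "rotation": [0, 0, 0]}, {"dp": [0, 0, 0], "rotation": [0, 0, 0]}]'

```text
t: 35.3
eef_pos: [0.5177, 0.0437, 0.2866]
ee_rot: [-1.572, -0.0, 1.689]
force: [2.6, 0.7, 0.6]
width: 0.0878
```

```bash
python3 spot.py; python3 -c "
from h import *
f=grab('wrist');save(f,'w18.png')"
```

```text
{'t': 35.3, 'q': [0.4623, 0.0646, -0.2298, -0.0, -1.2753, -0.3441], 'eef_pos': [0.5177, 0.0437, 0.2866], 'ee_rot': [-1.5718, -0.0004, 1.689], 'force': [2.6168, 0.707, 0.5979], 'width': 0.0878}
scene spot px [296.9 253.7] [295 252   5   5  18] [ 0.6214 -0.1539  0.016 ]
```

View pics/w18.png

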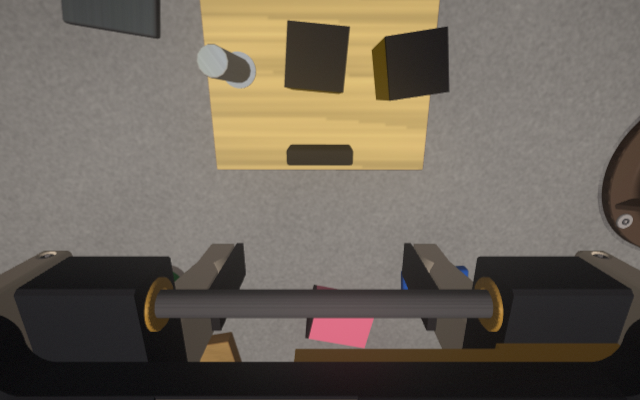

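View pics/side9c.png

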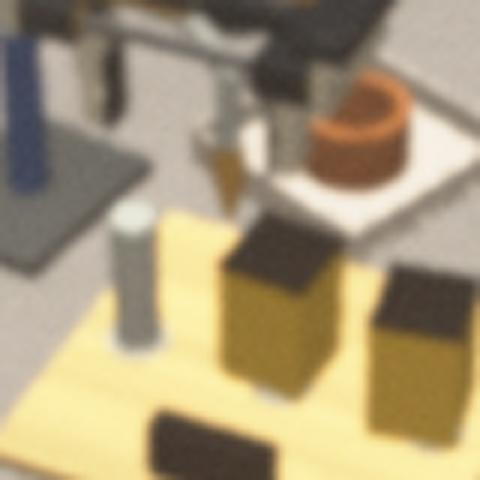

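```bash
python3 - <<'E'
from kin import *
plan([.50,-.16,.30],Rdown(100),38,6.9)
E
```

```text
at [0.5147 0.0423 0.2791] d mm [ -14.7 -202.3   20.9] ang 86.7 tool rot total [-0.41 86.73 -0.42] rows 13
0 dp [-15.3, -1.6, 3.0] rot [-0.03, 6.67, -0.03]
1 dp [-15.6, -1.6, 1.2] rot [-0.03, 6.67, -0.03]
2 dp [-15.6, -1.6, -0.7] rot [-0.03, 6.67, -0.03]
3 dp [-15.4, -1.6, -2.5] rot [-0.03, 6.67, -0.03]
4 dp [-15.0, -1.6, -4.2] rot [-0.03, 6.67, -0.03]
5 dp [-14.4, -1.6, -6.0] rot [-0.03, 6.67, -0.03]
6 dp [-13.6, -1.6, -7.6] rot [-0.03, 6.67, -0.03]
7 dp [-12.7, -1.6, -9.1] rot [-0.03, 6.67, -0.03]
8 dp [-11.5, -1.6, -10.5] rot [-0.03, 6.67, -0.03]
9 dp [-10.2, -1.6, -11.8] rot [-0.03, 6.67, -0.03]
10 dp [-8.8, -1.6, -12.9] rot [-0.03, 6.67, -0.03]
11 dp [-7.2, -1.6, -13.8] rot [-0.03, 6.67, -0.03]
12 dp [-5.5, -1.6, -14.6] rot [-0.03, 6.67, -0.03]
```

Call:
move_arm --deltas '[{"dp": [-15, -4, 3], "rotation": [0, 6.7, 0]}, {"dp": [-16, -4, 1], "rotation": [0, 6.7, 0]}, {"dp": [-16, -3, -1], "rotation": [0, 6.7, 0]}, {"dp": [-15, -3, -2], "rotation": [0, 6.7, 0]}, {"dp": [-15, -3, -4], "rotation": [0, 6.7, 0]}]' --jaw 255

```text
t: 35.87
eef_pos: [0.5046, -0.0367, 0.2903]
ee_rot: [-1.554, 0.013, 1.086]
force: [0.8, -0.2, 0.7]
width: 0.0595
```

Call:
move_arm --deltas '[{"dp": [-14, -2, -6], "rotation": [0, 6.7, 0]}, {"dp": [-14, -2, -8], "rotation": [0, 6.7, 0]}, {"dp": [-13, -2, -9], "rotation": [0, 6.7, 0]}, {"dp": [-12, -2, -10], "rotation": [0, 6.7, 0]}, {"dp": [-10, -2, -12], "rotation": [0, 6.7, 0]}]'

```text
t: 36.28
eef_pos: [0.4915, -0.1192, 0.2942]
ee_rot: [-1.559, 0.034, 0.471]
force: [1.2, 1.0, 0.4]
width: 0.0268
```

Call:
move_arm --deltas '[{"dp": [-9, -2, -13], "rotation": [0, 6.7, 0]}, {"dp": [-7, -2, -14], "rotation": [0, 6.7, 0]}, {"dp": [-6, -2, -15], "rotation": [0, 6.7, 0]}, {"dp": [0, 0, 0], "rotation": [0, 0, 0]}]'

```text
t: 36.62
eef_pos: [0.4812, -0.1709, 0.2953]
ee_rot: [-1.571, 0.047, 0.092]
force: [0.3, 0.0, 0.6]
width: 0.0021
```

```bash
python3 -c "
from h import *
S();f=grab('wrist');save(f,'w19.png')"; python3 spot.py; python3 basetop.py
```

```text
{'t': 36.6167, 'q': [0.0458, 0.0739, -0.2019, 0.0026, -1.342, -1.5253], 'eef_pos': [0.4812, -0.1709, 0.2953], 'ee_rot': [-1.5711, 0.0471, 0.092], 'force': [0.3398, 0.014, 0.6334], 'width': 0.0021}
{'t': 36.6667, 'q': [0.0472, 0.074, -0.2027, 0.002, -1.3417, -1.5209], 'eef_pos': [0.4811, -0.17, 0.2949], 'ee_rot': [-1.5703, 0.0476, 0.0976], 'force': [0.2971, -0.0249, -0.7062], 'width': 0.0011}
scene spot px [296.9 253.7] [295 252   5   5  18] [ 0.6214 -0.1539  0.016 ]
dark top [317. 192.] 158 (array([532.7, -73.2]), array([53.7, 63.7]), 7.0) [ 0.5326 -0.0737  0.12  ]
dark top [341. 200.] 147 (array([439.4, -78.1]), array([49.2, 62.8]), 19.2) [ 0.4388 -0.0767  0.1195]
```

View pics/w19.png

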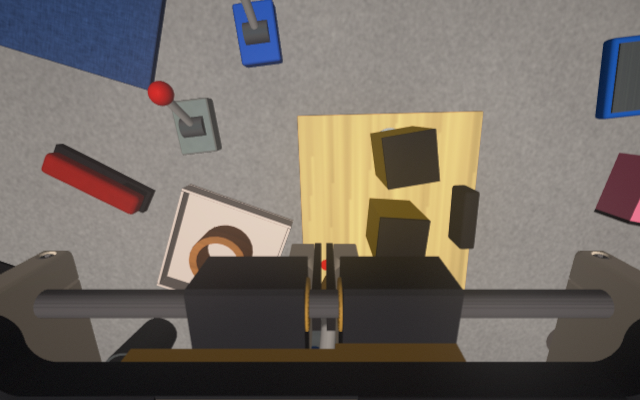

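View pics/side9c.png

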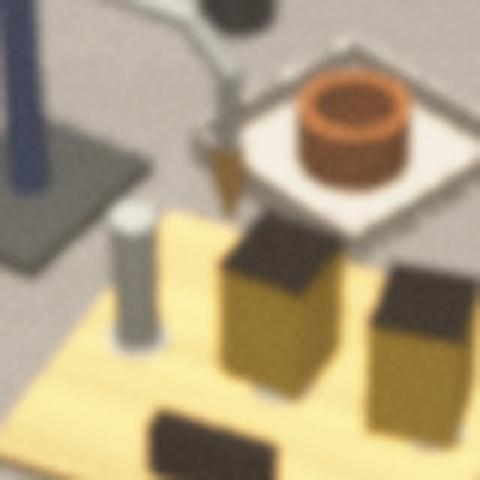

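```bash
python3 - <<'E'
from kin import *
a=np.radians(6.7);Rz=np.array([[np.cos(a),-np.sin(a)],[np.sin(a),np.cos(a)]])
for n in('scene','side'):
    f=grab(n);P,m=world(f,(0,0,60),(180,90,255),(.58,.70),(-.11,-.02),(.11,.122));v,u=np.where(m)
    p=ray(f,u.mean(),v.mean(),.116);print(n,len(u),p,'spot pred',p[:2]+Rz@[-.02,-.09],'noz',(ray(f,296.4,248.2,.056) if n=='scene' else ray(f,308.5,185.7,.056))[:2])
plan([.362,-.360,.20],Rdown(100),38,6.9)
E
```

```text
scene 70 [ 0.63439022 -0.06538073  0.116     ] spot pred [ 0.62502717 -0.15709951] noz [ 0.62349115 -0.15422356]
side 35 [ 0.62848277 -0.05782959  0.116     ] spot pred [ 0.61911972 -0.14954837] noz [ 0.61932091 -0.15476278]
at [ 0.4823 -0.1684  0.2961] d mm [-120.3 -191.6  -96.1] ang 4.8 tool rot total [-0.1  -4.11 -2.57] rows 7
0 dp [-19.3, 14.6, -25.5] rot [-0.01, -0.59, -0.37]
1 dp [-19.6, 14.5, -25.3] rot [-0.01, -0.59, -0.37]
2 dp [-20.0, 14.4, -25.1] rot [-0.01, -0.59, -0.37]
3 dp [-20.3, 14.2, -24.8] rot [-0.01, -0.59, -0.37]
4 dp [-20.7, 14.1, -24.6] rot [-0.01, -0.59, -0.37]
5 dp [-21.0, 14.0, -24.4] rot [-0.01, -0.59, -0.37]
6 dp [-21.3, 13.9, -24.2] rot [-0.01, -0.59, -0.37]
```

```bash
python3 - <<'E'
import cv2
im=cv2.imread('pics/w1.png');cv2.imwrite('pics/w1c.png',cv2.resize(im[0:160,290:420],None,fx=4.5,fy=3.7,interpolation=cv2.INTER_CUBIC))
E
```

```text
(no output)
```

View pics/w1c.png

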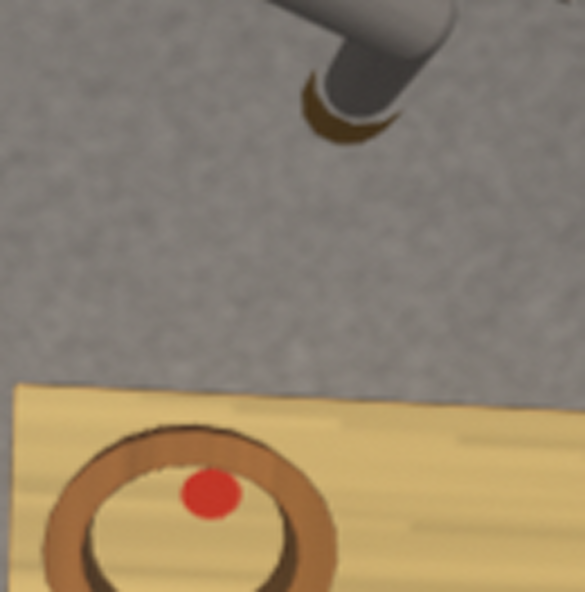

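The wrist view could not see the nozzle tip itself, so I'm leaving that estimate out. Scene, side and the gripper travel all agree to about 3 mm, so I'll go on to the valve.

Call:
move_arm --deltas '[{"dp": [-19, 5, -26], "rotation": [0, -1.4, -0.9]}, {"dp": [-20, 5, -26], "rotation": [0, -1.4, -0.9]}, {"dp": [-20, 5, -25], "rotation": [0, -1.3, -0.8]}, {"dp": [-21, 5, -25], "rotation": [0, 0, 0]}, {"dp": [-21, 5, -25], "rotation": [0, 0, 0]}]'

```text
t: 37.33
eef_pos: [0.4039, -0.3069, 0.2724]
ee_rot: [-1.57, -0.006, 0.198]
force: [1.5, -0.2, -0.8]
width: 0.0004
```

Call:
move_arm --deltas '[{"dp": [-20, 5, -22], "rotation": [0, 0, 0]}, {"dp": [0, 0, 0], "rotation": [0, 0, 0]}, {"dp": [0, 0, 0], "rotation": [0, 0, 0]}]'

```text
t: 37.58
eef_pos: [0.3851, -0.3358, 0.2661]
ee_rot: [-1.57, -0.005, 0.2]
force: [0.4, 0.7, 0.5]
width: 0.0003
```

```bash
cat > valve.py <<'E'
from kin import *
S();f=grab('wrist');save(f,'w20.png')
for n in('scene','side'):
    g=grab(n);P=pts(g);m=mask(g,(0,150,60),(7,255,255))&(P[...,0]>.34)&(P[...,0]<.54)&(P[...,1]>-.42)&(P[...,1]<-.29)&(P[...,2]>.06)&(P[...,2]<.13)
    if m.any():print(n,m.sum(),P[m].mean(0).round(4))
    im=cv2.cvtColor(g['pixels'],cv2.COLOR_RGB2BGR);cv2.imwrite('pics/v_%s.png'%n,cv2.resize(im[160:280,160:320] if n=='scene' else im[140:260,320:480],None,fx=4,fy=4,interpolation=cv2.INTER_CUBIC))
E
python3 valve.py
```

```text
{'t': 37.5833, 'q': [-0.3348, 0.0596, -0.2804, -0.0034, -1.2272, -1.0353], 'eef_pos': [0.3851, -0.3358, 0.2661], 'ee_rot': [-1.5699, -0.0047, 0.1996], 'force': [0.4164, 0.7337, 0.4603], 'width': 0.0003}
scene 39 [ 0.4021 -0.3565  0.099 ]
side 15 [ 0.396  -0.3467  0.0996]
```

View pics/v_scene.png

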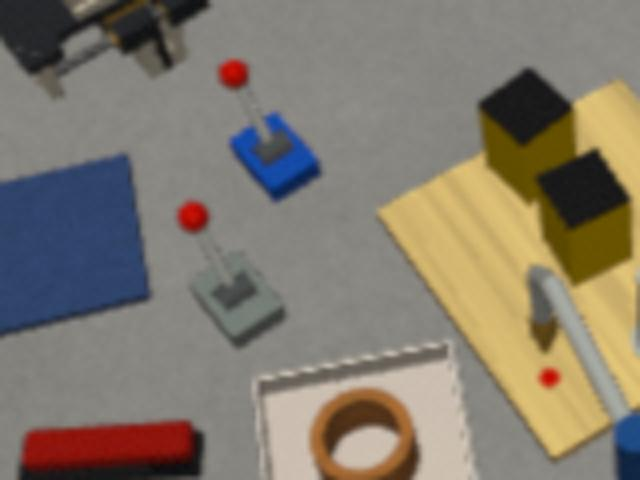

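View pics/v_side.png

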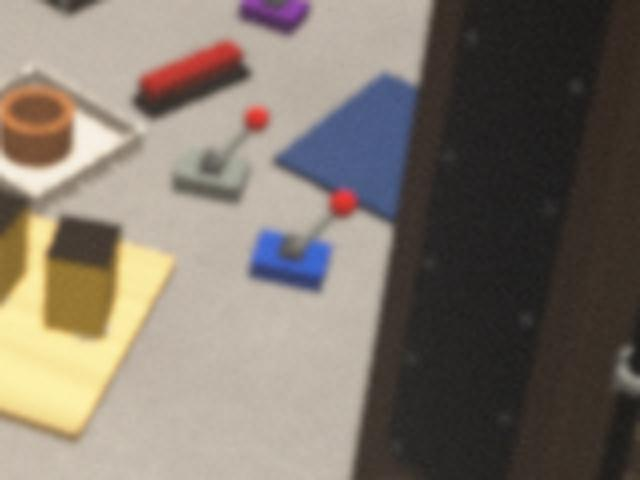

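```bash
python3 - <<'E'
from kin import *
plan([.355,-.360,.12],Rdown(100),30,6.9)
E
```

```text
at [ 0.3861 -0.3347  0.2663] d mm [ -31.1  -25.3 -146.3] ang 1.6 tool rot total [-0.05  1.53  0.3 ] rows 6
0 dp [-6.0, 24.4, -3.1] rot [-0.01, 0.26, 0.05]
1 dp [-6.0, 24.4, -3.1] rot [-0.01, 0.26, 0.05]
2 dp [-6.0, 24.4, -3.2] rot [-0.01, 0.26, 0.05]
3 dp [-5.9, 24.4, -3.2] rot [-0.01, 0.26, 0.05]
4 dp [-5.9, 24.4, -3.2] rot [-0.01, 0.26, 0.05]
5 dp [-5.9, 24.4, -3.2] rot [-0.01, 0.26, 0.05]
```

Call:
move_arm --deltas '[{"dp": [-18, 15, -9], "rotation": [0, 1.5, 0]}, {"dp": [-18, 20, -8], "rotation": [0, 0, 0]}, {"dp": [0, 30, -2], "rotation": [0, 0, 0]}, {"dp": [0, 30, 0], "rotation": [0, 0, 0]}, {"dp": [0, 20, 0], "rotation": [0, 0, 0]}]'

```text
t: 38.15
eef_pos: [0.3628, -0.3592, 0.1547]
ee_rot: [-1.58, -0.018, 0.186]
force: [0.3, 0.3, -0.8]
width: 0.0003
```

Call:
move_arm --deltas '[{"dp": [0, 0, 0], "rotation": [0, 0, 0]}, {"dp": [0, 0, 0], "rotation": [0, 0, 0]}]'

```text
t: 38.32
eef_pos: [0.3621, -0.3565, 0.1513]
ee_rot: [-1.576, -0.013, 0.189]
force: [0.7, -0.6, 1.6]
width: 0.0006
```

```bash
python3 valve.py; python3 - <<'E'
from kin import *
plan([.355,-.360,.083],Rdown(100),30,6.9)
E
```

```text
{'t': 38.3167, 'q': [-0.3928, 0.1427, -0.4644, -0.0034, -0.9504, -0.987], 'eef_pos': [0.3621, -0.3565, 0.1513], 'ee_rot': [-1.5758, -0.0127, 0.189], 'force': [0.743, -0.5957, 1.6072], 'width': 0.0006}
scene 39 [ 0.403  -0.3565  0.1002]
side 15 [ 0.3965 -0.3481  0.0986]
at [ 0.3627 -0.3571  0.1526] d mm [ -7.7  -2.9 -69.6] ang 1.2 tool rot total [0.37 0.79 0.87] rows 3
0 dp [-3.1, 23.2, -0.3] rot [0.12, 0.26, 0.29]
1 dp [-2.9, 23.2, -0.4] rot [0.12, 0.26, 0.29]
2 dp [-2.8, 23.2, -0.4] rot [0.12, 0.26, 0.29]
```

View pics/v_scene.png

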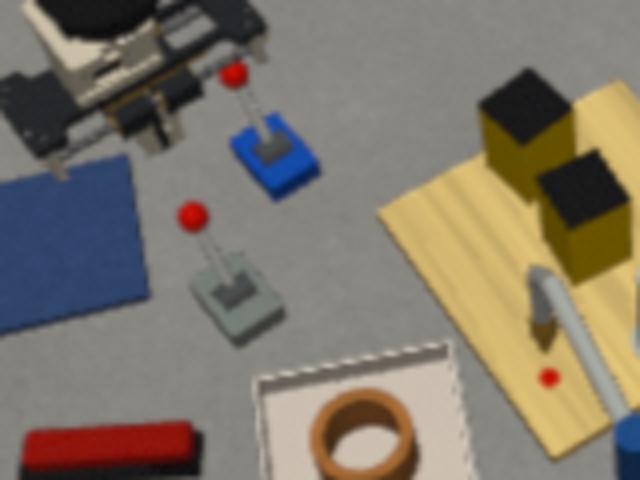

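Call:
move_arm --deltas '[{"dp": [-5, 18, -1], "rotation": [0.3, 0.8, 0.8]}, {"dp": [-3, 22, 0], "rotation": [0, 0, 0]}, {"dp": [0, 22, 0], "rotation": [0, 0, 0]}, {"dp": [0, 5, 0], "rotation": [0, 0, 0]}, {"dp": [0, 0, 0], "rotation": [0, 0, 0]}]'

```text
t: 38.88
eef_pos: [0.3626, -0.3624, 0.0926]
ee_rot: [-1.583, -0.014, 0.178]
force: [0.9, 0.2, 0.4]
width: 0.0003
```

```bash
python3 valve.py; python3 - <<'E'
from kin import *
plan([.355,-.360,.083],Rdown(100),30,6.9)
E
```

```text
{'t': 38.8833, 'q': [-0.3998, 0.2159, -0.535, 0.0033, -0.8019, -0.9956], 'eef_pos': [0.3626, -0.3624, 0.0926], 'ee_rot': [-1.5827, -0.0138, 0.1777], 'force': [0.8845, 0.1968, 0.424], 'width': 0.0003}
scene 38 [ 0.4026 -0.3566  0.0997]
side 5 [ 0.3964 -0.3459  0.0939]
at [ 0.3632 -0.3628  0.0938] d mm [ -8.2   2.8 -10.8] ang 1.2 tool rot total [0.74 0.18 0.89] rows 1
0 dp [-7.7, 10.6, 4.3] rot [0.74, 0.18, 0.89]
```

View pics/v_scene.png

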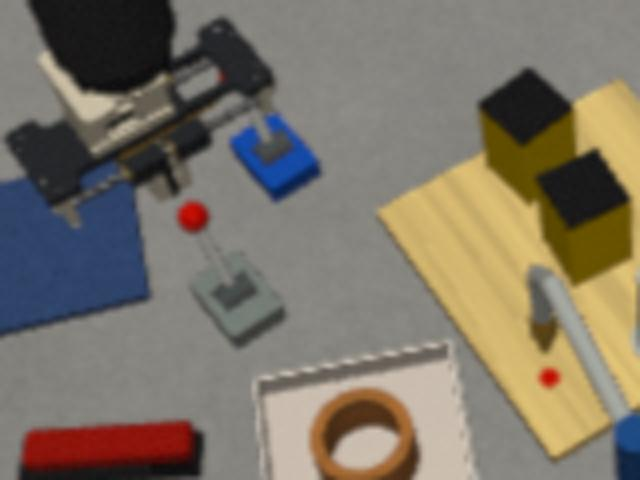

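Call:
move_arm --deltas '[{"dp": [0, 9, 4], "rotation": [0.7, 0.2, 0.8]}, {"dp": [3, 2, 0], "rotation": [0, 0, 0]}, {"dp": [6, 0, 0], "rotation": [0, 0, 0]}, {"dp": [8, 0, 0], "rotation": [0, 0, 0]}, {"dp": [8, 0, 0], "rotation": [0, 0, 0]}]'

```text
t: 39.45
eef_pos: [0.3895, -0.355, 0.0856]
ee_rot: [-1.573, -0.003, 0.173]
force: [-1.8, -1.1, 1.5]
width: 0.0004
```

Call:
move_arm --deltas '[{"dp": [8, 0, 0], "rotation": [0, 0, 0]}, {"dp": [8, 0, 0], "rotation": [0, 0, 0]}, {"dp": [8, 0, 0], "rotation": [0, 0, 0]}]'

```text
t: 39.7
eef_pos: [0.4163, -0.3504, 0.086]
ee_rot: [-1.574, -0.004, 0.174]
force: [-0.9, 1.3, 0.8]
width: 0.0004
```

```bash
python3 valve.py
```

```text
{'t': 39.7, 'q': [-0.3389, 0.2788, -0.4632, 0.0012, -0.8244, -1.0592], 'eef_pos': [0.4163, -0.3504, 0.086], 'ee_rot': [-1.5738, -0.0035, 0.1735], 'force': [-0.9491, 1.3399, 0.7698], 'width': 0.0004}
scene 43 [ 0.4452 -0.3479  0.11  ]
```

View pics/v_scene.png

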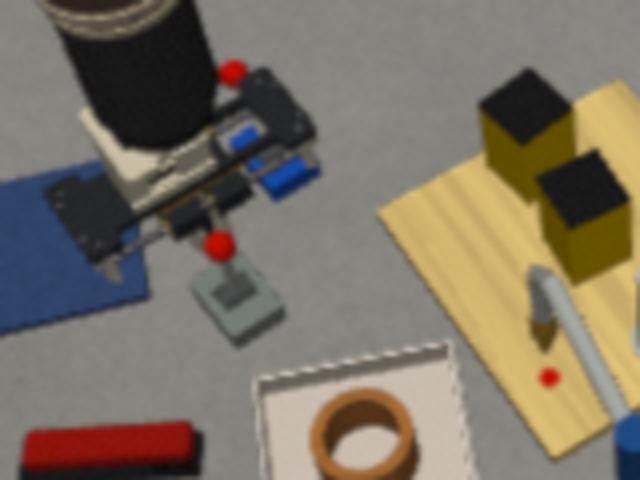

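Call:
move_arm --deltas '[{"dp": [8, 0, 0], "rotation": [0, 0, 0]}, {"dp": [8, 0, 0], "rotation": [0, 0, 0]}, {"dp": [8, 0, 0], "rotation": [0, 0, 0]}, {"dp": [6, 0, 0], "rotation": [0, 0, 0]}]'

```text
t: 40.18
eef_pos: [0.4459, -0.3444, 0.0853]
ee_rot: [-1.572, -0.002, 0.173]
force: [-1.6, -0.5, 0.3]
width: 0.0004
```

```bash
python3 valve.py
```

```text
{'t': 40.1833, 'q': [-0.3101, 0.3089, -0.4196, 0.0004, -0.8402, -1.0884], 'eef_pos': [0.4459, -0.3444, 0.0853], 'ee_rot': [-1.5721, -0.0018, 0.1726], 'force': [-1.597, -0.4687, 0.3189], 'width': 0.0004}
scene 47 [ 0.4737 -0.3423  0.1008]
```

View pics/v_scene.png

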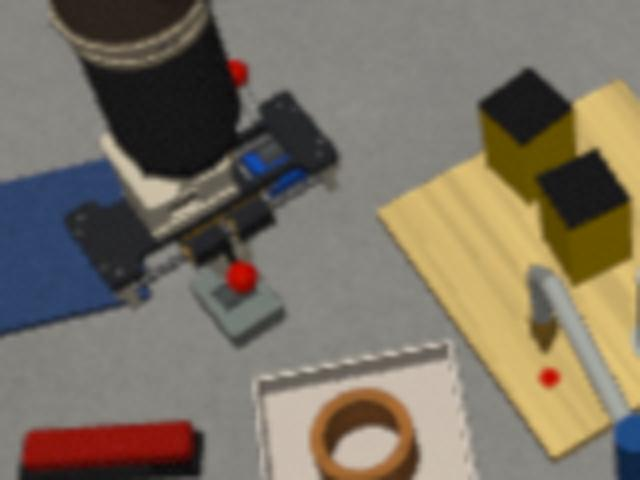

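Call:
move_arm --deltas '[{"dp": [5, 0, 0], "rotation": [0, 0, 0]}, {"dp": [5, 0, 0], "rotation": [0, 0, 0]}]'

```text
t: 40.5
eef_pos: [0.4509, -0.3428, 0.0849]
ee_rot: [-1.57, 0.006, 0.172]
force: [-22.8, -10.5, 10.6]
width: 0.0004
```

Call:
move_arm --deltas '[{"dp": [5, 0, 0], "rotation": [0, 0, 0]}, {"dp": [4, 0, 0], "rotation": [0, 0, 0]}]'

```text
t: 40.67
eef_pos: [0.4503, -0.343, 0.085]
ee_rot: [-1.567, 0.024, 0.171]
force: [-11.8, -5.7, 8.5]
width: 0.0002
```

```bash
python3 valve.py
```

```text
{'t': 40.6667, 'q': [-0.3003, 0.3248, -0.3998, 0.0093, -0.8691, -1.1054], 'eef_pos': [0.4503, -0.343, 0.085], 'ee_rot': [-1.5667, 0.0236, 0.1711], 'force': [-11.8168, -5.6508, 8.4596], 'width': 0.0002}
scene 50 [ 0.476  -0.3421  0.0999]
```

The lever reached its stop (about 23 N). I'll back off.

Call:
move_arm --deltas '[{"dp": [-10, 0, 0], "rotation": [0, 0, 0]}, {"dp": [-15, 0, 0], "rotation": [0, 0, 0]}, {"dp": [-15, -5, 0], "rotation": [0, 0, 0]}, {"dp": [-10, -20, 0], "rotation": [0, 0, 0]}, {"dp": [0, -35, 0], "rotation": [0, 0, 0]}]'

```text
t: 41.23
eef_pos: [0.3933, -0.3502, 0.1417]
ee_rot: [-1.559, 0.032, 0.169]
force: [-0.4, 0.2, -1.5]
width: 0.0005
```

Call:
move_arm --deltas '[{"dp": [0, -38, 0], "rotation": [0, 0, 0]}, {"dp": [0, -38, 0], "rotation": [0, 0, 0]}, {"dp": [0, -38, 0], "rotation": [0, 0, 0]}, {"dp": [0, -20, 0], "rotation": [0, 0, 0]}, {"dp": [0, 0, 0], "rotation": [0, 0, 0]}]'

```text
t: 41.65
eef_pos: [0.393, -0.3521, 0.2905]
ee_rot: [-1.565, 0.022, 0.168]
force: [-0.4, -0.2, 0.3]
width: 0.0002
```

```bash
python3 valve.py; python3 basetop.py; python3 spot.py; python3 -c "
from h import *
for n in('scene','side'):save(grab(n),'end_%s.png'%n)"
```

```text
{'t': 41.65, 'q': [-0.354, 0.0895, -0.1962, 0.0062, -1.3067, -1.0508], 'eef_pos': [0.393, -0.3521, 0.2905], 'ee_rot': [-1.5652, 0.0217, 0.1678], 'force': [-0.4124, -0.1705, 0.3126], 'width': 0.0002}
scene 45 [ 0.4769 -0.3421  0.0999]
side 21 [ 0.4714 -0.3347  0.0989]
dark top [317. 192.] 155 (array([534.3, -75.1]), array([53.3, 61.4]), 6.0) [ 0.5329 -0.0742  0.1197]
dark top [341. 200.] 146 (array([439.8, -80.6]), array([50.1, 59.4]), 17.3) [ 0.4389 -0.0755  0.1197]
{'t': 41.85, 'q': [-0.3536, 0.0948, -0.2041, 0.0043, -1.3029, -1.0513], 'eef_pos': [0.3914, -0.3506, 0.2841], 'ee_rot': [-1.559, 0.0289, 0.1673], 'force': [0.0681, -0.854, -0.6539], 'width': 0.0002}
scene spot px [296.8 253.8] [295 252   5   5  17] [ 0.6216 -0.1542  0.016 ]
```

View pics/end_scene.png

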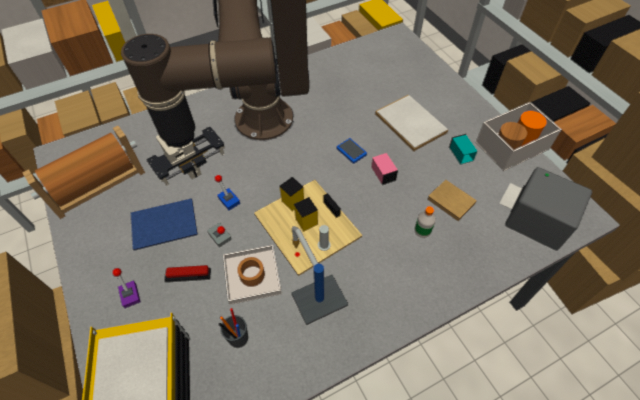

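View pics/end_side.png

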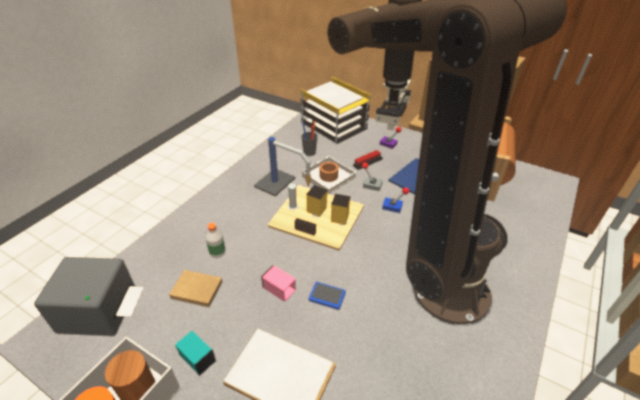

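View pics/v_scene.png

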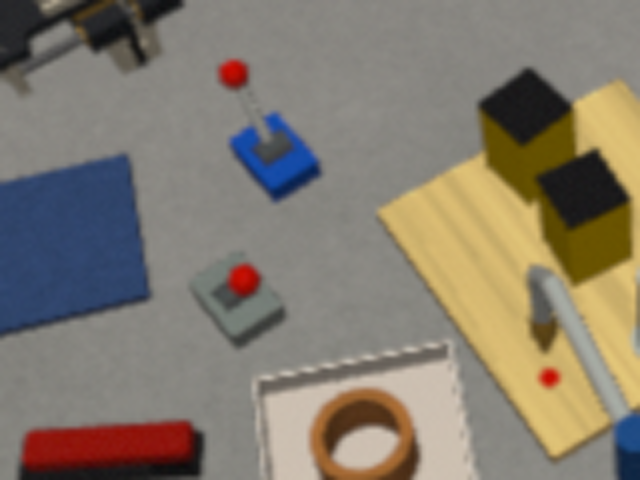

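```bash
python3 -c "
from station import arm
print(arm.job_done())"
```

```text
the job is handed in; nothing more can be done
None
```

I finished the job and handed it in at about 42 s of the 210 s allowed.

- **Roll:** The tape roll is lying flat in the white tray.
- **Pots:** Only two yellow pots were on the bench. Both are upside down on their own posts, the middle one and the one nearest the robot. Their tops measured about 120 mm above the bench; fully seated is 121 mm. That was read from the side camera again after the board was moved.
- **Board:** I gripped the bar and slid the board about 116 mm flat along the bench, with the gripper height steady to within 1 mm. The last scene picture puts the red spot within about 2 mm of directly below the nozzle tip.
- **Valve:** I pushed the grey block's lever away from the robot until it hit its stop at about 23 N. The knob travelled 74 mm, which matches a full throw of 1.0 rad.
- **Other items:** In the last pictures the look-alikes and bystanders look where they started, and the robot was touching nothing.

**Checks that disagreed:** The scene and side cameras differed by up to about 8 mm on raw positions. Working the spot out from the bare post put it about 3 mm (scene) and 5 mm (side) off the nozzle, in opposite directions. The pot hid the spot from the side camera, and the wrist camera never had a clear view of the nozzle tip, so I left its estimate out.

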